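# Unload the drying jars with the hook rod and seal them

## Task

The washed laptop parts are dry: with the hook rod, lift every basket that hangs in a drying jar out by its bail and stand it upright in the blue tray, without dropping or tipping any or touching the clean baskets with the fingers. Hang the rod back upright in its fork stand, and close all three jars, the empty ones too, each with a lid pushed down until it is fully home on its seal. Leave the screwdriver, the spool and the screw jar where they are.

Things in the scene. Friction and masses are not known exactly. Their poses are not given: they have to be found in the camera images.
- jar1: fixed clear drying jar: upright tube 90 mm outside (steel foot ring 100 mm), wall 4 mm, bore 82 mm (lugs inside, tops 48 mm up, narrow it to 65), 150 mm high, orange drying beads on its floor. Origin: centre of its underside, z up. At the start it holds the basket of its own number, if that one is present, else nothing
- jar2: fixed clear drying jar: upright tube 90 mm outside (steel foot ring 100 mm), wall 4 mm, bore 82 mm (lugs inside, tops 48 mm up, narrow it to 65), 150 mm high, orange drying beads on its floor. Origin: centre of its underside, z up. At the start it holds the basket of its own number, if that one is present, else nothing
- jar3: fixed clear drying jar: upright tube 90 mm outside (steel foot ring 100 mm), wall 4 mm, bore 82 mm (lugs inside, tops 48 mm up, narrow it to 65), 150 mm high, orange drying beads on its floor. Origin: centre of its underside, z up. At the start it holds the basket of its own number, if that one is present, else nothing
- jar1_mouth (a point): centre of that jar's rigid rim, 150 mm above the desk, z up. A 6 mm high rubber seal ring lies on the rim: a lid merely laid on it has its flange 6 mm above this point. A firm straight push (over 9 N; 15 N is plenty) sinks the seal 5 mm to its stop, where it stays, the lid's flange then 1 mm above this point
- jar2_mouth (a point): centre of that jar's rigid rim, 150 mm above the desk, z up. A 6 mm high rubber seal ring lies on the rim: a lid merely laid on it has its flange 6 mm above this point. A firm straight push (over 9 N; 15 N is plenty) sinks the seal 5 mm to its stop, where it stays, the lid's flange then 1 mm above this point
- jar3_mouth (a point): centre of that jar's rigid rim, 150 mm above the desk, z up. A 6 mm high rubber seal ring lies on the rim: a lid merely laid on it has its flange 6 mm above this point. A firm straight push (over 9 N; 15 N is plenty) sinks the seal 5 mm to its stop, where it stays, the lid's flange then 1 mm above this point
- basket1: wire basket of washed parts, 150 g; None if absent today. Pot 56 mm wide, 30 high; rim flange 74 mm wide, top at 33 mm; rigid bail: yellow arch of 4 mm wire in the basket's own y-z plane, feet at y = -34 and 34 mm, blunt peak in the middle, 66 mm high. Origin: centre of its underside, z up. At the start it hangs by the flange in a jar, underside 18 mm above the desk
- basket2: wire basket of washed parts, 150 g; None if absent today. Pot 56 mm wide, 30 high; rim flange 74 mm wide, top at 33 mm; rigid bail: yellow arch of 4 mm wire in the basket's own y-z plane, feet at y = -34 and 34 mm, blunt peak in the middle, 66 mm high. Origin: centre of its underside, z up. At the start it hangs by the flange in a jar, underside 18 mm above the desk
- basket3: wire basket of washed parts, 150 g; None if absent today. Pot 56 mm wide, 30 high; rim flange 74 mm wide, top at 33 mm; rigid bail: yellow arch of 4 mm wire in the basket's own y-z plane, feet at y = -34 and 34 mm, blunt peak in the middle, 66 mm high. Origin: centre of its underside, z up. At the start it hangs by the flange in a jar, underside 18 mm above the desk
- basket1_bail (a point): centre of the wire at the peak of that bail, 64 mm above the basket's underside; the hook goes through the arch along the basket's x axis, from either side
- basket2_bail (a point): centre of the wire at the peak of that bail, 64 mm above the basket's underside; the hook goes through the arch along the basket's x axis, from either side
- basket3_bail (a point): centre of the wire at the peak of that bail, 64 mm above the basket's underside; the hook goes through the arch along the basket's x axis, from either side
- lid1: loose lid, 90 g, fits any jar; lies on the desk, knob up: black plug 75 mm wide and 12 deep, white flange 96 mm wide and 6 thick, round black knob 26 mm wide and 30 high (18 to 48 mm above the underside). Origin: centre of the plug's underside, z up; the flange's underside, which lies on the seal, is 12 mm above it
- lid2: loose lid, 90 g, fits any jar; lies on the desk, knob up: black plug 75 mm wide and 12 deep, white flange 96 mm wide and 6 thick, round black knob 26 mm wide and 30 high (18 to 48 mm above the underside). Origin: centre of the plug's underside, z up; the flange's underside, which lies on the seal, is 12 mm above it
- lid3: loose lid, 90 g, fits any jar; lies on the desk, knob up: black plug 75 mm wide and 12 deep, white flange 96 mm wide and 6 thick, round black knob 26 mm wide and 30 high (18 to 48 mm above the underside). Origin: centre of the plug's underside, z up; the flange's underside, which lies on the seal, is 12 mm above it
- rod: hook rod, 110 g, at first in the stand. Origin: centre of the underside of its collar (40 mm wide, 6 thick). Above: red handle, 24 mm along x, 14 along y, 6 to 46 mm up, then a 34 mm pommel to 52. Below: 6 mm shank to a U hook of 5 mm wire in the rod's x-z plane, 21 mm wide, 11 open inside, centred under the handle, shank side -x, free tip +x. Lowest point 107.5 mm below the origin, top of tip 92.5 mm below
- rod_saddle (a point): inside bottom of the U hook, where a bail comes to rest, on the handle's axis 102.5 mm below the rod's origin; the tip stands 10 mm higher than this
- stand: fixed dark steel fork stand: foot 90 mm square, 10 mm high, post at the back (-y), two prongs with upper face 125 mm above the desk and a 13 mm slot between them along the stand's y, closed at y = -26 mm, open at the +y end (y = 22 mm). The rod's collar rests on the prongs, shank in the slot at x = y = 0, and goes in and out at the open +y end. Origin: underside, below that resting place, z up
- tray: fixed blue parts tray with rubber mat, 120 mm (its x) by 280 mm (its y), rim 14 mm high and 4 mm thick, floor 4 mm above the desk; room for three baskets side by side along y, 85 mm apart. Origin: centre of its underside, z up
- screwdriver: screwdriver lying on the desk, 170 mm, a bystander. Origin: its middle, on the desk
- spool: spool 48 mm diameter, 34 mm high, standing on the desk, a bystander. Origin: underside centre
- partsjar: small screw jar 52 mm diameter, 55 mm high, standing on the desk, a bystander. Origin: underside centre
There are look-alikes about, which are no part of the job. What is shaped like the lid1 but green or orange is not meant.

How it is judged:
By the outcome, as a careful person would: the job done as asked, in the order asked, and still so for the second after the job is handed in, with the robot touching nothing.
Of basket1, basket2, basket3 only 1 to 3 are there at a start; the rules pass over those that are not, and their reading is None.
At some moment in a run one of lid1, lid2, lid3 may be knocked a few centimetres aside while the robot is not near it.
Once in a run the grip may slacken for a moment while it holds something.
It also fails if it takes over 210 s, if anything falls off the work surface, if the arm or the gripper's body presses on something with over 40 N, if the wrist force passes 120 N, or if a joint passes its speed limit or range.

## Robot

A 6-joint arm with a two-finger parallel gripper is mounted at the origin on the work surface. World frame = base frame: x ahead of the robot, y to its left, z up, the work surface at z = 0. Lengths are in m, angles in degrees, forces in N, time in s.
With the tool pointing down it reaches from about 0.4 to 0.825 m from the base axis. Payload 7 kg.
Tool frame: the origin (TCP) lies at the very end of the fingers, on their centre line; the grasp point (between the pads) lies 19 mm behind it (ctrl.tcp_to_grasp is the distance from the TCP to the grasp point, in m); z points along the fingers, x is the direction in which the jaws open and shut, and the axes are right-handed (so a half turn about z gives the same grasp; the last joint's range is limited). The gripper opens to 88 mm and grips with 3 to 60 N. Pads are 19 mm wide; open, the fingers measure 130 mm over their backs; the gripper's body (78 mm by 193 mm) begins 47 mm behind the grasp point.
Start: joints at [84.46, 20.546, 0.682, 0, -70.136, -16.507], TCP at [0.253, 0.626, 0.227] pointing down, gripper open.
Joint ranges: [-176.03, 176.03], [-82.01, 121.73], [-58.28, 71.71], [-173.87, 95.51], [-174.79, -0.11], [-173.66, 173.66]. Speed limits (degrees/s): [136.94, 136.94, 172.46, 180, 180, 180].

## Interface

Orientations are given as [roll, pitch, yaw] about the fixed x, y, z axes, in that order (R = Rz(yaw) Ry(pitch) Rx(roll)).
In Python, from plant import sensors, vision, ticket, ctrl gives the robot as it stands. The module is installed in compiled form; this text tells all that it offers.
- The arm moves only by the tool drive_tool, never from a script. Its argument "moves" is a list of rows, each a list of 6 numbers: the shift along the tool's x, y, z in units of 0.15 m (1.0 is 0.15 m), then the turn, a rotation vector about the tool's x, y, z in units of 60 degrees (1.0 is 60 degrees). In form: [[dx, dy, dz, rx, ry, rz], ...]. A call has 1 to 8 rows; each row is the pose to reach, as a shift and turn from the pose measured when the call began, along the tool's axes at that moment; what a row does not reach only later rows make up. A row lasts 1/10 s, in which the tool goes at most 50 mm and 8.59 degrees, less where a joint would pass 70% of its speed; a pose out of reach is approached as far as the arm can. A call with a number of a shift or a turn outside -1 to 1 is refused whole. A call with a gripper value outside its range is refused whole. "fingers" is the opening, from -1 (shut) to 1 (fully open), set as the call begins (left out, the last holds). The fingers move at their own pace and stop on an object; the grip force is fixed at half the most. Time passes only in rows, so rows that repeat a pose let the fingers close. It gives the time, the measured TCP pose, the force and the opening at its end, in the units of the state.
- sensors.get_obs(): the state, without advancing time (a new reading comes with each control period).
- vision.snapshot(name): name is "scene" or "top"; returns a dict with "pixels" (384x512x3 uint8, red, green, blue), "fx", "fy", "cx", "cy" (pixels), "R" (3x3) and "t" (3): a world point X has camera coordinates R X + t. Camera axes: x right, y down, z forward; pixel columns grow to the right and rows downward; lengths in m; the calibration is good to about 2 mm. A picture is of the moment at which its call begins. There is no depth.
- ticket.close_job(): hands the job in, once; it reports no verdict.
The state is a dict: "clock": time; "joint_pos": joint angles; "qvel": joint speeds; "tau": joint torques, N m; "tool_pos": TCP position; "orientation": TCP orientation; "force": force on the tool from outside, world axes, zero at the start; "moment": the same for the moment, N m; "opening": finger opening in m.
Only numpy, scipy, OpenCV 4.12 (cv2) and the standard library are available. Lean on these libraries where they do the work, as an engineer would, in place of code of your own. Each camera call takes 0.05 s, during which the arm holds its last target.

## Working session

There is one attempt and no reset: what is moved stays moved. The work goes in short steps, Python scripts to look and compute and a tool call to move; the robot and the scene stay as the last step left them, time stands still between calls to the robot, and variables do not carry over. Pictures are saved under pics/ and viewed, and the job is handed in when it is done.

Besides the shell and the picture viewer there is one more tool, called by a JSON object that holds its "api" and its "payload". drive_tool: Moves the arm, as the interface text tells. Shifts and turns lie within -1 to 1; 1 stands for 0.15 m of shift or 60 degrees of turn. Its arguments: {"type":"object","properties":{"moves":{"type":"array"},"fingers":{"type":"number"}},"required":["moves"]}

```bash
mkdir -p pics; ls; python3 - <<'E'
from plant import sensors, vision, ticket, ctrl
import cv2
print(sensors.get_obs(), ctrl.tcp_to_grasp)
for n in("scene","top"):
    s=vision.snapshot(n)
    cv2.imwrite(f"pics/{n}0.png",s["pixels"][:,:,::-1])
    print(n,{k:s[k] for k in s if k!="pixels"})
E
```

```text
pics
{'clock': 0.0, 'joint_pos': array([ 8.44602963e+01,  2.05922438e+01,  6.33509441e-01, -2.02257978e-02,
       -7.01357010e+01, -1.65091978e+01]), 'qvel': array([-0.06274096, -0.0069376 ,  0.04548346,  0.040477  , -0.07050957,
        0.01247347]), 'tau': array([ 9.25763197e-04, -5.82718277e+01,  2.93066847e+01,  6.99723423e+00,
        7.01499768e-03, -1.58854350e-04]), 'tool_pos': array([0.25320888, 0.62517731, 0.22561122]), 'orientation': array([-1.79991391e+02, -9.59456275e-02, -1.12055797e+02]), 'force': array([ 0.65780015, -0.41487042,  0.19695691]), 'moment': array([ 0.03202758, -0.00563632, -0.04193914]), 'opening': 0.08768517631985255} 0.0188
scene {'fx': 351.0094747716553, 'fy': 351.0094747716553, 'cx': 254.21423730435023, 'cy': 189.401057864415, 'R': array([[-0.2075562 ,  0.97814199,  0.01259664],
       [ 0.66056704,  0.14964307, -0.73570248],
       [-0.72150649, -0.14437869, -0.6771877 ]]), 't': array([ 0.12350684, -0.2651378 ,  1.35982958])}
top {'fx': 402.1719852428448, 'fy': 402.1719852428448, 'cx': 259.69073132631394, 'cy': 195.68530632772232, 'R': array([[ 1.04472911e-03, -9.99999448e-01,  1.14335588e-04],
       [-9.93736086e-01, -1.05096230e-03, -1.11747423e-01],
       [ 1.11747481e-01,  3.12638467e-06, -9.93736635e-01]]), 't': array([-0.01919648,  0.52157325,  1.11992884])}
```

```bash
cat > h.py <<'E'
import numpy as np, cv2
from scipy.spatial.transform import Rotation as Rot
from plant import sensors, vision, ticket, ctrl
def snap(n): return vision.snapshot(n)
def proj(s,X):
    c=s["R"]@np.asarray(X,float)+s["t"]; return np.array([s["fx"]*c[0]/c[2]+s["cx"], s["fy"]*c[1]/c[2]+s["cy"]])
def ray(s,u,v,z):
    d=s["R"].T@np.array([(u-s["cx"])/s["fx"],(v-s["cy"])/s["fy"],1.0]); o=-s["R"].T@s["t"]
    return o+d*(z-o[2])/d[2]
def crop(s,u0,v0,u1,v1,k,name):
    im=s["pixels"][v0:v1,u0:u1,::-1]; im=cv2.resize(im,None,fx=k,fy=k,interpolation=cv2.INTER_CUBIC)
    for u in range((u0+9)//10*10,u1,10):
        cv2.line(im,((u-u0)*k,0),((u-u0)*k,5 if u%50 else 14),(0,255,255),1)
        if u%20==0: cv2.putText(im,str(u),((u-u0)*k,24),0,.4,(0,255,255),1)
    for v in range((v0+9)//10*10,v1,10):
        cv2.line(im,(0,(v-v0)*k),(5,(v-v0)*k),(0,255,255),1)
        if v%20==0: cv2.putText(im,str(v),(8,(v-v0)*k+4),0,.4,(0,255,255),1)
    cv2.imwrite(f"pics/{name}.png",im); return im
def refine(s,fun):
    pass
E
python3 - <<'E'
from h import *
s=snap("top"); np.save("top0.npy",s,allow_pickle=True)
crop(s,235,130,435,280,4,"t1")
crop(s,100,130,280,265,4,"t2")
s=snap("scene"); np.save("scene0.npy",s,allow_pickle=True)
crop(s,120,120,280,260,5,"s1")
crop(s,240,140,420,300,4,"s2")
E
cat >> h.py <<'E'
from scipy.optimize import least_squares
def circ_bb(s,x,y,z,r):
    a=np.linspace(0,2*np.pi,120); p=np.array([proj(s,[x+r*np.cos(t),y+r*np.sin(t),z]) for t in a]); 
    return np.r_[p.min(0),p.max(0)]
def fitc(obs,z,r,free_z=False,x0=(0.5,0)):
    """obs: list of (s,[u0,v0,u1,v1] with None)"""
    def f(q):
        out=[]
        for s,b in obs:
            m=circ_bb(s,q[0],q[1],q[2] if free_z else z,r)
            out+= [m[i]-b[i] for i in range(4) if b[i] is not None]
        return out
    q0=list(x0)+([z] if free_z else [])
    q=least_squares(f,q0); return q.x, np.round(q.fun,1)
E
python3 - <<'E'
from h import *
T=np.load("top0.npy",allow_pickle=True).item(); S=np.load("scene0.npy",allow_pickle=True).item()
def t1(a,b,c,d): return [a/4+235,b/4+130,c/4+235,d/4+130]
def t2(a,b,c,d): return [a/4+100,b/4+130,c/4+100,d/4+130]
def s1(a,b,c,d): return [a/5+120,b/5+120,c/5+120,d/5+120]
def s2(a,b,c,d): return [None if a is None else a/4+240,b/4+140,c/4+240,d/4+140]
items={
"A":(t1(48,40,186,173),s1(517,330,704,464),.154,.0455),
"B":(t1(250,48,385,183),s1(260,284,446,410),.154,.0455),
"C":(t1(572,297,711,437),s1(26,57,187,149),.154,.0455),
"la":(t2(150,388,286,525),s2(427,180,565,278),.016,.048),
"lb":(t2(336,327,471,465),s2(242,193,379,292),.016,.048),
"lc":(t2(554,313,690,450),s2(None,172,164,267),.016,.048),
"pommel":(t1(288,348,343,402),s1(435,93,497,132),.175,.017),
}
for k,(a,b,z,r) in items.items():
    print(k,"both",*fitc([(T,a),(S,b)],z,r),"top",fitc([(T,a)],z,r)[0],"sc",fitc([(S,b)],z,r)[0])
print("stand foot",[np.round(ray(T,*t1(u,v,0,0)[:2],.010),4)[:2] for u,v in ((232,337),(351,308),(380,428),(262,457))])
print("tray top",[np.round(ray(T,*t2(u,v,0,0)[:2],.014),4)[:2] for u,v in ((92,38),(465,107),(435,268),(57,193))])
print("tray sc",[np.round(ray(S,*s2(u,v,0,0)[:2],.014),4)[:2] for u,v in ((274,334),(702,469),(685,628),(218,468))])
E
```

```text
A both [ 0.61006683 -0.02871835] [-1.  -1.2 -0.2  0.3 -1.3 -0.9  0.4 -0.6] top [ 0.60896468 -0.03027531] sc [ 0.6121023  -0.02714887]
B both [ 0.60394636 -0.15735744] [-1.5 -0.8  0.1  0.2 -1.1 -1.  -0.  -0.5] top [ 0.60321463 -0.15917656] sc [ 0.60597884 -0.15515892]
C both [ 0.44221175 -0.36042858] [-1.1 -0.7  0.2  0.4 -1.  -0.8  0.1 -0.6] top [ 0.44188942 -0.36158333] sc [ 0.4448482  -0.35779051]
la both [0.38539201 0.2828962 ] [-0.4 -0.3 -0.7 -0.7  0.   0.3 -1.  -1.6] top [0.38396323 0.28119212] sc [0.3882486  0.28420643]
lb both [0.4287945  0.15117447] [-0.4 -0.1 -0.6 -1.   0.1 -0.  -0.8 -1.6] top [0.4270984  0.14967955] sc [0.43232138 0.15253028]
lc both [ 0.43911518 -0.00491334] [-0.4 -0.2 -0.9 -0.9 -0.2 -1.  -1.5] top [ 0.43762343 -0.006725  ] sc [ 0.44229515 -0.00136595]
pommel both [ 0.4358709  -0.15113373] [-0.6 -0.3 -0.7 -0.  -0.8 -0.4 -0.5 -0.9] top [ 0.43552458 -0.15273252] sc [ 0.43829476 -0.14856522]
stand foot [array([ 0.4699, -0.115 ]), array([ 0.491 , -0.2013]), array([ 0.4045, -0.2207]), array([ 0.3838, -0.1358])]
tray top [array([0.6892, 0.3836]), array([0.6379, 0.1086]), array([0.5193, 0.1288]), array([0.5739, 0.4046])]
tray sc [array([0.5261, 0.1356]), array([0.5803, 0.4068]), array([0.6975, 0.3837]), array([0.6448, 0.1123])]
```

```bash
python3 - <<'E'
from h import *
T=np.load("top0.npy",allow_pickle=True).item(); S=np.load("scene0.npy",allow_pickle=True).item()
a=crop(T,240,135,300,195,6,"x1"); b=crop(T,360,195,420,255,6,"x1")
c=crop(S,220,180,270,260,6,"x1")[:360]; c=crop(S,222,195,272,255,6,"x1"); d=crop(S,130,140,170,200,6,"x1")
e=crop(S,190,130,240,210,9,"x2")
m=lambda im:np.pad(im,((0,max(0,360-im.shape[0])),(0,max(0,362-im.shape[1])),(0,0)))[:360,:362]
cv2.imwrite("pics/x1.png",np.vstack([np.hstack([m(a),m(b)]),np.hstack([m(c),m(d)])])[:720])
im=cv2.imread("pics/x1.png"); cv2.imwrite("pics/x1a.png",im[:360]);cv2.imwrite("pics/x1b.png",im[360:])
cv2.imwrite("pics/x2.png",e[:590])
E
python3 - <<'E'
from h import *
S=np.load("scene0.npy",allow_pickle=True).item();T=np.load("top0.npy",allow_pickle=True).item()
p=np.array([.4385,-.1487]); a=np.radians(13.7); x=np.array([np.cos(a),np.sin(a)])
for n,o,z in [("pommel",0,.177),("collar",0,.125),("axis z.06",0,.06),("axis z.035",0,.035),("+8 tiptop",.008,.0325),("-8",-.008,.0325),("+8 z.06",.008,.06),("-8 z.06",-.008,.06),("bottom",0,.0175)]:
    q=p+o*x; print(n,np.round(proj(S,[*q,z]),1))
crop(S,205,160,230,195,20,"x3")
E
```

```text
pommel [213.1 141.9]
collar [214.3 157.3]
axis z.06 [215.8 175.1]
axis z.035 [216.3 181.5]
+8 tiptop [216.2 183.9]
-8 [216.5 180.3]
+8 z.06 [215.6 176.8]
-8 z.06 [215.9 173.3]
bottom [216.6 185.9]
```

```bash
python3 - <<'E'
from h import *
S=np.load("scene0.npy",allow_pickle=True).item();T=np.load("top0.npy",allow_pickle=True).item()
for nm,c,yaw in (("A",(.610,-.0287),61.6),("C",(.442,-.3604),-11.5)):
    a=np.radians(yaw); y=np.array([-np.sin(a),np.cos(a)])
    for yy,h in ((-.034,.033),(-.034,.045),(-.017,.055),(0,.064),(.017,.055),(.034,.045),(.034,.033)):
        X=[*(np.array(c)+yy*y),.018+h]; print(nm,yy,h,"T",np.round(proj(T,X),1),"S",np.round(proj(S,X),1))
E
```

```text
A -0.034 0.033 T [269.  153.4] S [233.  235.1]
A -0.034 0.045 T [269.1 152.5] S [232.9 232. ]
A -0.017 0.055 T [266.3 157. ] S [237.5 225.3]
A 0 0.064 T [263.4 161.6] S [242. 219.]
A 0.017 0.055 T [260.4 167.6] S [246.6 217.6]
A 0.034 0.045 T [257.5 173.5] S [251.  216.6]
A 0.034 0.033 T [257.5 174.2] S [250.9 219.8]
C -0.034 0.033 T [394.6 225.8] S [138.8 165.1]
C -0.034 0.045 T [396.1 225.7] S [137.9 161.9]
C -0.017 0.055 T [391.1 224.3] S [141.9 160.8]
C 0 0.064 T [386.  222.9] S [146.  159.8]
C 0.017 0.055 T [378.8 221.8] S [151.4 163.7]
C 0.034 0.045 T [371.7 220.7] S [156.8 167.8]
C 0.034 0.033 T [370.5 220.9] S [157.5 170.9]
```

```bash
cat >> h.py <<'E'
def row(x,y,z,yaw,obs=None,p0=None,y0=None):
    """row from measured pose (or from planned pose) to target, tool down"""
    o=obs or sensors.get_obs()
    R0=Rot.from_euler('xyz',o["orientation"],degrees=True) if y0 is None else Rot.from_euler('xyz',[180,0,y0],degrees=True)
    p=o["tool_pos"] if p0 is None else np.array(p0)
    Rt=Rot.from_euler('xyz',[180,0,yaw],degrees=True)
    d=R0.inv().apply(np.array([x,y,z])-p)/.15
    w=(R0.inv()*Rt).as_rotvec()/np.radians(60)
    return np.round(np.r_[d,w],3).tolist()
def st():
    o=sensors.get_obs(); print("t %.2f pos %s rpy %s F %s open %.4f j %s"%(o["clock"],np.round(o["tool_pos"],4),np.round(o["orientation"],1),np.round(o["force"],1),o["opening"],np.round(o["joint_pos"],0)))
E
python3 - <<'E'
from h import *
st()
print(row(.33,.50,.26,-125))
print(row(.40,.36,.26,-135,p0=(.33,.50,.26),y0=-125))
E
```

```text
t 0.20 pos [0.2533 0.6254 0.226 ] rpy [-1.800e+02 -1.000e-01 -1.121e+02] F [-0.1  1.4 -0.7] open 0.0875 j [ 84.  21.   1.  -0. -70. -17.]
[0.583, -0.788, -0.226, -0.0, -0.001, 0.216]
[0.497, -0.918, -0.0, 0.0, -0.0, 0.167]
```

{"api": "drive_tool", "payload": {"moves": [[0.58,-0.79,-0.22,0,0,0.22],[0.58,-0.79,-0.22,0,0,0.22],[0.58,-0.79,-0.22,0,0,0.22],[0.58,-0.79,-0.22,0,0,0.22],[0.58,-0.79,-0.22,0,0,0.22]], "fingers": 1}}

```text
clock: 0.7
tool_pos: [0.3312, 0.4995, 0.2599]
orientation: [180.0, 0.0, -125.4]
force: [-0.1, 1.0, 0.6]
opening: 0.0876
```

```bash
python3 - <<'E'
from h import *
st()
print(row(.42,.37,.26,-140))
print(row(.47,.23,.26,-150,p0=(.42,.37,.26),y0=-140))
print(row(.48,.085,.26,-166.3,p0=(.47,.23,.26),y0=-150))
print(row(.455,-.05,.26,-166.3,p0=(.48,.085,.26),y0=-166.3))
print(row(.437,-.151,.26,-166.3,p0=(.455,-.05,.26),y0=-166.3))
E
```

```text
t 0.70 pos [0.3312 0.4995 0.2599] rpy [ 180.     0.  -125.4] F [-0.1  1.   0.6] open 0.0876 j [ 75.  12.  -6.  -0. -71. -20.]
[0.361, -0.982, -0.001, 0.0, 0.0, 0.244]
[0.345, -0.929, -0.0, 0.0, -0.0, 0.167]
[0.426, -0.87, -0.0, 0.0, -0.0, 0.272]
[0.375, -0.835, -0.0, 0.0, 0.0, 0.0]
[0.276, -0.626, -0.0, 0.0, 0.0, 0.0]
```

{"api": "drive_tool", "payload": {"moves": [[0.36,-0.98,0,0,0,0.24],[0.36,-0.98,0,0,0,0.24],[0.36,-0.98,0,0,0,0.24],[0.36,-0.98,0,0,0,0.24]]}}

```text
clock: 1.1
tool_pos: [0.4211, 0.3677, 0.2595]
orientation: [-180.0, -0.0, -139.9]
force: [0.2, 1.8, -0.1]
opening: 0.0874
```

{"api": "drive_tool", "payload": {"moves": [[0.35,-0.93,0,0,0,0.17],[0.35,-0.93,0,0,0,0.17],[0.35,-0.93,0,0,0,0.17],[0.35,-0.93,0,0,0,0.17]]}}

```text
clock: 1.5
tool_pos: [0.4715, 0.2241, 0.2592]
orientation: [-180.0, -0.1, -150.2]
force: [-0.6, 1.3, 0.3]
opening: 0.0877
```

{"api": "drive_tool", "payload": {"moves": [[0.43,-0.87,0,0,0,0.27],[0.43,-0.87,0,0,0,0.27],[0.43,-0.87,0,0,0,0.27],[0.43,-0.87,0,0,0,0.27]]}}

```text
clock: 1.9
tool_pos: [0.4801, 0.0758, 0.2591]
orientation: [-179.9, -0.1, -166.6]
force: [-0.4, -0.6, 0.6]
opening: 0.0875
```

{"api": "drive_tool", "payload": {"moves": [[0.37,-0.84,0,0,0,0],[0.37,-0.84,0,0,0,0],[0.37,-0.84,0,0,0,0],[0.37,-0.84,0,0,0,0]]}}

```text
clock: 2.3
tool_pos: [0.4547, -0.0616, 0.2592]
orientation: [-179.9, -0.2, -166.7]
force: [0.7, 0.2, 0.3]
opening: 0.0877
```

{"api": "drive_tool", "payload": {"moves": [[0.28,-0.63,0,0,0,0],[0.28,-0.63,0,0,0,0],[0.28,-0.63,0,0,0,0],[0.28,-0.63,0,0,0,0]]}}

```text
clock: 2.7
tool_pos: [0.436, -0.1632, 0.2591]
orientation: [-179.9, -0.2, -166.8]
force: [0.6, 1.3, 0.7]
opening: 0.0874
```

```bash
python3 - <<'E'
from h import *
st()
T=snap("top");S=snap("scene")
crop(S,150,60,290,190,5,"a1"); crop(T,240,140,380,260,5,"a2")
o=sensors.get_obs()
print(proj(T,o["tool_pos"]),proj(S,o["tool_pos"]))
E
```

```text
t 2.70 pos [ 0.436  -0.1632  0.2591] rpy [-179.9   -0.2 -166.8] F [0.6 1.3 0.7] open 0.0874 j [  4.  -1. -21.   0. -70.   9.]
[322.97107996 221.84888568] [206.14096663 113.94736388]
```

```bash
python3 - <<'E'
from h import *
S=np.load("scene0.npy",allow_pickle=True).item()
a=np.radians(13.2);x=np.array([np.cos(a),np.sin(a)]);y=np.array([-np.sin(a),np.cos(a)])
p=np.array([.436,-.1632])
for d in (.044,.065):
  for w in (-.0095,.0095,-.011,.011):
    print(d,w,np.round(proj(S,[*(p+d*x+w*y),.2591]),1))
E
```

```text
0.044 -0.0095 [200.4 123.2]
0.044 0.0095 [208.2 123.2]
0.044 -0.011 [199.8 123.2]
0.044 0.011 [208.8 123.2]
0.065 -0.0095 [199.6 127.9]
0.065 0.0095 [207.5 127.9]
0.065 -0.011 [199.  127.9]
0.065 0.011 [208.2 127.9]
```

```bash
python3 - <<'E'
from h import *
print(row(.4365,-.1515,.22,-166.3));print(row(.4365,-.1515,.135,-166.3))
E
```

```text
[-0.019, 0.068, 0.261, -0.001, -0.003, -0.006]
[-0.021, 0.069, 0.828, -0.001, -0.003, -0.006]
```

{"api": "drive_tool", "payload": {"moves": [[-0.02,0.07,0.26,0,0,-0.006],[-0.02,0.07,0.26,0,0,-0.006],[-0.02,0.07,0.45,0,-0.003,-0.006],[-0.02,0.07,0.64,0,-0.003,-0.006],[-0.02,0.07,0.83,0,-0.003,-0.006],[-0.02,0.07,0.83,0,-0.003,-0.006]]}}

```text
clock: 3.4
tool_pos: [0.4349, -0.1504, 0.1326]
orientation: [-180.0, -0.3, -166.2]
force: [0.2, 1.3, -0.0]
opening: 0.0876
```

```bash
python3 - <<'E'
from h import *
st()
S=snap("scene")
crop(S,170,80,270,200,5,"a3")
E
```

```text
t 3.40 pos [ 0.4349 -0.1504  0.1326] rpy [-180.    -0.3 -166.2] F [ 0.2  1.3 -0. ] open 0.0876 j [  6.   5. -33.   0. -52.   8.]
```

{"api": "drive_tool", "payload": {"moves": [[0,0,-0.013,0,0.003,0],[0,0,-0.013,0,0.003,0],[0,0,-0.013,0,0.003,0],[0,0,-0.013,0,0.003,0],[0,0,-0.013,0,0.003,0],[0,0,-0.013,0,0.003,0],[0,0,-0.013,0,0.003,0],[0,0,-0.013,0,0.003,0]], "fingers": -1}}

```text
clock: 4.25
tool_pos: [0.4362, -0.1508, 0.1365]
orientation: [-179.9, -0.4, -166.2]
force: [-0.3, 0.5, 0.7]
opening: 0.0328
```

```bash
python3 - <<'E'
from h import *
st()
S=snap("scene")
crop(S,170,80,270,200,5,"a4")
E
```

```text
t 4.25 pos [ 0.4362 -0.1508  0.1365] rpy [-179.9   -0.4 -166.2] F [-0.3  0.5  0.7] open 0.0328 j [  6.   5. -33.   0. -53.   8.]
```

{"api": "drive_tool", "payload": {"moves": [[0,0,0,0,0,0],[0,0,0,0,0,0],[0,0,0,0,0,0],[0,0,0,0,0,0]]}}

```text
clock: 4.7
tool_pos: [0.4362, -0.1508, 0.1365]
orientation: [-179.9, -0.4, -166.2]
force: [0.3, 0.2, -0.4]
opening: 0.0323
```

{"api": "drive_tool", "payload": {"moves": [[0,0,0,0,0,0],[0,0,0,0,0,0],[0,0,0.03,0,0.003,0],[0,0,0.03,0,0.003,0]], "fingers": 0.1}}

```text
clock: 5.1
tool_pos: [0.4358, -0.1507, 0.1314]
orientation: [-179.9, -0.6, -166.2]
force: [-0.2, -0.4, 0.1]
opening: 0.0482
```

{"api": "drive_tool", "payload": {"moves": [[0,0,0,0,0.003,0],[0,0,0,0,0.003,0],[0,0,0,0,0.003,0],[0,0,0,0,0.003,0],[0,0,0,0,0.003,0],[0,0,0,0,0.003,0]], "fingers": -1}}

```text
clock: 5.7
tool_pos: [0.4351, -0.151, 0.1315]
orientation: [-179.9, -0.9, -166.2]
force: [-4.5, -0.9, 5.6]
opening: 0.0325
```

```bash
python3 - <<'E'
from h import *
st()
S=snap("scene")
crop(S,190,120,240,195,12,"a5")
E
```

```text
t 5.70 pos [ 0.4351 -0.151   0.1315] rpy [-179.9   -0.9 -166.2] F [-4.5 -0.9  5.6] open 0.0325 j [  6.   6. -33.   0. -52.   8.]
```

{"api": "drive_tool", "payload": {"moves": [[0,0,0,0,0,0],[0,0,0,0,0,0],[0,0,-0.2,0,-0.008,0],[0,0,-0.2,0,-0.008,0],[0,0,-0.2,0,-0.008,0]], "fingers": 0.1}}

```text
clock: 6.25
tool_pos: [0.4363, -0.1506, 0.162]
orientation: [-179.9, -0.3, -166.2]
force: [-0.3, -0.2, -0.6]
opening: 0.0481
```

{"api": "drive_tool", "payload": {"moves": [[0,0,0,0,0,0],[0,0,0,0,0,0],[0,0,0,0,0,0],[0,0,0,0,0,0],[0,0,0,0,0,0],[0,0,0,0,0,0]], "fingers": -1}}

```text
clock: 6.85
tool_pos: [0.4363, -0.1506, 0.1618]
orientation: [-179.9, -0.3, -166.2]
force: [-1.2, 0.2, -0.4]
opening: 0.0322
```

```bash
python3 - <<'E'
from h import *
st()
S=snap("scene")
crop(S,190,110,240,185,10,"a6")
p=np.array([.437,-.151]); a=np.radians(13.7); x=np.array([np.cos(a),np.sin(a)]);y=np.array([-np.sin(a),np.cos(a)])
for d in (-.026,-.036,-.046):
  for z in (.117,.125,.135): print(d,z,np.round(proj(S,[*(p+d*y),z]),1))
E
```

```text
t 6.85 pos [ 0.4363 -0.1506  0.1618] rpy [-179.9   -0.3 -166.2] F [-1.2  0.2 -0.4] open 0.0322 j [  6.   4. -31.   0. -56.   8.]
-0.026 0.117 [204.6 159.2]
-0.026 0.125 [204.4 156.9]
-0.026 0.135 [204.1 154.1]
-0.036 0.117 [201.  159.2]
-0.036 0.125 [200.8 157. ]
-0.036 0.135 [200.4 154.1]
-0.046 0.117 [197.5 159.3]
-0.046 0.125 [197.2 157. ]
-0.046 0.135 [196.8 154.1]
```

{"api": "drive_tool", "payload": {"moves": [[0,0,0,0,0,0],[0,0,0,0,0,0],[0,0,-0.4,0,-0.004,0],[0,0,-0.8,0,-0.004,0],[0,0,-0.8,0,-0.004,0]], "fingers": 0.3}}

```text
clock: 7.4
tool_pos: [0.4386, -0.1508, 0.2869]
orientation: [-179.8, 0.3, -166.2]
force: [0.3, -0.7, -0.2]
opening: 0.0564
```

{"api": "drive_tool", "payload": {"moves": [[0,0,0,0.14,0,0],[0,0,0,0.28,0,0],[0,0,0,0.42,0,0],[0,0,0,0.56,0,0],[0,0,0,0.56,0,0]]}}

```text
clock: 7.9
tool_pos: [0.4373, -0.1503, 0.2853]
orientation: [-145.8, 0.1, -165.9]
force: [0.4, -1.2, 0.0]
opening: 0.0573
```

```bash
python3 - <<'E'
from h import *
st(); o=sensors.get_obs(); print(o["joint_pos"])
E
```

```text
t 7.90 pos [ 0.4373 -0.1503  0.2853] rpy [-1.458e+02  1.000e-01 -1.659e+02] F [ 0.4 -1.2  0. ] open 0.0573 j [ 32.  -7. -45.  35. -68. -36.]
[ 31.98062066  -7.4443361  -45.3398932   35.26151703 -68.08622117
 -36.13034127]
```

```bash
cat >> h.py <<'E'
import json,os
def log():
    o=sensors.get_obs(); st()
    open("log.jsonl","a").write(json.dumps([o["joint_pos"].tolist(),o["tool_pos"].tolist(),o["orientation"].tolist()])+"\n")
E
python3 -c "
from h import *
log()"
```

```text
t 7.90 pos [ 0.4373 -0.1503  0.2853] rpy [-1.458e+02  1.000e-01 -1.659e+02] F [ 0.4 -1.2  0. ] open 0.0573 j [ 32.  -7. -45.  35. -68. -36.]
```

{"api": "drive_tool", "payload": {"moves": [[0,0,0,0.14,0,0],[0,0,0,0.28,0,0],[0,0,0,0.42,0,0],[0,0,0,0.5,0,0],[0,0,0,0.5,0,0]]}}

```text
clock: 8.4
tool_pos: [0.4451, -0.1423, 0.2913]
orientation: [-116.0, -0.3, -166.4]
force: [-0.8, -0.1, -0.5]
opening: 0.0572
```

```bash
python3 -c "
from h import *
log()"
```

```text
t 8.40 pos [ 0.4451 -0.1423  0.2913] rpy [-116.    -0.3 -166.4] F [-0.8 -0.1 -0.5] open 0.0572 j [ 44.   4. -58.  52. -80. -66.]
```

```bash
cat > kin.py <<'E'
from h import *
def fk(q,P):
    d1,a1,s1,a2,a3,d4,s5,L,ly=P
    q=np.radians(q)
    E=lambda ax,a:Rot.from_euler(ax,a).as_matrix()
    R=E('z',q[0]); p=R@np.array([a1,s1,d1])
    R=R@E('y',q[1]); p=p+R@np.array([0,0,a2])
    R=R@E('y',-q[2]); p=p+R@np.array([d4,0,a3])
    R=R@E('x',SG[0]*q[3]); p=p+R@np.array([0,s5,0])
    R=R@E('y',-q[4]); p=p+R@np.array([L,ly,0])
    R=R@E('x',SG[1]*q[5])
    return p,R
SG=[1,1]
def data():
    D=[([84.46,20.546,.682,0,-70.136,-16.507],(.253,.626,.227),(180,0,-112.05),1),
    ([6,5,-33,0,-52,8],(.4349,-.1504,.1326),(180,-.3,-166.2),.15),([4,-1,-21,0,-70,9],(.436,-.1632,.2591),(180,-.2,-166.8),.15),
    ([6,4,-31,0,-56,8],(.4363,-.1506,.1618),(180,-.3,-166.2),.15),([75,12,-6,0,-71,-20],(.3312,.4995,.2599),(180,0,-125.4),.15)]
    for l in open("log.jsonl"):
        a=json.loads(l); D.append((*a,1))
    return D
P0=[.3,0,-.19,.4,0,.4,0,.3,0]
def fit():
    D=data()
    def f(P):
        out=[]
        for q,p,r,w in D:
            pp,R=fk(q,P); out+=list(w*(pp-np.array(p))*1000)
        return np.r_[out, (np.array(P)-P0)*.3]
    s=least_squares(f,P0); return s.x,s.fun
E
python3 - <<'E'
from kin import *
import kin
for sg in ([1,1],[-1,1],[1,-1],[-1,-1]):
    kin.SG=sg; P,f=fit(); print(sg,np.round(P,4),np.round(f[:-9].reshape(-1,3),1).tolist())
    for q,p,r,w in data()[-2:]:
        z=fk(q,P)[1][:,0]; zt=Rot.from_euler('xyz',r,degrees=True).as_matrix()[:,2]; print(z,zt)
E
```

```text
[1, 1] [ 0.2594  0.3597 -0.3511  0.4731 -0.6054  0.3488  0.0762 -0.2124  0.0761] [[7.5, -0.2, -0.1], [-16.9, -2.3, 17.8], [7.3, -0.3, -0.4], [-12.4, -1.8, 12.9], [2.4, 4.1, -1.3], [-9.2, 16.1, -3.7], [8.4, -6.7, -0.6]]
[-0.42852944  0.36385726 -0.82702504] [ 0.13880932 -0.54475826 -0.82702504]
[-0.86589651  0.24184844 -0.43787277] [ 0.20839958 -0.87454963 -0.43787277]
[-1, 1] [ 1.980e-01  7.000e-04 -9.000e-04  6.019e-01  4.000e-04  4.629e-01
 -9.540e-02  3.779e-01 -9.540e-02] [[0.2, -0.1, -0.2], [0.1, 0.5, 0.4], [0.2, 0.3, 0.7], [-0.5, 0.5, -0.9], [0.3, 0.6, 1.0], [-0.1, 0.1, -0.1], [0.1, -0.0, 0.0]]
[ 0.13880932 -0.54475826 -0.82702504] [ 0.13880932 -0.54475826 -0.82702504]
[ 0.20839958 -0.87454963 -0.43787277] [ 0.20839958 -0.87454963 -0.43787277]
[1, -1] [ 0.2594  0.3597 -0.3511  0.4731 -0.6054  0.3488  0.0762 -0.2124  0.0761] [[7.5, -0.2, -0.1], [-16.9, -2.3, 17.8], [7.3, -0.3, -0.4], [-12.4, -1.8, 12.9], [2.4, 4.1, -1.3], [-9.2, 16.1, -3.7], [8.4, -6.7, -0.6]]
[-0.42852944  0.36385726 -0.82702504] [ 0.13880932 -0.54475826 -0.82702504]
[-0.86589651  0.24184844 -0.43787277] [ 0.20839958 -0.87454963 -0.43787277]
[-1, -1] [ 1.980e-01  7.000e-04 -9.000e-04  6.019e-01  4.000e-04  4.629e-01
 -9.540e-02  3.779e-01 -9.540e-02] [[0.2, -0.1, -0.2], [0.1, 0.5, 0.4], [0.2, 0.3, 0.7], [-0.5, 0.5, -0.9], [0.3, 0.6, 1.0], [-0.1, 0.1, -0.1], [0.1, -0.0, 0.0]]
[ 0.13880932 -0.54475826 -0.82702504] [ 0.13880932 -0.54475826 -0.82702504]
[ 0.20839958 -0.87454963 -0.43787277] [ 0.20839958 -0.87454963 -0.43787277]
```

```bash
cat >> kin.py <<'E'
SG[0]=-1
PP=np.array([.198,0,0,.602,0,.463,-.0954,.378,-.0954])
LO=np.array([-176,-82,-58.28,-173.8,-174.79,-173.6]);HI=np.array([176,121.7,71.7,95.5,-.11,173.6])
def R06(q):
    # tool frame: z=fk x-axis ; x,y fitted from known yaw: yaw=j1+j6-180 with tool down
    p,R=fk(q,PP); # columns: R[:,0]=tool z
    return p,R
def toolR(q):
    p,R=fk(q,PP)
    return p, np.column_stack([R@MX, np.cross(R[:,0],R@MX), R[:,0]])
def calib():
    global MX
    D=data(); q,p,r,_=D[-1]
    best=None
    for s in (1,-1):
        SG[1]=s
        ms=[fk(q,PP)[1].T@Rot.from_euler('xyz',r,degrees=True).as_matrix()[:,0] for q,p,r,w in D]
        sp=np.std(ms,axis=0).sum()
        if best is None or sp<best[0]: best=(sp,s,np.mean(ms,axis=0))
    SG[1]=best[1]; MX=best[2]/np.linalg.norm(best[2]); return best
calib()
def ik(p,R,q0=None,n=12,seed=0):
    rng=np.random.default_rng(seed)
    def f(q):
        pp,RR=toolR(q); return np.r_[(pp-p)*100, (Rot.from_matrix(RR.T@R).as_rotvec())*20]
    best=None
    starts=[q0] if q0 is not None else []
    starts+=[np.array([np.degrees(np.arctan2(p[1],p[0]))+rng.uniform(-40,60),rng.uniform(-30,60),rng.uniform(-50,30),rng.uniform(-90,90),rng.uniform(-140,-10),rng.uniform(-150,150)]) for _ in range(n)]
    for s in starts:
        r=least_squares(f,np.clip(s,LO+.5,HI-.5),bounds=(LO,HI),max_nfev=60)
        c=np.abs(r.fun).max()
        if best is None or c<best[0]: best=(c,r.x)
        if c<.02: break
    return best
def graspR(az_j,az_w,th):
    """jaw azimuth (tool x dir), wrist azimuth side, tilt from vertical"""
    w=np.array([np.cos(np.radians(az_w)),np.sin(np.radians(az_w)),0]); z=-w*np.sin(np.radians(th))-np.array([0,0,np.cos(np.radians(th))])
    x=np.array([np.cos(np.radians(az_j)),np.sin(np.radians(az_j)),0]); x=x-z*(x@z); x/=np.linalg.norm(x)
    return np.column_stack([x,np.cross(z,x),z])
E
python3 - <<'E'
from kin import *
print(calib())
for q,p,r,w in data()[-2:]: print(toolR(q)[0]-p, Rot.from_matrix(toolR(q)[1]).as_euler('xyz',degrees=True),r)
tasks={"stand":((.437,-.151,.125),[13.7]),"A":((.610,-.029,.1655),[61.6,-118.4]),"Aup":((.610,-.029,.34),[61.6,-118.4]),"C":((.442,-.360,.1655),[-11.5,168.5]),"Cup":((.442,-.36,.34),[-11.5,168.5]),"tray":((.61,.258,.17),[0,45,90,135,180,225,270,315])}
for side in (90,-90,0,180):
  for th in (55,65):
    print("wrist side rod",side,"tilt",th)
    for n,(p,yaws) in tasks.items():
      o=[]
      for yw in yaws:
        azw=yw+side; azj=yw if side in(90,-90) else yw+90
        best=None
        for s in (0,180):
            R=graspR(azj+s,azw,th); P=np.array(p)+[0,0,.026]+R[:,2]*.0188
            b=ik(P,R,n=6)
            if best is None or b[0]<best[0]: best=(b[0],b[1],s)
        o.append((yw,"%.2f"%best[0],best[2],np.round(best[1]).astype(int).tolist() if best[0]<.3 else ""))
      print(" ",n,o)
E
```

```text
(np.float64(0.011038956046857014), -1, array([-0.00186127,  0.00150925, -0.99996154]))
[-0.00118451  0.00024891 -0.0004565 ] [-1.45794931e+02  1.53160050e-01 -1.66024899e+02] [-145.7946230983532, 0.14864641453571725, -165.92340389526336]
[-0.00111644 -0.00017452 -0.00021392] [-115.96826158   -0.25758771 -166.53060153] [-115.96864783764661, -0.3119843509559667, -166.4447946612487]
wrist side rod 90 tilt 55
  stand [(13.7, '2.66', 0, '')]
  A [(61.6, '2.49', 0, ''), (-118.4, '0.00', 0, [0, 48, 33, -28, -123, 57])]
  Aup [(61.6, '0.16', 0, [15, -8, -56, 95, -34, 145]), (-118.4, '0.00', 0, [-1, 42, 46, -36, -140, 44])]
  C [(-11.5, '0.00', 180, [1, 17, -53, 66, -61, -68]), (168.5, '0.00', 180, [-49, 36, 15, -42, -105, -140])]
  Cup [(-11.5, '0.00', 180, [4, 6, -40, 55, -75, -46]), (168.5, '0.00', 180, [-50, 28, 26, -48, -119, -154])]
  tray [(0, '0.00', 0, [54, 42, -1, 29, -96, 116]), (45, '0.00', 180, [57, 25, -39, 63, -64, -62]), (90, '1.99', 0, ''), (135, '0.00', 0, [16, 9, -22, -72, -25, -2]), (180, '0.00', 0, [6, 25, 0, -59, -72, 18]), (225, '0.00', 180, [13, 41, 27, -46, -106, -148
[... 5313 characters left out ...]
44, -5, 28, -101, -70])]
  Aup [(61.6, '0.00', 0, [-27, 13, 1, -66, -83, 10]), (-118.4, '0.00', 0, [30, 35, 2, 31, -115, 119])]
  C [(-11.5, '0.00', 0, [-68, 9, -32, -91, -49, 34]), (168.5, '0.00', 180, [-17, 49, 15, 5, -121, -85])]
  Cup [(-11.5, '0.00', 180, [-54, -10, -23, -67, -42, 171]), (168.5, '0.00', 180, [-17, 42, 24, 7, -136, -83])]
  tray [(0, '2.42', 0, ''), (45, '0.00', 0, [1, 13, -26, -97, -39, 31]), (90, '0.00', 180, [0, 29, 0, -68, -78, -154]), (135, '0.00', 0, [10, 45, 30, -53, -113, 32]), (180, '0.00', 180, [25, 58, 51, -36, -140, -130]), (225, '0.00', 0, [41, 59, 38, 4, -133, 95]), (270, '0.00', 0, [55, 46, 0, 32, -102, 114]), (315, '0.00', 0, [59, 29, -41, 69, -71, 110])]
```

```bash
cat >> kin.py <<'E'
TH=65.
def rodR(yaw): return graspR(yaw+180,yaw-90,TH)
def rodT(o,yaw,back=0):
    R=rodR(yaw); return np.array(o)+[0,0,.025]+R[:,2]*(.016-back), R
def rowR(p,R,p0=None,R0=None):
    if p0 is None:
        ob=sensors.get_obs(); p0=ob["tool_pos"]; R0=Rot.from_euler('xyz',ob["orientation"],degrees=True).as_matrix()
    d=R0.T@(np.array(p)-p0)/.15; w=Rot.from_matrix(R0.T@R).as_rotvec()/np.radians(60)
    return np.round(np.r_[d,w],3).tolist()
E
python3 - <<'E'
from kin import *
p,R=rodT((.437,-.151,.125),13.7,.12); print(p)
print(rowR(p+[0,0,.08],R))
print(rowR([.437,-.15,.30],graspR(193.7,13.7+90,5)))
q=None
for az,th,pp in ((103.7,64,(.437,-.15,.3)),(103.7,0.1,(.437,-.15,.3)),(-76.3,55,(.437,-.2,.28)),(-76.3,65,p+[0,0,.08]),(-76.3,65,p),(-76.3,65,rodT((.437,-.151,.125),13.7)[0])):
    b=ik(np.array(pp),graspR(193.7,az,th),q0=q); q=b[1]; print(np.round(b[0],3),np.round(q))
E
```

```text
[ 0.45932342 -0.24257434  0.1939523 ]
[0.064, -0.19, 0.655, -2.151, -0.006, -0.003]
[0.065, -0.068, 0.008, -0.984, -0.006, 0.001]
0.119 [ 44.   3. -58.  52. -80. -65.]
0.0 [  6.  -3. -18.   0. -75.   8.]
0.0 [ -32.   28.   13.  -39. -115.   42.]
0.0 [ -37.   37.   23.  -45. -125.   41.]
0.0 [ -36.   41.   19.  -41. -118.   48.]
0.0 [ -31.   38.    4.  -42. -107.   52.]
```

{"api": "drive_tool", "payload": {"moves": [[0,0,-0.02,-0.14,0,0],[0,0,-0.02,-0.28,0,0],[0,-0.05,0,-0.42,0,0],[0,-0.05,0,-0.56,0,0],[0.06,-0.06,0,-0.7,0,0],[0.06,-0.06,0,-0.84,-0.006,0],[0.06,-0.06,0,-0.98,-0.006,0],[0.06,-0.06,0,-0.98,-0.006,0]]}}

```text
clock: 9.2
tool_pos: [0.4385, -0.1504, 0.3017]
orientation: [-175.2, 0.4, -166.6]
force: [-1.1, 0.3, -0.4]
opening: 0.057
```

```bash
python3 - <<'E'
from kin import *
log()
p,R=rodT((.437,-.151,.125),13.7,.12)
print(rowR(p+[0,0,.08],R))
print(rowR([.45,-.2,.29],graspR(193.7,13.7-90,54)))
E
```

```text
t 9.20 pos [ 0.4385 -0.1504  0.3017] rpy [-175.2    0.4 -166.6] F [-1.1  0.3 -0.4] open 0.0570 j [ 10.  -4. -22.   5. -72.   2.]
[0.009, -0.612, 0.237, -1.164, 0.009, -0.0]
[0.003, -0.332, 0.106, -0.98, 0.009, -0.001]
```

{"api": "drive_tool", "payload": {"moves": [[0,-0.04,0.02,-0.14,0,0],[0,-0.08,0.04,-0.28,0,0],[0,-0.12,0.06,-0.42,0,0],[0,-0.17,0.08,-0.56,0.009,0],[0,-0.22,0.1,-0.7,0.009,0],[0,-0.27,0.1,-0.84,0.009,0],[0,-0.33,0.1,-0.98,0.009,0],[0,-0.33,0.1,-0.98,0.009,0]]}}

```text
clock: 10.0
tool_pos: [0.4499, -0.2016, 0.2841]
orientation: [125.2, -0.6, -166.6]
force: [0.6, -0.3, -1.9]
opening: 0.0568
```

```bash
python3 - <<'E'
from kin import *
log()
p,R=rodT((.437,-.151,.125),13.7,.12)
print(rowR(p+[0,0,.02],R))
T=snap("top");S=snap("scene")
crop(S,120,50,280,210,4,"b1"); crop(T,240,120,420,280,4,"b2")
E
```

```text
t 10.00 pos [ 0.4499 -0.2016  0.2841] rpy [ 125.2   -0.6 -166.6] F [ 0.6 -0.3 -1.9] open 0.0568 j [ -32.   28.   15.  -39. -116.   40.]
[-0.003, -0.544, 0.041, -0.17, -0.0, -0.012]
```

```bash
python3 - <<'E'
from kin import *
T=np.load("top0.npy",allow_pickle=True).item();S=np.load("scene0.npy",allow_pickle=True).item()
o=sensors.get_obs(); p=o["tool_pos"];R=Rot.from_euler('xyz',o["orientation"],degrees=True).as_matrix()
print(proj(T,p),proj(S,p))
# finger tip outlines: inner faces at +-.0285, width +-.0095..11
for s in (T,S):
    for sg in (1,-1):
        print([np.round(proj(s,p+R@np.array([sg*d,w,0])),1).tolist() for d in (.0285,.0495) for w in (-.011,.011)])
crop(S,170,80,210,125,14,"b3"); 
T=snap("top"); crop(T,325,180,375,245,10,"b4"); S=snap("scene"); crop(S,160,75,200,125,12,"b3")
E
```

```text
[342.4238675  214.81284624] [188.5858637  104.47767984]
[[347.7, 226.9], [343.7, 228.0], [350.2, 236.2], [346.2, 237.5]]
[[341.1, 202.0], [337.0, 202.5], [338.7, 192.9], [334.6, 193.2]]
[[187.7, 102.0], [192.0, 95.6], [188.6, 98.0], [192.9, 91.6]]
[[185.0, 113.7], [189.6, 107.1], [184.0, 118.3], [188.6, 111.7]]
```

{"api": "drive_tool", "payload": {"moves": [[0,-0.2,0.02,-0.1,0,-0.012],[0,-0.4,0.04,-0.17,0,-0.012],[0,-0.54,0.04,-0.17,0,-0.012],[0,-0.54,0.04,-0.17,0,-0.012]], "fingers": 0.2}}

```text
clock: 10.6
tool_pos: [0.4604, -0.2406, 0.2221]
orientation: [116.1, 0.6, -165.9]
force: [0.7, 0.3, 0.1]
opening: 0.0528
```

```bash
python3 - <<'E'
from kin import *
log()
o=(.4365,-.151,.125)
print(rowR(*rodT(o,13.7,.12)));print(rowR(*rodT(o,13.7,.06)));print(rowR(*rodT(o,13.7,.0)))
E
```

```text
t 10.60 pos [ 0.4604 -0.2406  0.2221] rpy [ 116.1    0.6 -165.9] F [0.7 0.3 0.1] open 0.0528 j [ -36.   39.   19.  -42. -120.   46.]
[0.015, -0.173, 0.073, -0.018, -0.001, 0.011]
[0.015, -0.165, 0.473, -0.018, -0.001, 0.011]
[0.014, -0.158, 0.873, -0.018, -0.001, 0.011]
```

{"api": "drive_tool", "payload": {"moves": [[0.015,-0.17,0.07,-0.018,0,0.011],[0.015,-0.17,0.07,-0.018,0,0.011],[0.015,-0.17,0.25,-0.018,0,0.011],[0.015,-0.165,0.45,-0.018,0,0.011],[0.015,-0.16,0.6,-0.018,0,0.011],[0.015,-0.16,0.7,-0.018,0,0.011],[0.015,-0.16,0.7,-0.018,0,0.011]]}}

```text
clock: 11.3
tool_pos: [0.4386, -0.1576, 0.1571]
orientation: [115.2, 0.1, -166.1]
force: [-0.3, -0.3, -0.3]
opening: 0.0526
```

```bash
python3 - <<'E'
from kin import *
log()
o=(.4365,-.151,.125)
print(rowR(*rodT(o,13.7,.0)))
T=snap("top");S=snap("scene")
a=crop(S,180,110,240,190,8,"b5"); b=crop(T,280,190,340,270,6,"b6")
E
```

```text
t 11.30 pos [ 0.4386 -0.1576  0.1571] rpy [ 1.152e+02  1.000e-01 -1.661e+02] F [-0.3 -0.3 -0.3] open 0.0526 j [ -32.   38.    7.  -42. -109.   51.]
[0.003, -0.023, 0.169, -0.003, -0.003, 0.004]
```

{"api": "drive_tool", "payload": {"moves": [[0,-0.023,0.08,0,0,0.004],[0,-0.023,0.17,0,0,0.004],[0,-0.023,0.17,0,0,0.004]]}}

```text
clock: 11.7
tool_pos: [0.4334, -0.137, 0.1425]
orientation: [115.1, -0.1, -166.2]
force: [-0.4, 0.0, -0.7]
opening: 0.0525
```

{"api": "drive_tool", "payload": {"moves": [[0,0,0,0,0,0],[0,0,0,0,0,0],[0,0,0,0,0,0],[0,0,0,0,0,0],[0,0,0,0,0,0],[0,0,0,0,0,0],[0,0,0,0,0,0]], "fingers": -1}}

```text
clock: 12.4
tool_pos: [0.4334, -0.1372, 0.1425]
orientation: [115.1, -0.1, -166.2]
force: [0.5, -0.1, 0.2]
opening: 0.024
```

```bash
python3 - <<'E'
from kin import *
log()
S=snap("scene")
a=crop(S,180,110,240,190,8,"b7")
E
```

```text
t 12.40 pos [ 0.4334 -0.1372  0.1425] rpy [ 1.151e+02 -1.000e-01 -1.662e+02] F [ 0.5 -0.1  0.2] open 0.0240 j [ -31.   38.    4.  -42. -107.   52.]
```

```bash
python3 - <<'E'
from kin import *
ob=sensors.get_obs(); p=ob["tool_pos"];R=rodR(13.7)
Y=np.array([-np.sin(np.radians(13.7)),np.cos(np.radians(13.7)),0])
for d in ([0,0,.005],np.r_[.025*Y[:2],.005],np.r_[.055*Y[:2],.006],np.r_[.055*Y[:2],.08],np.r_[.055*Y[:2],.12]): print(rowR(p+d,R))
E
```

```text
[0.0, 0.03, -0.014, -0.002, -0.002, -0.001]
[-0.0, 0.101, 0.137, -0.002, -0.002, -0.001]
[-0.001, 0.192, 0.315, -0.002, -0.002, -0.001]
[0.001, 0.639, 0.105, -0.002, -0.002, -0.001]
[0.001, 0.88, -0.008, -0.002, -0.002, -0.001]
```

{"api": "drive_tool", "payload": {"moves": [[0,0.03,-0.014,0,0,0],[0,0.03,-0.014,0,0,0],[0,0.065,0.062,0,0,0],[0,0.1,0.137,0,0,0],[0,0.147,0.226,0,0,0],[0,0.192,0.315,0,0,0],[0,0.192,0.315,0,0,0]]}}

```text
clock: 13.15
tool_pos: [0.4196, -0.0814, 0.1491]
orientation: [115.1, -0.1, -166.1]
force: [0.0, -0.1, -1.1]
opening: 0.0237
```

```bash
python3 - <<'E'
from kin import *
log()
S=snap("scene")
a=crop(S,180,110,260,200,8,"b8")
E
```

```text
t 13.15 pos [ 0.4196 -0.0814  0.1491] rpy [ 1.151e+02 -1.000e-01 -1.661e+02] F [ 0.  -0.1 -1.1] open 0.0237 j [ -27.   35.   -2.  -44. -103.   52.]
```

```bash
cat >> kin.py <<'E'
def plan(seq,show=True):
    """seq of (o,yaw): print rows, each from previous planned pose (first from measured) & IK check"""
    ob=sensors.get_obs(); p0=ob["tool_pos"]; R0=Rot.from_euler('xyz',ob["orientation"],degrees=True).as_matrix(); q=ob["joint_pos"]
    for o,yaw in seq:
        p,R=rodT(np.array(o)-[0,0,.0007],yaw); b=ik(p,R,q0=q,n=0); q=b[1]
        print(np.round(o,4),yaw,rowR(p,R,p0,R0),"ik %.3f"%b[0],np.round(q).astype(int).tolist()); p0,R0=p,R
def rodnow():
    ob=sensors.get_obs(); p=ob["tool_pos"]; R=Rot.from_euler('xyz',ob["orientation"],degrees=True).as_matrix()
    yaw=np.degrees(np.arctan2(-R[1,0],-R[0,0])); o=p-R[:,2]*.016-[0,0,.025-.0007]; return o,yaw
def X(yaw): return np.array([np.cos(np.radians(yaw)),np.sin(np.radians(yaw)),0])
E
python3 - <<'E'
from kin import *
print(rodnow())
c=np.array([.442,-.3604,0]); a=c-.018*X(-11.5)
o=rodnow()[0]
plan([(o+[0,0,.10],13.7),(o+[0,0,.19],13.7),((.425,-.22,.32),0),(a+[0,0,.32],-11.5),(a+[0,0,.22],-11.5),(a+[0,0,.1655],-11.5),(c+[0,0,.1655],-11.5),(c+[0,0,.18],-11.5),(c+[0,0,.26],-11.5),(c+[0,0,.345],-11.5)])
E
```

```text
(array([ 0.42340621, -0.09647018,  0.13150312]), np.float64(13.890983758777502))
[ 0.4234 -0.0965  0.2315] 13.7 [0.001, 0.604, -0.283, -0.002, -0.004, -0.0] ik 0.000 [-28, 27, 2, -47, -111, 44]
[ 0.4234 -0.0965  0.3215] 13.7 [0.0, 0.544, -0.254, 0.0, 0.0, 0.0] ik 0.000 [-29, 22, 8, -50, -119, 35]
[ 0.425 -0.22   0.32 ] 0 [0.162, -0.349, -0.726, -0.0, -0.207, 0.096] ik 0.000 [-42, 26, 14, -51, -120, 33]
[ 0.4244 -0.3568  0.32  ] -11.5 [-0.015, -0.386, -0.828, 0.0, -0.174, 0.081] ik 0.000 [-54, 32, 25, -54, -123, 28]
[ 0.4244 -0.3568  0.22  ] -11.5 [-0.0, -0.604, 0.282, 0.0, 0.0, 0.0] ik 0.000 [-53, 37, 19, -49, -116, 38]
[ 0.4244 -0.3568  0.1655] -11.5 [-0.0, -0.329, 0.154, 0.0, 0.0, 0.0] ik 0.000 [-52, 40, 17, -48, -112, 42]
[ 0.442  -0.3604  0.1655] -11.5 [-0.12, -0.0, -0.0, 0.0, 0.0, 0.0] ik 0.000 [-52, 41, 19, -48, -112, 40]
[ 0.442  -0.3604  0.18  ] -11.5 [0.0, 0.088, -0.041, 0.0, 0.0, 0.0] ik 0.000 [-52, 40, 19, -49, -113, 39]
[ 0.442  -0.3604  0.26  ] -11.5 [0.0, 0.483, -0.225, 0.0, 0.0, 0.0] ik 0.000 [-52, 36, 23, -52, -119, 33]
[ 0.442  -0.3604  0.345 ] -11.5 [0.0, 0.514, -0.239, 0.0, 0.0, 0.0] ik 0.000 [-53, 32, 28, -56, -125, 24]
```

{"api": "drive_tool", "payload": {"moves": [[0,0.3,-0.14,0,0,0],[0,0.6,-0.28,0,0,0],[0,0.9,-0.42,0,0,0],[0,0.98,-0.46,0,0,0],[0,0.98,-0.46,0,0,0]]}}

```text
clock: 13.7
tool_pos: [0.4206, -0.0829, 0.3137]
orientation: [115.4, 0.2, -166.1]
force: [0.7, 0.5, -2.4]
opening: 0.024
```

```bash
python3 - <<'E'
from kin import *
log(); print(rodnow())
c=np.array([.442,-.3604,0]); a=c-.018*X(-11.5)
plan([((.425,-.22,.32),0),(a+[0,0,.32],-11.5)])
E
```

```text
t 13.70 pos [ 0.4206 -0.0829  0.3137] rpy [ 115.4    0.2 -166.1] F [ 0.7  0.5 -2.4] open 0.0240 j [ -28.   23.    6.  -49. -117.   38.]
(array([ 0.42408679, -0.09690427,  0.2962496 ]), np.float64(13.886411804831718))
[ 0.425 -0.22   0.32 ] 0 [0.168, -0.199, -0.792, -0.006, -0.208, 0.101] ik 0.000 [-42, 26, 14, -51, -120, 33]
[ 0.4244 -0.3568  0.32  ] -11.5 [-0.015, -0.386, -0.828, 0.0, -0.174, 0.081] ik 0.000 [-54, 32, 25, -54, -123, 28]
```

{"api": "drive_tool", "payload": {"moves": [[0.056,-0.066,-0.264,0,-0.07,0.033],[0.112,-0.133,-0.528,0,-0.14,0.067],[0.168,-0.2,-0.79,-0.006,-0.208,0.1],[0.168,-0.2,-0.79,-0.006,-0.208,0.1]]}}

```text
clock: 14.1
tool_pos: [0.4237, -0.21, 0.3357]
orientation: [115.0, -0.1, 179.6]
force: [0.2, 0.6, -1.0]
opening: 0.0235
```

{"api": "drive_tool", "payload": {"moves": [[-0.005,-0.13,-0.276,0,-0.06,0.027],[-0.01,-0.26,-0.552,0,-0.12,0.054],[-0.015,-0.386,-0.828,0,-0.174,0.081],[-0.015,-0.386,-0.828,0,-0.174,0.081]]}}

```text
clock: 14.5
tool_pos: [0.4233, -0.3518, 0.3324]
orientation: [115.0, -0.4, 167.7]
force: [0.5, 1.6, -1.0]
opening: 0.0236
```

```bash
cat >> kin.py <<'E'
def hookpts(o,yaw):
    x=X(yaw); return {"org":o,"sad":o-[0,0,.1025],"tip":o+.008*x-[0,0,.0925],"bot":o-[0,0,.1075]}
E
python3 - <<'E'
from kin import *
log(); o,yw=rodnow(); print(o,yw)
c=np.array([.442,-.3604,0]); a=c-.018*X(-11.5)
plan([(a+[0,0,.22],-11.5)])
T=snap("top");S=snap("scene")
for k,v in hookpts(o,yw).items(): print(k,np.round(proj(T,v),1),np.round(proj(S,v),1))
crop(S,100,70,180,190,6,"c1"); crop(T,340,170,440,270,6,"c2")
E
```

```text
t 14.50 pos [ 0.4233 -0.3518  0.3324] rpy [115.   -0.4 167.7] F [ 0.5  1.6 -1. ] open 0.0236 j [ -54.   33.   25.  -53. -123.   28.]
[ 0.42020267 -0.36594774  0.31480825] -12.34354383078408
[ 0.4244 -0.3568  0.22  ] -11.5 [-0.017, -0.545, 0.326, 0.001, 0.01, -0.012] ik 0.000 [-53, 37, 19, -49, -116, 38]
org [423.2 228.3] [129.8  82.1]
sad [405.8 229.6] [138.3 117.2]
tip [407.9 226.2] [135.6 115.4]
bot [405.  229.7] [138.7 118.8]
```

```bash
python3 - <<'E'
from kin import *
c=np.array([.4435,-.361,0]); a=c-.018*X(-11.5)
p,R=rodT(a+[0,0,.3143],-11.5); print(rowR(p,R)); p,R=rodT(a+[0,0,.2193],-11.5); print(rowR(p,R))
E
```

```text
[-0.021, 0.01, 0.036, 0.002, 0.006, -0.008]
[-0.024, -0.565, 0.302, 0.002, 0.006, -0.008]
```

{"api": "drive_tool", "payload": {"moves": [[-0.02,0.01,0.036,0,0.006,-0.008],[-0.02,0.01,0.036,0,0.006,-0.008],[-0.022,-0.18,0.124,0,0.006,-0.008],[-0.024,-0.37,0.212,0,0.006,-0.008],[-0.024,-0.565,0.302,0,0.006,-0.008],[-0.024,-0.565,0.302,0,0.006,-0.008]]}}

```text
clock: 15.2
tool_pos: [0.4287, -0.3406, 0.2339]
orientation: [114.5, -0.3, 168.6]
force: [-0.5, 0.1, -1.8]
opening: 0.0236
```

```bash
python3 - <<'E'
from kin import *
log(); o,yw=rodnow(); print(o,yw)
c=np.array([.4435,-.361,0]); a=c-.018*X(-11.5)
p,R=rodT(a+[0,0,.1648],-11.5); print(rowR(p,R))
T=snap("top");S=snap("scene")
for k,v in hookpts(o,yw).items(): print(k,np.round(proj(T,v),1),np.round(proj(S,v),1))
crop(S,110,100,180,190,8,"c3"); crop(T,350,190,430,260,9,"c4")
E
```

```text
t 15.20 pos [ 0.4287 -0.3406  0.2339] rpy [114.5  -0.3 168.6] F [-0.5  0.1 -1.8] open 0.0236 j [ -53.   37.   19.  -49. -116.   37.]
[ 0.42584823 -0.3548367   0.21624361] -11.411799668274256
[-0.006, -0.316, 0.125, 0.008, -0.004, -0.004]
org [401.6 227.2] [140.8 117.5]
sad [387.9 228.5] [148.1 148.2]
tip [389.6 225.4] [145.7 146.8]
bot [387.3 228.6] [148.4 149.6]
```

{"api": "drive_tool", "payload": {"moves": [[-0.006,-0.1,0.04,0.004,-0.004,-0.004],[-0.006,-0.2,0.08,0.008,-0.004,-0.004],[-0.006,-0.3,0.12,0.008,-0.004,-0.004],[-0.006,-0.316,0.125,0.008,-0.004,-0.004],[-0.006,-0.316,0.125,0.008,-0.004,-0.004]]}}

```text
clock: 15.8
tool_pos: [0.4292, -0.3453, 0.1861]
orientation: [115.2, 0.2, 168.5]
force: [0.3, 0.3, -1.0]
opening: 0.0234
```

```bash
python3 - <<'E'
from kin import *
log(); o,yw=rodnow(); print(o,yw)
c=np.array([.4435,-.361,0]); a=c-.018*X(-11.5)
for zz in (.1655,): 
  p,R=rodT(a+[0,0,zz-.0007],-11.5); print(rowR(p,R))
  p,R=rodT(c+[0,0,zz-.0007],-11.5); print(rowR(p,R))
T=snap("top");S=snap("scene")
for k,v in hookpts(o,yw).items(): print(k,np.round(proj(T,v),1),np.round(proj(S,v),1))
crop(S,110,100,180,190,8,"c5"); crop(T,350,190,430,260,9,"c6")
E
```

```text
t 15.80 pos [ 0.4292 -0.3453  0.1861] rpy [115.2   0.2 168.5] F [ 0.3  0.3 -1. ] open 0.0234 j [ -52.   40.   17.  -48. -112.   41.]
[ 0.42629958 -0.35950233  0.16865965] -11.531221652770043
[0.006, -0.013, 0.021, -0.004, 0.002, 0.003]
[-0.114, -0.013, 0.021, -0.004, 0.002, 0.003]
org [396.7 227.6] [142.7 132.2]
sad [384.1 228.9] [149.6 160.9]
tip [385.7 225.9] [147.3 159.8]
bot [383.5 228.9] [149.9 162.2]
```

{"api": "drive_tool", "payload": {"moves": [[0.006,-0.013,0.021,-0.004,0,0.003],[0.006,-0.013,0.021,-0.004,0,0.003],[-0.03,-0.013,0.021,-0.004,0,0.003],[-0.06,-0.013,0.021,-0.004,0,0.003],[-0.09,-0.013,0.021,-0.004,0,0.003],[-0.114,-0.013,0.021,-0.004,0,0.003],[-0.114,-0.013,0.021,-0.004,0,0.003]]}}

```text
clock: 16.6
tool_pos: [0.4472, -0.3472, 0.1841]
orientation: [115.1, 0.1, 168.4]
force: [0.1, 0.7, -0.4]
opening: 0.0235
```

```bash
python3 - <<'E'
from kin import *
log(); o,yw=rodnow(); print(o,yw)
plan([(o+[0,0,.012],-11.5),(o+[0,0,.022],-11.5)])
T=snap("top");S=snap("scene")
for k,v in hookpts(o,yw).items(): print(k,np.round(proj(T,v),1),np.round(proj(S,v),1))
crop(S,110,110,180,190,8,"c7"); crop(T,350,190,430,260,9,"c8")
E
```

```text
t 16.60 pos [ 0.4472 -0.3472  0.1841] rpy [1.151e+02 1.000e-01 1.684e+02] F [ 0.1  0.7 -0.4] open 0.0235 j [ -52.   41.   19.  -49. -112.   40.]
[ 0.44429098 -0.36134757  0.16659454] -11.580794650849661
[ 0.4443 -0.3613  0.1786] -11.5 [0.0, 0.073, -0.034, -0.002, 0.002, 0.002] ik 0.000 [-52, 40, 19, -49, -113, 39]
[ 0.4443 -0.3613  0.1886] -11.5 [0.0, 0.06, -0.028, 0.0, 0.0, 0.0] ik 0.000 [-52, 40, 20, -49, -114, 38]
org [396.9 220.5] [139.4 136.2]
sad [384.3 222.3] [146.6 165. ]
tip [385.9 219.3] [144.3 163.9]
bot [383.7 222.4] [146.9 166.3]
```

{"api": "drive_tool", "payload": {"moves": [[0,0.03,-0.014,0,0,0],[0,0.06,-0.028,0,0,0],[0,0.08,-0.037,0,0,0],[0,0.1,-0.047,0,0,0],[0,0.12,-0.056,0,0,0],[0,0.15,-0.07,0,0,0],[0,0.2,-0.093,0,0,0],[0,0.2,-0.093,0,0,0]]}}

```text
clock: 17.5
tool_pos: [0.4468, -0.3474, 0.2186]
orientation: [115.2, 0.2, 168.4]
force: [0.7, 0.0, -1.7]
opening: 0.0238
```

```bash
python3 - <<'E'
from kin import *
log(); o,yw=rodnow(); print(o,yw)
plan([((.4435,-.361,.27),-11.5),((.4435,-.361,.345),-11.5)])
S=snap("scene");T=snap("top")
a=crop(S,110,110,180,190,6,"c7");b=crop(T,350,190,430,260,6,"c8")
cv2.imwrite("pics/c9.png",np.hstack([a[:420],b[:420]])[:, :800])
E
```

```text
t 17.50 pos [ 0.4468 -0.3474  0.2186] rpy [115.2   0.2 168.4] F [ 0.7  0.  -1.7] open 0.0238 j [ -52.   39.   20.  -49. -115.   38.]
[ 0.44386547 -0.36159685  0.20105702] -11.580820513253801
[ 0.4435 -0.361   0.27  ] -11.5 [0.002, 0.418, -0.192, -0.003, 0.003, 0.003] ik 0.000 [-52, 35, 24, -52, -120, 32]
[ 0.4435 -0.361   0.345 ] -11.5 [0.0, 0.453, -0.211, 0.0, 0.0, 0.0] ik 0.000 [-53, 32, 29, -56, -125, 24]
```

{"api": "drive_tool", "payload": {"moves": [[0,0.1,-0.046,0,0,0],[0,0.2,-0.092,0,0,0],[0,0.3,-0.138,0,0,0],[0,0.4,-0.184,0,0,0],[0,0.5,-0.23,0,0,0],[0,0.6,-0.276,0,0,0],[0,0.7,-0.322,0,0,0],[0,0.8,-0.37,0,0,0]]}}

```text
clock: 18.4
tool_pos: [0.4464, -0.3463, 0.3512]
orientation: [115.1, 0.2, 168.4]
force: [-0.5, -0.1, -2.7]
opening: 0.0236
```

```bash
python3 - <<'E'
from kin import *
log(); o,yw=rodnow(); print(o,yw)
plan([((.4435,-.361,.36),-11.5)])
S=snap("scene");T=snap("top")
a=crop(S,100,70,170,160,6,"c7");b=crop(T,360,190,430,280,6,"c8")
cv2.imwrite("pics/c10.png",np.hstack([a[:540],b[:540]])[:, :800])
E
```

```text
t 18.40 pos [ 0.4464 -0.3463  0.3512] rpy [115.1   0.2 168.4] F [-0.5 -0.1 -2.7] open 0.0236 j [ -53.   32.   28.  -55. -124.   25.]
[ 0.4434539  -0.36047149  0.33373785] -11.588756109346011
[ 0.4435 -0.361   0.36  ] -11.5 [-0.001, 0.157, -0.077, -0.002, 0.002, 0.002] ik 0.000 [-53, 32, 30, -57, -126, 23]
```

```bash
python3 - <<'E'
from kin import *
plan([((.45,-.355,.368),-11.5),((.475,-.23,.368),0),((.505,-.10,.368),12),((.53,.03,.368),24),((.56,.15,.368),35),((.595,.26,.368),45),((.619,.312,.368),45),((.619,.312,.27),45),((.619,.312,.19),45),((.619,.312,.165),45)])
E
```

```text
[ 0.45  -0.355  0.368] -11.5 [-0.035, 0.219, -0.05, -0.005, 0.004, 0.005] ik 0.000 [-53, 31, 30, -58, -126, 21]
[ 0.475 -0.23   0.368] 0 [0.022, 0.358, 0.768, -0.0, 0.174, -0.081] ik 0.000 [-41, 27, 23, -56, -125, 24]
[ 0.505 -0.1    0.368] 12 [-0.18, 0.365, 0.784, 0.0, 0.181, -0.085] ik 0.000 [-28, 25, 20, -56, -123, 24]
[0.53  0.03  0.368] 24 [-0.323, 0.343, 0.735, 0.0, 0.181, -0.085] ik 0.000 [-14, 26, 21, -57, -121, 23]
[0.56  0.15  0.368] 35 [-0.49, 0.274, 0.587, -0.0, 0.166, -0.077] ik 0.000 [-2, 29, 27, -59, -122, 19]
[0.595 0.26  0.368] 45 [-0.595, 0.197, 0.422, 0.0, 0.151, -0.07] ik 0.000 [8, 36, 39, -62, -124, 14]
[0.619 0.312 0.368] 45 [-0.358, 0.056, 0.12, 0.0, 0.0, 0.0] ik 0.000 [11, 38, 44, -64, -123, 10]
[0.619 0.312 0.27 ] 45 [-0.0, -0.592, 0.276, 0.0, 0.0, 0.0] ik 0.000 [12, 42, 37, -59, -117, 20]
[0.619 0.312 0.19 ] 45 [-0.0, -0.483, 0.225, 0.0, 0.0, 0.0] ik 0.000 [13, 45, 33, -56, -113, 27]
[0.619 0.312 0.165] 45 [-0.0, -0.151, 0.07, 0.0, 0.0, 0.0] ik 0.000 [13, 47, 32, -55, -111, 29]
```

{"api": "drive_tool", "payload": {"moves": [[0,0.04,-0.02,0,0,0],[0,0.1,-0.04,0,0,0],[-0.01,0.17,-0.07,0,0,0],[-0.02,0.22,-0.07,0,0,0],[-0.03,0.22,-0.05,-0.005,0.004,0.005],[-0.035,0.22,-0.05,-0.005,0.004,0.005],[-0.035,0.22,-0.05,-0.005,0.004,0.005]]}}

```text
clock: 19.2
tool_pos: [0.4531, -0.3405, 0.385]
orientation: [115.0, -0.1, 168.5]
force: [0.7, -0.7, -2.0]
opening: 0.0238
```

{"api": "drive_tool", "payload": {"moves": [[0,0.011,0.023,0,0.005,-0.002],[0.002,0.036,0.077,0,0.017,-0.008],[0.004,0.072,0.154,0,0.035,-0.016],[0.007,0.122,0.26,0,0.06,-0.028],[0.011,0.18,0.384,0,0.087,-0.04],[0.015,0.24,0.515,0,0.117,-0.054],[0.019,0.3,0.645,0,0.146,-0.068],[0.022,0.358,0.768,0,0.174,-0.081]]}}

```text
clock: 20.0
tool_pos: [0.4754, -0.2127, 0.3854]
orientation: [114.9, -0.0, -179.7]
force: [-0.0, 0.0, -3.0]
opening: 0.0235
```

```bash
cat >> kin.py <<'E'
def leg(o,yaw):
    p,R=rodT(np.array(o)-[0,0,.0007],yaw); r=np.array(rowR(p,R)); print("full",r.tolist()); print([np.round(r*k/8,3).tolist() for k in range(1,9)])
E
python3 - <<'E'
from kin import *
log(); print(rodnow())
leg((.505,-.10,.368),12)
E
```

```text
t 20.00 pos [ 0.4754 -0.2127  0.3854] rpy [ 114.9   -0.  -179.7] F [-0.  0. -3.] open 0.0235 j [ -41.   27.   23.  -56. -125.   24.]
(array([ 0.47548232, -0.22722524,  0.36786942]), np.float64(0.26065013652909197))
full [-0.181, 0.357, 0.766, 0.001, 0.177, -0.083]
[[-0.023, 0.045, 0.096, 0.0, 0.022, -0.01], [-0.045, 0.089, 0.192, 0.0, 0.044, -0.021], [-0.068, 0.134, 0.287, 0.0, 0.066, -0.031], [-0.09, 0.178, 0.383, 0.0, 0.088, -0.042], [-0.113, 0.223, 0.479, 0.001, 0.111, -0.052], [-0.136, 0.268, 0.574, 0.001, 0.133, -0.062], [-0.158, 0.312, 0.67, 0.001, 0.155, -0.073], [-0.181, 0.357, 0.766, 0.001, 0.177, -0.083]]
```

{"api": "drive_tool", "payload": {"moves": [[-0.02,0.045,0.096,0,0.022,-0.01],[-0.045,0.09,0.19,0,0.044,-0.021],[-0.068,0.134,0.287,0,0.066,-0.031],[-0.09,0.178,0.383,0,0.088,-0.042],[-0.113,0.223,0.479,0,0.11,-0.052],[-0.136,0.268,0.574,0,0.133,-0.062],[-0.158,0.312,0.67,0,0.155,-0.073],[-0.18,0.357,0.766,0,0.177,-0.083]]}}

```text
clock: 20.8
tool_pos: [0.5021, -0.0846, 0.3854]
orientation: [114.9, 0.0, -167.9]
force: [0.9, 0.2, -1.7]
opening: 0.0237
```

{"api": "drive_tool", "payload": {"moves": [[-0.04,0.043,0.092,0,0.022,-0.01],[-0.08,0.086,0.184,0,0.045,-0.021],[-0.12,0.128,0.276,0,0.068,-0.032],[-0.16,0.17,0.367,0,0.09,-0.042],[-0.2,0.214,0.459,0,0.113,-0.053],[-0.24,0.257,0.551,0,0.136,-0.064],[-0.28,0.3,0.643,0,0.158,-0.074],[-0.323,0.343,0.735,0,0.181,-0.085]]}}

```text
clock: 21.6
tool_pos: [0.524, 0.0458, 0.3856]
orientation: [114.9, 0.0, -155.8]
force: [0.3, -0.3, -3.1]
opening: 0.0239
```

```bash
python3 - <<'E'
from kin import *
log(); print(rodnow())
plan([((.56,.15,.368),35),((.595,.26,.368),45),((.619,.312,.368),45)])
S=snap("scene"); crop(S,180,50,340,200,5,"d1")
E
```

```text
t 21.60 pos [0.524  0.0458 0.3856] rpy [ 114.9    0.  -155.8] F [ 0.3 -0.3 -3.1] open 0.0239 j [ -14.   25.   21.  -57. -121.   23.]
(array([0.52994788, 0.03258961, 0.368091  ]), np.float64(24.219769989402398))
[0.56  0.15  0.368] 35 [-0.486, 0.265, 0.572, 0.001, 0.163, -0.075] ik 0.000 [-2, 29, 27, -59, -122, 19]
[0.595 0.26  0.368] 45 [-0.595, 0.197, 0.422, 0.0, 0.151, -0.07] ik 0.000 [8, 36, 39, -62, -124, 14]
[0.619 0.312 0.368] 45 [-0.358, 0.056, 0.12, 0.0, 0.0, 0.0] ik 0.000 [11, 38, 44, -64, -123, 10]
```

{"api": "drive_tool", "payload": {"moves": [[-0.06,0.033,0.072,0,0.02,-0.009],[-0.12,0.066,0.143,0,0.04,-0.019],[-0.18,0.1,0.215,0,0.06,-0.028],[-0.24,0.133,0.286,0,0.08,-0.038],[-0.3,0.166,0.358,0,0.1,-0.047],[-0.36,0.2,0.43,0,0.12,-0.056],[-0.425,0.232,0.5,0,0.143,-0.066],[-0.486,0.265,0.572,0,0.163,-0.075]]}}

```text
clock: 22.45
tool_pos: [0.5523, 0.1661, 0.3859]
orientation: [114.9, 0.1, -144.7]
force: [0.2, 0.3, -2.0]
opening: 0.0239
```

{"api": "drive_tool", "payload": {"moves": [[-0.075,0.025,0.053,0,0.02,-0.009],[-0.15,0.05,0.106,0,0.04,-0.018],[-0.225,0.075,0.16,0,0.06,-0.027],[-0.3,0.1,0.21,0,0.08,-0.036],[-0.37,0.123,0.264,0,0.1,-0.045],[-0.445,0.148,0.317,0,0.118,-0.054],[-0.52,0.173,0.37,0,0.135,-0.062],[-0.595,0.197,0.422,0,0.151,-0.07]]}}

```text
clock: 23.25
tool_pos: [0.5851, 0.2758, 0.3862]
orientation: [114.9, 0.1, -134.6]
force: [0.0, 0.4, -2.7]
opening: 0.0237
```

{"api": "drive_tool", "payload": {"moves": [[-0.08,0.013,0.027,0,0,0],[-0.16,0.025,0.053,0,0,0],[-0.23,0.036,0.077,0,0,0],[-0.29,0.045,0.097,0,0,0],[-0.33,0.052,0.11,0,0,0],[-0.35,0.055,0.118,0,0,0],[-0.358,0.056,0.12,0,0,0],[-0.358,0.056,0.12,0,0,0]]}}

```text
clock: 24.05
tool_pos: [0.6088, 0.3277, 0.3863]
orientation: [114.9, 0.1, -134.7]
force: [0.0, 0.3, -2.0]
opening: 0.0236
```

```bash
python3 - <<'E'
from kin import *
log(); print(rodnow())
plan([((.619,.312,.27),45),((.619,.312,.19),45),((.619,.312,.174),45)])
S=snap("scene"); T=snap("top"); crop(S,290,120,450,300,4,"d2"); crop(T,90,90,250,220,4,"d3")
E
```

```text
t 24.05 pos [0.6088 0.3277 0.3863] rpy [ 1.149e+02  1.000e-01 -1.347e+02] F [ 0.   0.3 -2. ] open 0.0236 j [  11.   38.   44.  -64. -123.   10.]
(array([0.61910087, 0.31746472, 0.36878259]), np.float64(45.34506824044205))
[0.619 0.312 0.27 ] 45 [0.027, -0.608, 0.254, 0.002, -0.005, 0.004] ik 0.000 [12, 42, 37, -59, -117, 20]
[0.619 0.312 0.19 ] 45 [-0.0, -0.483, 0.225, 0.0, 0.0, 0.0] ik 0.000 [13, 45, 33, -56, -113, 27]
[0.619 0.312 0.174] 45 [-0.0, -0.097, 0.045, 0.0, 0.0, 0.0] ik 0.000 [13, 46, 33, -56, -112, 28]
```

{"api": "drive_tool", "payload": {"moves": [[0.01,-0.03,0.012,0,0,0],[0.02,-0.1,0.04,0,0,0],[0.027,-0.2,0.083,0,-0.005,0.004],[0.027,-0.3,0.125,0,-0.005,0.004],[0.027,-0.4,0.167,0,-0.005,0.004],[0.027,-0.5,0.21,0,-0.005,0.004],[0.027,-0.6,0.25,0,-0.005,0.004],[0.027,-0.7,0.296,0,-0.005,0.004]]}}

```text
clock: 24.95
tool_pos: [0.6089, 0.322, 0.2708]
orientation: [114.9, -0.0, -135.0]
force: [-0.8, -0.4, -2.5]
opening: 0.0239
```

```bash
python3 - <<'E'
from kin import *
log(); print(rodnow())
plan([((.619,.312,.19),45),((.619,.312,.176),45),((.619,.312,.168),45)])
S=snap("scene"); crop(S,290,150,450,310,4,"d4")
E
```

```text
t 24.95 pos [0.6089 0.322  0.2708] rpy [ 114.9   -0.  -135. ] F [-0.8 -0.4 -2.5] open 0.0239 j [  12.   42.   36.  -58. -116.   21.]
(array([0.61918875, 0.31170837, 0.25324175]), np.float64(44.96114446698685))
[0.619 0.312 0.19 ] 45 [-0.001, -0.382, 0.18, 0.002, 0.0, -0.001] ik 0.000 [13, 45, 33, -56, -113, 27]
[0.619 0.312 0.176] 45 [-0.0, -0.085, 0.039, 0.0, 0.0, 0.0] ik 0.000 [13, 46, 33, -56, -112, 28]
[0.619 0.312 0.168] 45 [-0.0, -0.048, 0.023, 0.0, 0.0, 0.0] ik 0.000 [13, 47, 32, -55, -111, 28]
```

{"api": "drive_tool", "payload": {"moves": [[0,-0.06,0.028,0,0,0],[0,-0.14,0.066,0,0,0],[0,-0.22,0.104,0,0,0],[0,-0.3,0.141,0,0,0],[0,-0.35,0.165,0,0,0],[0,-0.38,0.18,0,0,0],[0,-0.38,0.18,0,0,0]]}}

```text
clock: 25.7
tool_pos: [0.6074, 0.3224, 0.2038]
orientation: [114.7, -0.3, -135.0]
force: [-0.3, -0.3, -1.4]
opening: 0.0241
```

```bash
python3 - <<'E'
from kin import *
log(); print(rodnow())
plan([((.619,.312,.176),45),((.619,.312,.168),45)])
S=snap("scene"); crop(S,290,180,450,320,4,"d5")
E
```

```text
t 25.70 pos [0.6074 0.3224 0.2038] rpy [ 114.7   -0.3 -135. ] F [-0.3 -0.3 -1.4] open 0.0241 j [  13.   46.   33.  -56. -113.   27.]
(array([0.6177199 , 0.31212551, 0.18623161]), np.float64(44.95572161741702))
[0.619 0.312 0.176] 45 [-0.006, -0.065, 0.022, 0.005, -0.001, -0.005] ik 0.000 [13, 46, 33, -56, -112, 28]
[0.619 0.312 0.168] 45 [-0.0, -0.048, 0.023, 0.0, 0.0, 0.0] ik 0.000 [13, 47, 32, -55, -111, 28]
```

{"api": "drive_tool", "payload": {"moves": [[-0.003,-0.02,0.007,0.003,0,-0.003],[-0.006,-0.04,0.014,0.005,0,-0.005],[-0.006,-0.06,0.02,0.005,0,-0.005],[-0.006,-0.075,0.027,0.005,0,-0.005],[-0.006,-0.09,0.034,0.005,0,-0.005],[-0.006,-0.105,0.041,0.005,0,-0.005],[-0.006,-0.113,0.045,0.005,0,-0.005],[-0.006,-0.113,0.045,0.005,0,-0.005]]}}

```text
clock: 26.55
tool_pos: [0.6088, 0.3223, 0.186]
orientation: [115.0, 0.0, -134.9]
force: [0.4, 0.5, -1.3]
opening: 0.0237
```

```bash
python3 - <<'E'
from kin import *
log(); o,y=rodnow(); print(o,y)
plan([((.619,.312,.1545),45),((.619-.016,.312-.016,.1545),45),((.619-.016,.312-.016,.24),45)])
S=snap("scene"); crop(S,330,200,430,290,6,"d6")
E
```

```text
t 26.55 pos [0.6088 0.3223 0.186 ] rpy [ 115.     0.  -134.9] F [ 0.4  0.5 -1.3] open 0.0237 j [  13.   47.   32.  -55. -112.   28.]
[0.61909274 0.3120469  0.16848944] 45.082027101933726
[0.619  0.312  0.1545] 45 [0.001, -0.084, 0.04, -0.0, -0.001, 0.001] ik 0.000 [13, 47, 32, -55, -111, 29]
[0.603  0.296  0.1545] 45 [0.151, -0.0, 0.0, 0.0, 0.0, 0.0] ik 0.000 [12, 46, 29, -54, -110, 31]
[0.603 0.296 0.24 ] 45 [0.0, 0.517, -0.241, 0.0, 0.0, 0.0] ik 0.000 [12, 42, 32, -57, -115, 24]
```

{"api": "drive_tool", "payload": {"moves": [[0,-0.02,0.01,0,0,0],[0,-0.04,0.02,0,0,0],[0,-0.06,0.03,0,0,0],[0,-0.084,0.04,0,0,0],[0,-0.084,0.04,0,0,0]]}}

```text
clock: 27.1
tool_pos: [0.6086, 0.3223, 0.1714]
orientation: [115.0, -0.0, -134.9]
force: [-0.1, -0.6, -1.8]
opening: 0.0238
```

```bash
python3 - <<'E'
from kin import *
log(); o,y=rodnow(); print(o,y)
plan([((.619,.312,.1545),45),((.619-.016,.312-.016,.1545),45),((.619-.016,.312-.016,.24),45)])
S=snap("scene"); crop(S,330,200,430,290,6,"d7")
for k,v in hookpts(o,y).items(): print(k,np.round(proj(S,v),1))
print("bail",proj(S,[.619,.312,.068]))
E
```

```text
t 27.10 pos [0.6086 0.3223 0.1714] rpy [ 115.    -0.  -134.9] F [-0.1 -0.6 -1.8] open 0.0238 j [  13.   47.   32.  -55. -111.   29.]
[0.61883073 0.31210177 0.15387832] 45.08309840443881
[0.619  0.312  0.1545] 45 [-0.0, 0.003, -0.003, 0.0, -0.002, 0.0] ik 0.000 [13, 47, 32, -55, -111, 29]
[0.603  0.296  0.1545] 45 [0.151, -0.0, 0.0, 0.0, 0.0, 0.0] ik 0.000 [12, 46, 29, -54, -110, 31]
[0.603 0.296 0.24 ] 45 [0.0, 0.517, -0.241, 0.0, 0.0, 0.0] ik 0.000 [12, 42, 32, -57, -115, 24]
org [393.1 224.8]
sad [381.  253.6]
tip [384.7 253.4]
bot [380.4 254.9]
bail [382.75616671 249.35159929]
```

{"api": "drive_tool", "payload": {"moves": [[0.02,0.002,-0.002,0,0,0],[0.05,0.002,-0.002,0,0,0],[0.08,0.002,-0.002,0,0,0],[0.11,0.002,-0.002,0,0,0],[0.14,0.002,-0.002,0,0,0],[0.155,0.002,-0.002,0,0,0],[0.155,0.002,-0.002,0,0,0]]}}

```text
clock: 27.85
tool_pos: [0.5922, 0.3055, 0.1724]
orientation: [115.0, -0.0, -134.9]
force: [1.1, -0.0, -0.6]
opening: 0.0237
```

```bash
python3 - <<'E'
from kin import *
log(); o,y=rodnow(); print(o,y)
plan([(o+[0,0,.09],45)])
S=snap("scene"); crop(S,330,200,430,290,6,"d8")
E
```

```text
t 27.85 pos [0.5922 0.3055 0.1724] rpy [ 115.    -0.  -134.9] F [ 1.1 -0.  -0.6] open 0.0237 j [  12.   46.   29.  -54. -110.   31.]
[0.60250792 0.29525767 0.15483653] 45.06721736675138
[0.6025 0.2953 0.2448] 45 [0.0, 0.544, -0.254, -0.0, -0.001, 0.0] ik 0.000 [11, 41, 33, -57, -115, 24]
```

{"api": "drive_tool", "payload": {"moves": [[0,0.06,-0.028,0,0,0],[0,0.16,-0.075,0,0,0],[0,0.3,-0.14,0,0,0],[0,0.5,-0.234,0,0,0],[0,0.7,-0.327,0,0,0],[0,0.9,-0.42,0,0,0],[0,0.98,-0.457,0,0,0]]}}

```text
clock: 28.6
tool_pos: [0.5928, 0.3055, 0.3402]
orientation: [115.3, 0.4, -134.9]
force: [-1.1, -0.1, -0.4]
opening: 0.0239
```

```bash
python3 - <<'E'
from kin import *
log(); o,y=rodnow(); print(o,y)
c=np.array([.6115,-.0300,0]); a=c-.018*X(62)
plan([((.60,.17,.31),52),(a+[0,.06,.31],62),(a+[0,0,.31],62),(a+[0,0,.22],62),(a+[0,0,.1655],62),(c+[0,0,.1655],62),(c+[0,0,.27],62),(c+[0,0,.36],62)])
S=snap("scene"); crop(S,290,150,450,310,4,"d9")
E
```

```text
t 28.60 pos [0.5928 0.3055 0.3402] rpy [ 115.3    0.4 -134.9] F [-1.1 -0.1 -0.4] open 0.0239 j [  11.   38.   37.  -60. -120.   17.]
[0.60298606 0.2952984  0.32275765] 45.10390868647229
[0.6  0.17 0.31] 52 [0.618, -0.319, -0.486, -0.005, 0.107, -0.043] ik 0.000 [5, 41, 39, -55, -131, 26]
[0.603  0.0141 0.31  ] 62 [0.823, -0.278, -0.596, -0.0, 0.151, -0.07] ik 0.000 [0, 46, 46, -45, -144, 38]
[ 0.603  -0.0459  0.31  ] 62 [0.353, -0.079, -0.17, 0.0, 0.0, 0.0] ik 0.000 [-4, 47, 48, -42, -146, 42]
[ 0.603  -0.0459  0.22  ] 62 [0.0, -0.544, 0.254, 0.0, 0.0, 0.0] ik 0.000 [-3, 50, 41, -35, -138, 52]
[ 0.603  -0.0459  0.1655] 62 [0.0, -0.329, 0.154, 0.0, 0.0, 0.0] ik 0.000 [-2, 53, 38, -32, -133, 55]
[ 0.6115 -0.03    0.1655] 62 [-0.12, -0.0, -0.0, 0.0, 0.0, 0.0] ik 0.000 [-2, 53, 39, -34, -133, 54]
[ 0.6115 -0.03    0.27  ] 62 [-0.0, 0.631, -0.294, 0.0, 0.0, 0.0] ik 0.000 [-2, 49, 46, -40, -142, 45]
[ 0.6115 -0.03    0.36  ] 62 [-0.0, 0.544, -0.254, 0.0, 0.0, 0.0] ik 0.000 [-4, 46, 54, -51, -152, 32]
```

{"api": "drive_tool", "payload": {"moves": [[0.12,-0.06,-0.1,0,0.02,-0.01],[0.25,-0.13,-0.2,0,0.045,-0.02],[0.4,-0.2,-0.32,0,0.07,-0.03],[0.55,-0.28,-0.43,-0.005,0.095,-0.04],[0.618,-0.32,-0.486,-0.005,0.107,-0.043],[0.618,-0.32,-0.486,-0.005,0.107,-0.043]]}}

```text
clock: 29.25
tool_pos: [0.589, 0.1776, 0.3268]
orientation: [115.0, -0.1, -128.1]
force: [-0.6, -0.1, -1.4]
opening: 0.0236
```

{"api": "drive_tool", "payload": {"moves": [[0.16,-0.055,-0.12,0,0.03,-0.014],[0.33,-0.11,-0.24,0,0.06,-0.028],[0.5,-0.167,-0.358,0,0.09,-0.042],[0.66,-0.223,-0.477,0,0.12,-0.056],[0.823,-0.278,-0.596,0,0.151,-0.07],[0.823,-0.278,-0.596,0,0.151,-0.07]]}}

```text
clock: 29.85
tool_pos: [0.5908, 0.018, 0.326]
orientation: [114.9, -0.2, -118.2]
force: [-1.4, 0.5, -1.6]
opening: 0.0236
```

```bash
python3 - <<'E'
from kin import *
log(); o,y=rodnow(); print(o,y)
c=np.array([.6105,-.0298,0]); a=c-.018*X(62)
plan([(a+[0,0,.30],62),(a+[0,0,.215],62)])
E
```

```text
t 29.85 pos [0.5908 0.018  0.326 ] rpy [ 114.9   -0.2 -118.2] F [-1.4  0.5 -1.6] open 0.0236 j [  -1.   46.   46.  -45. -144.   38.]
[0.60357924 0.01116204 0.30842296] 61.84607778261604
[ 0.602  -0.0457  0.3   ] 62 [0.339, -0.124, -0.13, 0.002, 0.001, -0.004] ik 0.000 [-4, 47, 46, -41, -145, 44]
[ 0.602  -0.0457  0.215 ] 62 [0.0, -0.514, 0.239, 0.0, 0.0, 0.0] ik 0.000 [-3, 50, 40, -35, -137, 52]
```

{"api": "drive_tool", "payload": {"moves": [[0.11,-0.04,-0.043,0,0,0],[0.22,-0.08,-0.086,0,0,0],[0.339,-0.124,-0.13,0,0,-0.004],[0.339,-0.124,-0.13,0,0,-0.004],[0.339,-0.124,-0.13,0,0,-0.004]]}}

```text
clock: 30.35
tool_pos: [0.5893, -0.0392, 0.3171]
orientation: [114.9, 0.0, -118.1]
force: [0.3, 0.2, -1.3]
opening: 0.0236
```

```bash
python3 - <<'E'
from kin import *
log(); o,y=rodnow(); print(o,y)
c=np.array([.6105,-.0298,0]); a=c-.018*X(62)
plan([(a+[0,0,.215],62),(a+[0,0,.165],62)])
T=snap("top");S=snap("scene")
for k,v in hookpts(o,y).items(): print(k,np.round(proj(T,v),1),np.round(proj(S,v),1))
a=crop(S,200,130,270,250,5,"e1"); b=crop(T,230,120,300,200,5,"e2")
cv2.imwrite("pics/e3.png",np.hstack([a[:400],b[:400]])); cv2.imwrite("pics/e1.png",a)
E
```

```text
t 30.35 pos [ 0.5893 -0.0392  0.3171] rpy [ 114.9    0.  -118.1] F [ 0.3  0.2 -1.3] open 0.0236 j [  -4.   47.   46.  -41. -145.   44.]
[ 0.60209145 -0.0460863   0.29955622] 61.87704079861872
[ 0.602  -0.0457  0.215 ] 62 [-0.002, -0.511, 0.238, 0.002, 0.002, -0.0] ik 0.000 [-3, 50, 40, -35, -137, 52]
[ 0.602  -0.0457  0.165 ] 62 [0.0, -0.302, 0.141, 0.0, 0.0, 0.0] ik 0.000 [-2, 53, 38, -32, -133, 56]
org [272.1 145.9] [233.6 143.8]
sad [270.9 155.6] [234.9 180.9]
tip [268.1 153.3] [237.4 179.1]
bot [270.8 156.1] [234.9 182.6]
```

{"api": "drive_tool", "payload": {"moves": [[0,-0.1,0.047,0,0,0],[0,-0.25,0.117,0,0,0],[0,-0.4,0.187,0,0,0],[0,-0.51,0.238,0,0,0],[0,-0.51,0.238,0,0,0]]}}

```text
clock: 30.95
tool_pos: [0.5886, -0.0374, 0.2305]
orientation: [114.6, -0.0, -118.0]
force: [-1.1, 0.9, -1.9]
opening: 0.0241
```

```bash
python3 - <<'E'
from kin import *
log(); o,y=rodnow(); print(o,y)
c=np.array([.6105,-.0298,0]); a=c-.018*X(62)
plan([(a+[0,0,.165],62)])
S=snap("scene")
for k,v in hookpts(o,y).items(): print(k,np.round(proj(S,v),1))
a=crop(S,200,140,270,250,6,"e4")
E
```

```text
t 30.95 pos [ 0.5886 -0.0374  0.2305] rpy [ 114.6   -0.  -118. ] F [-1.1  0.9 -1.9] open 0.0241 j [  -3.   51.   40.  -35. -137.   52.]
[ 0.60143608 -0.04419488  0.21288095] 61.978094869498584
[ 0.602  -0.0457  0.165 ] 62 [0.007, -0.294, 0.125, 0.006, 0.0, -0.001] ik 0.000 [-2, 53, 38, -32, -133, 56]
org [235.6 175.6]
sad [236.5 207.5]
tip [238.9 206.2]
bot [236.6 209. ]
```

{"api": "drive_tool", "payload": {"moves": [[0.007,-0.07,0.03,0.006,0,0],[0.007,-0.14,0.06,0.006,0,0],[0.007,-0.21,0.09,0.006,0,0],[0.007,-0.27,0.115,0.006,0,0],[0.007,-0.294,0.125,0.006,0,0],[0.007,-0.294,0.125,0.006,0,0]]}}

```text
clock: 31.6
tool_pos: [0.5896, -0.0394, 0.1834]
orientation: [115.0, -0.1, -118.0]
force: [0.2, -0.3, -0.2]
opening: 0.0238
```

```bash
python3 - <<'E'
from kin import *
log(); o,y=rodnow(); print(o,y)
c=np.array([.6105,-.0298,0]); a=c-.018*X(62)
plan([(a+[0,0,.1655],62),(c+[0,0,.1655],62)])
S=snap("scene")
for k,v in hookpts(o,y).items(): print(k,np.round(proj(S,v),1))
a=crop(S,200,170,280,260,8,"e5")
E
```

```text
t 31.60 pos [ 0.5896 -0.0394  0.1834] rpy [ 1.15e+02 -1.00e-01 -1.18e+02] F [ 0.2 -0.3 -0.2] open 0.0238 j [  -2.   53.   38.  -32. -133.   55.]
[ 0.60239823 -0.0461867   0.16588054] 61.982951463611606
[ 0.602  -0.0457  0.1655] 62 [-0.002, -0.001, 0.004, -0.001, -0.0, -0.001] ik 0.000 [-2, 53, 38, -32, -133, 56]
[ 0.6105 -0.0298  0.1655] 62 [-0.12, -0.0, -0.0, 0.0, 0.0, 0.0] ik 0.000 [-2, 53, 39, -34, -133, 54]
org [235.1 191. ]
sad [236.1 220.7]
tip [238.4 219.5]
bot [236.1 222. ]
```

{"api": "drive_tool", "payload": {"moves": [[-0.02,0,0.003,0,0,0],[-0.04,0,0.003,0,0,0],[-0.06,0,0.003,0,0,0],[-0.08,0,0.003,0,0,0],[-0.1,0,0.003,0,0,0],[-0.122,0,0.003,0,0,0],[-0.122,0,0.003,0,0,0]]}}

```text
clock: 32.35
tool_pos: [0.5982, -0.0226, 0.1838]
orientation: [115.1, -0.0, -118.0]
force: [0.9, 0.1, -2.3]
opening: 0.0238
```

```bash
python3 - <<'E'
from kin import *
log(); o,y=rodnow(); print(o,y)
S=snap("scene")
for k,v in hookpts(o,y).items(): print(k,np.round(proj(S,v),1))
a=crop(S,200,170,280,260,8,"e6")
E
```

```text
t 32.35 pos [ 0.5982 -0.0226  0.1838] rpy [ 115.1   -0.  -118. ] F [ 0.9  0.1 -2.3] open 0.0238 j [  -1.   53.   39.  -34. -133.   54.]
[ 0.61100291 -0.02941442  0.16627891] 62.010772411412134
org [241.2 194.5]
sad [241.7 224.2]
tip [244.1 223. ]
bot [241.8 225.5]
```

{"api": "drive_tool", "payload": {"moves": [[0,0.03,-0.014,0,0,0],[0,0.06,-0.028,0,0,0],[0,0.08,-0.037,0,0,0],[0,0.1,-0.047,0,0,0],[0,0.12,-0.056,0,0,0],[0,0.15,-0.07,0,0,0],[0,0.2,-0.093,0,0,0],[0,0.2,-0.093,0,0,0]]}}

```text
clock: 33.2
tool_pos: [0.5984, -0.0231, 0.2184]
orientation: [115.2, 0.0, -118.0]
force: [-0.4, -0.1, -1.8]
opening: 0.0238
```

{"api": "drive_tool", "payload": {"moves": [[0,0.06,-0.028,0,0,0],[0,0.13,-0.06,0,0,0],[0,0.2,-0.093,0,0,0],[0,0.27,-0.126,0,0,0],[0,0.34,-0.158,0,0,0],[0,0.41,-0.19,0,0,0],[0,0.45,-0.21,0,0,0],[0,0.45,-0.21,0,0,0]]}}

```text
clock: 34.0
tool_pos: [0.5983, -0.0231, 0.2942]
orientation: [115.4, 0.1, -118.0]
force: [-0.1, 1.1, -1.6]
opening: 0.0239
```

```bash
python3 - <<'E'
from kin import *
log(); o,y=rodnow(); print(o,y)
S=snap("scene"); plan([((.6105,-.0295,.335),62),((.6105,-.0295,.368),62)])
a=crop(S,180,110,280,260,5,"e7")
E
```

```text
t 34.00 pos [ 0.5983 -0.0231  0.2942] rpy [ 1.154e+02  1.000e-01 -1.180e+02] F [-0.1  1.1 -1.6] open 0.0239 j [  -2.   48.   46.  -40. -143.   44.]
[ 0.61107137 -0.02992643  0.27679184] 62.011153715713924
[ 0.6105 -0.0295  0.335 ] 62 [-0.0, 0.359, -0.165, -0.005, 0.0, 0.001] ik 0.000 [-3, 46, 51, -47, -149, 37]
[ 0.6105 -0.0295  0.368 ] 62 [-0.0, 0.199, -0.093, 0.0, 0.0, 0.0] ik 0.000 [-4, 46, 55, -52, -152, 31]
```

{"api": "drive_tool", "payload": {"moves": [[0,0.04,-0.02,0,0,0],[0,0.11,-0.05,-0.005,0,0],[0,0.19,-0.09,-0.005,0,0],[0,0.27,-0.126,-0.005,0,0],[0,0.36,-0.167,-0.005,0,0],[0,0.45,-0.21,-0.005,0,0],[0,0.54,-0.25,-0.005,0,0],[0,0.56,-0.26,-0.005,0,0]]}}

```text
clock: 34.85
tool_pos: [0.5975, -0.0233, 0.3884]
orientation: [115.2, 0.1, -118.0]
force: [-0.7, 0.6, -2.0]
opening: 0.0237
```

```bash
python3 - <<'E'
from kin import *
log(); o,y=rodnow(); print(o,y)
S=snap("scene"); plan([((.605,.09,.368),55),((.598,.204,.368),48),((.598,.204,.26),48)])
a=crop(S,180,70,330,220,5,"e8")
E
```

```text
t 34.85 pos [ 0.5975 -0.0233  0.3884] rpy [ 1.152e+02  1.000e-01 -1.180e+02] F [-0.7  0.6 -2. ] open 0.0237 j [  -4.   45.   55.  -52. -153.   30.]
[ 0.61032815 -0.03013371  0.37087302] 62.02311823430544
[0.605 0.09  0.368] 55 [-0.702, 0.158, 0.375, -0.003, -0.105, 0.051] ik 0.000 [0, 41, 48, -57, -142, 23]
[0.598 0.204 0.368] 48 [-0.608, 0.2, 0.429, 0.0, -0.106, 0.049] ik 0.000 [5, 37, 41, -60, -130, 17]
[0.598 0.204 0.26 ] 48 [0.0, -0.653, 0.304, 0.0, 0.0, 0.0] ik 0.000 [7, 41, 33, -54, -122, 28]
```

{"api": "drive_tool", "payload": {"moves": [[-0.02,0.005,0.01,0,-0.003,0],[-0.07,0.016,0.038,0,-0.01,0.005],[-0.14,0.032,0.075,0,-0.021,0.01],[-0.24,0.054,0.128,0,-0.036,0.017],[-0.35,0.08,0.187,0,-0.053,0.025],[-0.47,0.106,0.25,-0.003,-0.07,0.034],[-0.59,0.133,0.315,-0.003,-0.088,0.043],[-0.702,0.158,0.375,-0.003,-0.105,0.051]]}}

```text
clock: 35.7
tool_pos: [0.5928, 0.1007, 0.3855]
orientation: [114.9, -0.0, -125.0]
force: [0.7, -0.6, -3.2]
opening: 0.0237
```

{"api": "drive_tool", "payload": {"moves": [[-0.1,0.033,0.071,0,-0.018,0.008],[-0.2,0.066,0.141,0,-0.035,0.016],[-0.3,0.1,0.212,0,-0.053,0.024],[-0.4,0.13,0.282,0,-0.07,0.032],[-0.48,0.158,0.339,0,-0.084,0.039],[-0.54,0.178,0.381,0,-0.095,0.044],[-0.58,0.19,0.41,0,-0.102,0.047],[-0.605,0.2,0.427,0,-0.106,0.049]]}}

```text
clock: 36.5
tool_pos: [0.5868, 0.2161, 0.3857]
orientation: [114.9, -0.0, -132.1]
force: [-0.2, -1.0, -3.4]
opening: 0.0234
```

```bash
python3 - <<'E'
from kin import *
log(); o,y=rodnow(); print(o,y)
S=snap("scene"); plan([((.598,.204,.37),48),((.598,.204,.27),48),((.598,.204,.188),48)])
a=crop(S,270,100,430,300,4,"f1")
E
```

```text
t 36.50 pos [0.5868 0.2161 0.3857] rpy [ 114.9   -0.  -132.1] F [-0.2 -1.  -3.4] open 0.0234 j [   6.   37.   41.  -61. -130.   17.]
[0.59756016 0.20638402 0.36814412] 47.93603709629815
[0.598 0.204 0.37 ] 48 [0.012, 0.004, -0.018, 0.001, 0.001, -0.0] ik 0.000 [5, 37, 41, -61, -130, 17]
[0.598 0.204 0.27 ] 48 [0.0, -0.604, 0.282, 0.0, 0.0, 0.0] ik 0.000 [7, 41, 34, -54, -123, 27]
[0.598 0.204 0.188] 48 [0.0, -0.495, 0.231, 0.0, 0.0, 0.0] ik 0.000 [7, 45, 30, -51, -118, 34]
```

{"api": "drive_tool", "payload": {"moves": [[0.006,-0.04,0.02,0,0,0],[0.012,-0.12,0.056,0,0,0],[0.014,-0.22,0.1,0,0,0],[0.014,-0.32,0.15,0,0,0],[0.014,-0.42,0.19,0,0,0],[0.014,-0.52,0.235,0,0,0],[0.014,-0.62,0.28,0,0,0],[0.014,-0.72,0.325,0,0,0]]}}

```text
clock: 37.35
tool_pos: [0.5865, 0.2139, 0.2658]
orientation: [114.9, 0.0, -132.1]
force: [0.3, -0.2, -2.6]
opening: 0.0238
```

```bash
python3 - <<'E'
from kin import *
log(); o,y=rodnow(); print(o,y)
plan([((.598,.204,.188),48)])
E
```

```text
t 37.35 pos [0.5865 0.2139 0.2658] rpy [ 114.9    0.  -132.1] F [ 0.3 -0.2 -2.6] open 0.0238 j [   7.   42.   33.  -53. -122.   29.]
[0.59722846 0.20421938 0.24822595] 47.92887935031664
[0.598 0.204 0.188] 48 [-0.002, -0.366, 0.165, 0.001, 0.001, -0.0] ik 0.000 [7, 45, 30, -51, -118, 34]
```

{"api": "drive_tool", "payload": {"moves": [[0,-0.06,0.028,0,0,0],[0,-0.14,0.064,0,0,0],[0,-0.22,0.1,0,0,0],[0,-0.29,0.132,0,0,0],[0,-0.34,0.155,0,0,0],[0,-0.366,0.166,0,0,0],[0,-0.366,0.166,0,0,0]]}}

```text
clock: 38.05
tool_pos: [0.5868, 0.2136, 0.2049]
orientation: [114.9, -0.0, -132.1]
force: [0.1, -0.7, -2.3]
opening: 0.024
```

```bash
python3 - <<'E'
from kin import *
log(); o,y=rodnow(); print(o,y)
plan([((.598,.204,.1685),48),((.598,.204,.154),48)])
S=snap("scene"); crop(S,280,180,420,300,5,"f2")
E
```

```text
t 38.05 pos [0.5868 0.2136 0.2049] rpy [ 114.9   -0.  -132.1] F [ 0.1 -0.7 -2.3] open 0.0240 j [   7.   45.   30.  -51. -118.   34.]
[0.59755382 0.20386336 0.18734678] 47.92598415674062
[0.598  0.204  0.1685] 48 [-0.003, -0.115, 0.051, 0.002, 0.001, -0.001] ik 0.000 [7, 46, 29, -50, -116, 36]
[0.598 0.204 0.154] 48 [0.0, -0.088, 0.041, 0.0, 0.0, 0.0] ik 0.000 [7, 47, 29, -50, -116, 37]
```

{"api": "drive_tool", "payload": {"moves": [[-0.003,-0.02,0.009,0,0,0],[-0.003,-0.04,0.018,0,0,0],[-0.003,-0.06,0.027,0,0,0],[-0.003,-0.075,0.034,0,0,0],[-0.003,-0.09,0.04,0,0,0],[-0.003,-0.105,0.047,0,0,0],[-0.003,-0.118,0.053,0,0,0],[-0.003,-0.118,0.053,0,0,0]]}}

```text
clock: 38.9
tool_pos: [0.5874, 0.2137, 0.1858]
orientation: [114.9, -0.0, -132.1]
force: [0.1, 0.6, -2.9]
opening: 0.0238
```

{"api": "drive_tool", "payload": {"moves": [[0,-0.02,0.01,0,0,0],[0,-0.04,0.02,0,0,0],[0,-0.06,0.03,0,0,0],[0,-0.085,0.04,0,0,0],[0,-0.085,0.04,0,0,0]]}}

```text
clock: 39.4
tool_pos: [0.5871, 0.2138, 0.171]
orientation: [114.9, -0.1, -132.1]
force: [1.3, -1.0, -1.2]
opening: 0.024
```

```bash
python3 - <<'E'
from kin import *
log(); o,y=rodnow(); print(o,y)
plan([((.598,.204,.1545),48),((.598-.0155,.204-.0171,.1545),48),((.598-.0155,.204-.0171,.25),48)])
S=snap("scene"); crop(S,280,180,420,300,5,"f3")
print("bail",proj(S,[.598,.204,.068]))
E
```

```text
t 39.40 pos [0.5871 0.2138 0.171 ] rpy [ 1.149e+02 -1.000e-01 -1.321e+02] F [ 1.3 -1.  -1.2] open 0.0240 j [   7.   47.   29.  -50. -116.   37.]
[0.59783615 0.20407757 0.15339886] 47.93107231515884
[0.598  0.204  0.1545] 48 [-0.0, 0.006, -0.004, 0.002, 0.001, -0.001] ik 0.000 [7, 47, 29, -50, -116, 37]
[0.5825 0.1869 0.1545] 48 [0.154, 0.0, 0.0, 0.0, 0.0, 0.0] ik 0.000 [7, 45, 26, -49, -115, 39]
[0.5825 0.1869 0.25  ] 48 [-0.0, 0.577, -0.269, 0.0, 0.0, 0.0] ik 0.000 [6, 40, 30, -52, -122, 31]
bail [336.43892673 234.82981621]
```

{"api": "drive_tool", "payload": {"moves": [[0.02,0.005,-0.003,0,0,0],[0.05,0.005,-0.003,0,0,0],[0.08,0.005,-0.003,0,0,0],[0.11,0.005,-0.003,0,0,0],[0.14,0.005,-0.003,0,0,0],[0.155,0.005,-0.003,0,0,0],[0.155,0.005,-0.003,0,0,0]]}}

```text
clock: 40.15
tool_pos: [0.5715, 0.1961, 0.1723]
orientation: [114.9, -0.0, -132.1]
force: [0.1, 0.9, -0.4]
opening: 0.0237
```

```bash
python3 - <<'E'
from kin import *
log(); o,y=rodnow(); print(o,y)
S=snap("scene"); crop(S,280,180,420,300,5,"f4")
E
```

```text
t 40.15 pos [0.5715 0.1961 0.1723] rpy [ 114.9   -0.  -132.1] F [ 0.1  0.9 -0.4] open 0.0237 j [   6.   45.   26.  -49. -115.   39.]
[0.58229747 0.18641215 0.15475991] 47.91574419180536
```

{"api": "drive_tool", "payload": {"moves": [[0,0.06,-0.028,0,0,0],[0,0.16,-0.075,0,0,0],[0,0.3,-0.14,0,0,0],[0,0.5,-0.234,0,0,0],[0,0.7,-0.327,0,0,0],[0,0.9,-0.42,0,0,0],[0,0.95,-0.443,0,0,0]]}}

```text
clock: 40.9
tool_pos: [0.5725, 0.1958, 0.3355]
orientation: [115.3, 0.3, -132.0]
force: [-0.2, 0.3, -0.5]
opening: 0.0235
```

```bash
python3 - <<'E'
from kin import *
log(); o,y=rodnow(); print(o,y)
s=np.array([.4368,-.1513,0]); Y=X(13.7+90)
plan([((.53,.08,.30),35),(s+.10*Y+[0,0,.29],13.8),(s+.055*Y+[0,0,.21],13.8),(s+.055*Y+[0,0,.131],13.8),(s+[0,0,.131],13.8),(s+[0,0,.125],13.8)])
S=snap("scene"); crop(S,280,180,420,300,5,"f5")
E
```

```text
t 40.90 pos [0.5725 0.1958 0.3355] rpy [ 115.3    0.3 -132. ] F [-0.2  0.3 -0.5] open 0.0235 j [   5.   37.   34.  -56. -126.   25.]
[0.58323826 0.18611131 0.31803396] 47.95821669899422
[0.53 0.08 0.3 ] 35 [0.742, -0.195, -0.143, -0.004, -0.193, 0.097] ik 0.000 [-6, 31, 20, -52, -120, 31]
[ 0.4131 -0.0541  0.29  ] 13.8 [1.116, -0.184, -0.237, 0.0, -0.32, 0.149] ik 0.000 [-26, 21, 2, -50, -114, 37]
[ 0.4238 -0.0979  0.21  ] 13.8 [0.001, -0.61, -0.046, 0.0, 0.0, 0.0] ik 0.000 [-28, 29, 1, -46, -110, 45]
[ 0.4238 -0.0979  0.131 ] 13.8 [0.0, -0.477, 0.223, 0.0, 0.0, 0.0] ik 0.000 [-28, 35, -2, -44, -103, 52]
[ 0.4368 -0.1513  0.131 ] 13.8 [0.001, -0.155, -0.332, 0.0, 0.0, 0.0] ik 0.000 [-31, 38, 4, -43, -107, 52]
[ 0.4368 -0.1513  0.125 ] 13.8 [0.0, -0.036, 0.017, 0.0, 0.0, 0.0] ik 0.000 [-31, 38, 4, -42, -107, 52]
```

{"api": "drive_tool", "payload": {"moves": [[0.19,-0.05,-0.036,0,-0.048,0.024],[0.38,-0.1,-0.072,0,-0.097,0.048],[0.56,-0.147,-0.107,0,-0.145,0.073],[0.742,-0.195,-0.143,-0.004,-0.193,0.097],[0.742,-0.195,-0.143,-0.004,-0.193,0.097]]}}

```text
clock: 41.45
tool_pos: [0.5199, 0.0884, 0.317]
orientation: [115.0, -0.2, -145.3]
force: [-1.2, 0.8, 0.2]
opening: 0.0241
```

{"api": "drive_tool", "payload": {"moves": [[0.14,-0.023,-0.03,0,-0.04,0.019],[0.28,-0.046,-0.06,0,-0.08,0.037],[0.42,-0.07,-0.09,0,-0.12,0.056],[0.56,-0.092,-0.119,0,-0.16,0.075],[0.7,-0.115,-0.148,0,-0.2,0.093],[0.84,-0.138,-0.178,0,-0.24,0.112],[0.98,-0.161,-0.208,0,-0.28,0.13],[0.98,-0.161,-0.208,0,-0.32,0.149]]}}

```text
clock: 42.25
tool_pos: [0.4198, -0.0282, 0.3086]
orientation: [115.0, -0.3, -166.6]
force: [-0.2, 0.3, -0.3]
opening: 0.0237
```

```bash
python3 - <<'E'
from kin import *
log(); o,y=rodnow(); print(o,y)
s=np.array([.4368,-.1513,0]); Y=X(13.7+90)
plan([(s+.055*Y+[0,0,.22],13.8),(s+.055*Y+[0,0,.135],13.8)])
S=snap("scene"); T=snap("top"); crop(S,170,100,290,220,6,"g1")
print([np.round(proj(S,v),1) for v in hookpts(o,y).values()])
E
```

```text
t 42.25 pos [ 0.4198 -0.0282  0.3086] rpy [ 115.    -0.3 -166.6] F [-0.2  0.3 -0.3] open 0.0237 j [ -25.   21.    2.  -51. -113.   36.]
[ 0.42318807 -0.04228722  0.2910241 ] 13.353617470248562
[ 0.4238 -0.0979  0.22  ] 13.8 [0.08, -0.582, -0.127, -0.001, 0.005, -0.007] ik 0.000 [-28, 28, 2, -46, -111, 45]
[ 0.4238 -0.0979  0.135 ] 13.8 [0.0, -0.514, 0.239, 0.0, 0.0, 0.0] ik 0.000 [-28, 35, -1, -44, -104, 51]
[array([253.4, 105.7]), array([253. , 140.3]), array([253.1, 138.8]), array([252.9, 141.8])]
```

{"api": "drive_tool", "payload": {"moves": [[0.08,-0.15,-0.3,0,0,-0.007],[0.08,-0.2,-0.32,0,0.005,-0.007],[0.08,-0.35,-0.23,0,0.005,-0.007],[0.08,-0.582,-0.127,0,0.005,-0.007],[0.08,-0.582,-0.127,0,0.005,-0.007]]}}

```text
clock: 42.85
tool_pos: [0.4206, -0.0812, 0.2347]
orientation: [114.7, -0.3, -166.1]
force: [0.0, 0.8, -1.1]
opening: 0.0239
```

```bash
python3 - <<'E'
from kin import *
log(); o,y=rodnow(); print(o,y)
s=np.array([.4368,-.1513,0]); Y=X(13.7+90)
plan([(s+.055*Y+[0,0,.131],13.8)])
E
```

```text
t 42.85 pos [ 0.4206 -0.0812  0.2347] rpy [ 114.7   -0.3 -166.1] F [ 0.   0.8 -1.1] open 0.0239 j [ -28.   29.    2.  -46. -110.   44.]
[ 0.42409459 -0.09532425  0.2170933 ] 13.850389549452267
[ 0.4238 -0.0979  0.131 ] 13.8 [0.003, -0.529, 0.225, 0.005, -0.003, -0.004] ik 0.000 [-28, 35, -2, -44, -103, 52]
```

{"api": "drive_tool", "payload": {"moves": [[0.003,-0.13,0.055,0.005,-0.003,-0.004],[0.003,-0.26,0.11,0.005,-0.003,-0.004],[0.003,-0.4,0.17,0.005,-0.003,-0.004],[0.003,-0.529,0.225,0.005,-0.003,-0.004],[0.003,-0.529,0.225,0.005,-0.003,-0.004]]}}

```text
clock: 43.35
tool_pos: [0.4202, -0.083, 0.1471]
orientation: [114.8, -0.1, -166.2]
force: [0.4, 0.8, -1.2]
opening: 0.0236
```

```bash
python3 - <<'E'
from kin import *
log(); o,y=rodnow(); print(o,y)
s=np.array([.4368,-.1513,0]); Y=X(13.7+90)
plan([(s+.055*Y+[0,0,.131],13.8),(s+[0,0,.131],13.8)])
S=snap("scene"); crop(S,180,110,260,200,8,"g2")
E
```

```text
t 43.35 pos [ 0.4202 -0.083   0.1471] rpy [ 1.148e+02 -1.000e-01 -1.662e+02] F [ 0.4  0.8 -1.2] open 0.0236 j [ -28.   35.   -2.  -44. -103.   52.]
[ 0.42366241 -0.0971428   0.12954362] 13.817838135144376
[ 0.4238 -0.0979  0.131 ] 13.8 [0.0, 0.006, -0.008, 0.003, -0.001, -0.002] ik 0.000 [-28, 35, -2, -44, -103, 52]
[ 0.4368 -0.1513  0.131 ] 13.8 [0.001, -0.155, -0.332, 0.0, 0.0, 0.0] ik 0.000 [-31, 38, 4, -43, -107, 52]
```

{"api": "drive_tool", "payload": {"moves": [[0,0.009,-0.009,0.003,0,-0.002],[0,0.009,-0.009,0.003,0,-0.002],[0,-0.03,-0.09,0.003,0,-0.002],[0,-0.07,-0.174,0.003,0,-0.002],[0,-0.11,-0.258,0.003,0,-0.002],[0,-0.147,-0.34,0.003,0,-0.002],[0,-0.147,-0.34,0.003,0,-0.002]]}}

```text
clock: 44.1
tool_pos: [0.4342, -0.1396, 0.1493]
orientation: [115.1, 0.0, -166.2]
force: [-1.2, -0.9, -1.7]
opening: 0.024
```

```bash
python3 - <<'E'
from kin import *
log(); o,y=rodnow(); print(o,y)
s=np.array([.4368,-.1513,0]); Y=X(13.7+90)
plan([(s+[0,0,.125],13.8)])
S=snap("scene"); crop(S,180,110,240,195,8,"g3")
E
```

```text
t 44.10 pos [ 0.4342 -0.1396  0.1493] rpy [ 115.1    0.  -166.2] F [-1.2 -0.9 -1.7] open 0.0240 j [ -31.   38.    4.  -42. -107.   52.]
[ 0.43762244 -0.15362946  0.13175497] 13.793063620980316
[ 0.4368 -0.1513  0.125 ] 13.8 [0.002, -0.034, 0.034, -0.002, 0.0, 0.0] ik 0.000 [-31, 38, 4, -42, -107, 52]
```

{"api": "drive_tool", "payload": {"moves": [[0,-0.01,0.018,0,0,0],[0,-0.02,0.026,0,0,0],[0,-0.032,0.033,0,0,0],[0,-0.032,0.033,0,0,0]]}}

```text
clock: 44.55
tool_pos: [0.4332, -0.1357, 0.1427]
orientation: [115.0, 0.0, -166.2]
force: [0.4, -0.1, -1.0]
opening: 0.0236
```

```bash
python3 - <<'E'
from kin import *
log(); o,y=rodnow(); print(o,y)
S=snap("scene"); crop(S,180,110,240,195,8,"g4")
E
```

```text
t 44.55 pos [ 0.4332 -0.1357  0.1427] rpy [ 115.     0.  -166.2] F [ 0.4 -0.1 -1. ] open 0.0236 j [ -31.   38.    4.  -42. -106.   52.]
[ 0.43668689 -0.1497929   0.12517379] 13.821558033044756
```

{"api": "drive_tool", "payload": {"moves": [[0,-0.008,-0.007,0,0,0],[0,-0.009,-0.007,0,0,0],[0,-0.009,-0.007,0,0,0]]}}

```text
clock: 44.9
tool_pos: [0.4336, -0.137, 0.1425]
orientation: [115.0, 0.0, -166.2]
force: [0.1, 3.1, 3.1]
opening: 0.0241
```

{"api": "drive_tool", "payload": {"moves": [[0,0,0,0,0,0],[0,0,0,0,0,0],[0,0,0,0,0,0],[0,0,0,0,0,0],[0,0,0,0,0,0]], "fingers": 0.2}}

```text
clock: 45.4
tool_pos: [0.4336, -0.1371, 0.1424]
orientation: [115.0, 0.0, -166.2]
force: [0.3, 0.2, 0.1]
opening: 0.0518
```

```bash
python3 - <<'E'
from kin import *
log(); o,y=rodnow(); print(o,y)
S=snap("scene"); crop(S,180,110,240,195,8,"g5")
E
```

```text
t 45.40 pos [ 0.4336 -0.1371  0.1424] rpy [ 115.     0.  -166.2] F [0.3 0.2 0.1] open 0.0518 j [ -31.   38.    4.  -42. -107.   52.]
[ 0.43707373 -0.15117026  0.1249023 ] 13.83910287824173
```

{"api": "drive_tool", "payload": {"moves": [[0,0,-0.1,0,0,0],[0,0,-0.25,0,0,0],[0,0,-0.45,0,0,0],[0,0,-0.65,0,0,0],[0,0,-0.85,0,0,0],[0,0.2,-0.95,0,0,0],[0,0.5,-0.98,0,0,0],[0,0.5,-0.98,0,0,0]]}}

```text
clock: 46.25
tool_pos: [0.4584, -0.2372, 0.2781]
orientation: [115.5, 0.4, -166.1]
force: [0.3, -0.8, 1.2]
opening: 0.0524
```

```bash
python3 - <<'E'
from kin import *
log()
S=snap("scene"); T=snap("top"); crop(S,180,110,240,195,8,"g6"); crop(T,100,90,420,330,2,"g7")
print(rowR([.46,-.26,.30],graspR(193.7,13.7-90,5)))
E
```

```text
t 46.25 pos [ 0.4584 -0.2372  0.2781] rpy [ 115.5    0.4 -166.1] F [ 0.3 -0.8  1.2] open 0.0524 j [ -36.   36.   22.  -45. -125.   41.]
[0.024, 0.089, -0.214, 0.997, 0.001, 0.004]
```

{"api": "drive_tool", "payload": {"moves": [[0,0.01,-0.03,0.14,0,0],[0,0.02,-0.06,0.28,0,0],[0,0.04,-0.1,0.42,0,0],[0.01,0.05,-0.13,0.56,0,0],[0.02,0.07,-0.16,0.7,0,0],[0.024,0.09,-0.19,0.84,0,0],[0.024,0.09,-0.21,0.98,0,0.004],[0.024,0.09,-0.21,0.98,0,0.004]], "fingers": 0.3}}

```text
clock: 47.15
tool_pos: [0.4585, -0.2574, 0.3009]
orientation: [174.3, 0.1, -166.1]
force: [1.5, -0.4, 0.2]
opening: 0.057
```

```bash
cat >> kin.py <<'E'
def vplan(seq,yaw=-166.2,meas=True):
    ob=sensors.get_obs(); p0=ob["tool_pos"]; R0=Rot.from_euler('xyz',ob["orientation"],degrees=True).as_matrix(); q=ob["joint_pos"]
    for p in seq:
        R=Rot.from_euler('xyz',[180,0,yaw],degrees=True).as_matrix(); b=ik(np.array(p),R,q0=q,n=0); q=b[1]
        print(np.round(p,4),rowR(p,R,p0,R0),"ik %.3f"%b[0],np.round(q).astype(int).tolist()); p0,R0=np.array(p),R
E
python3 - <<'E'
from kin import *
log()
vplan([(.46,-.17,.30),(.4395,-.0055+.0,.30),(.4395,-.0055,.16),(.4395,-.0055,.05),(.4395,-.0055,.024)])
E
```

```text
t 47.15 pos [ 0.4585 -0.2574  0.3009] rpy [ 1.743e+02  1.000e-01 -1.661e+02] F [ 1.5 -0.4  0.2] open 0.0570 j [-12.   7.  -6.  -5. -80.  27.]
[ 0.46 -0.17  0.3 ] [-0.15, 0.56, 0.062, 0.095, 0.001, 0.002] ik 0.000 [3, 0, -15, 0, -75, 11]
[ 0.4395 -0.0055  0.3   ] [-0.129, 1.098, 0.0, 0.0, 0.0, 0.0] ik 0.000 [25, -5, -20, 0, -75, -11]
[ 0.4395 -0.0055  0.16  ] [0.0, -0.0, 0.933, 0.0, 0.0, 0.0] ik 0.000 [25, 1, -33, 0, -56, -11]
[ 0.4395 -0.0055  0.05  ] [0.0, -0.0, 0.733, 0.0, 0.0, 0.0] ik 0.000 [25, 10, -41, 0, -39, -11]
[ 0.4395 -0.0055  0.024 ] [0.0, -0.0, 0.173, 0.0, 0.0, 0.0] ik 0.000 [25, 13, -43, 0, -34, -11]
```

{"api": "drive_tool", "payload": {"moves": [[-0.05,0.28,0.03,0.095,0,0],[-0.1,0.56,0.062,0.095,0,0],[-0.15,0.85,0.09,0.095,0,0],[-0.17,0.98,0.1,0.095,0,0],[-0.17,0.98,0.1,0.095,0,0]]}}

```text
clock: 47.65
tool_pos: [0.4475, -0.1061, 0.3003]
orientation: [179.9, -0.0, -166.0]
force: [-0.5, 0.6, 0.3]
opening: 0.057
```

```bash
python3 - <<'E'
from kin import *
log()
vplan([(.4395,-.0055,.26),(.4395,-.0055,.14)])
E
```

```text
t 47.65 pos [ 0.4475 -0.1061  0.3003] rpy [ 179.9   -0.  -166. ] F [-0.5  0.6  0.3] open 0.0570 j [ 11.  -3. -18.  -0. -75.   3.]
[ 0.4395 -0.0055  0.26  ] [-0.111, 0.663, 0.27, 0.001, -0.0, 0.004] ik 0.000 [25, -4, -24, 0, -70, -11]
[ 0.4395 -0.0055  0.14  ] [0.0, -0.0, 0.8, 0.0, 0.0, 0.0] ik 0.000 [25, 3, -35, 0, -53, -11]
```

{"api": "drive_tool", "payload": {"moves": [[-0.05,0.3,0.12,0,0,0],[-0.111,0.6,0.25,0,0,0],[-0.111,0.663,0.27,0,0,0.004],[-0.111,0.663,0.6,0,0,0.004],[-0.111,0.663,0.95,0,0,0.004],[-0.111,0.663,0.95,0,0,0.004]]}}

```text
clock: 48.25
tool_pos: [0.4355, -0.0072, 0.1527]
orientation: [179.9, -0.7, -166.3]
force: [0.0, -0.2, -0.7]
opening: 0.057
```

```bash
python3 - <<'E'
from kin import *
log()
vplan([(.4395,-.0055,.06),(.4395,-.0055,.024)])
S=snap("scene"); crop(S,215,110,305,220,7,"h1")
E
```

```text
t 48.25 pos [ 0.4355 -0.0072  0.1527] rpy [ 179.9   -0.7 -166.3] F [ 0.  -0.2 -0.7] open 0.0570 j [ 25.   2. -34.  -0. -55. -11.]
[ 0.4395 -0.0055  0.06  ] [-0.036, 0.004, 0.618, 0.001, -0.011, -0.002] ik 0.000 [25, 9, -41, 0, -40, -11]
[ 0.4395 -0.0055  0.024 ] [0.0, -0.0, 0.24, 0.0, 0.0, 0.0] ik 0.000 [25, 13, -43, 0, -34, -11]
```

```bash
python3 - <<'E'
from kin import *
S=np.load("scene0.npy",allow_pickle=True).item()
print(proj(S,[.4355+.05*.97,-.0072+.05*.237,.1527]))
for y in (-.0075,-.0055,-.0035): print(y,proj(S,[.4395,y,.048]),proj(S,[.4395,y,.033]))
E
```

```text
[265.64484196 167.3040716 ]
-0.0075 [263.0838235  185.49473971] [262.93069147 189.32577155]
-0.0055 [263.76554861 185.59753159] [263.60559203 189.42862424]
-0.0035 [264.44766325 185.7003822 ] [264.28087437 189.53153511]
```

{"api": "drive_tool", "payload": {"moves": [[-0.018,0.002,0.2,0,-0.005,0],[-0.036,0.004,0.4,0,-0.011,-0.002],[-0.036,0.004,0.6,0,-0.011,-0.002],[-0.036,0.004,0.75,0,-0.011,-0.002],[-0.036,0.004,0.845,0,-0.011,-0.002],[-0.036,0.004,0.845,0,-0.011,-0.002]]}}

```text
clock: 48.9
tool_pos: [0.443, -0.0056, 0.0293]
orientation: [-180.0, 0.1, -166.2]
force: [0.3, -1.0, 1.1]
opening: 0.0572
```

```bash
python3 - <<'E'
from kin import *
log()
vplan([(.4395,-.006,.024)])
S=snap("scene"); crop(S,215,140,305,220,7,"h2")
E
```

```text
t 48.90 pos [ 0.443  -0.0056  0.0293] rpy [-1.800e+02  1.000e-01 -1.662e+02] F [ 0.3 -1.   1.1] open 0.0572 j [ 25.  13. -42.   0. -35. -11.]
[ 0.4395 -0.006   0.024 ] [0.024, 0.003, 0.035, -0.0, 0.002, 0.0] ik 0.000 [25, 13, -43, 0, -34, -11]
```

Position is fine; I go down the last 5 mm and close on the knob.

{"api": "drive_tool", "payload": {"moves": [[0.024,0.003,0.035,0,0,0],[0.024,0.003,0.035,0,0,0]]}}

```text
clock: 49.15
tool_pos: [0.4406, -0.0056, 0.0258]
orientation: [180.0, 0.3, -166.2]
force: [0.2, 0.3, -0.4]
opening: 0.0571
```

{"api": "drive_tool", "payload": {"moves": [[0,0,0,0,0,0],[0,0,0,0,0,0],[0,0,0,0,0,0],[0,0,0,0,0,0],[0,0,0,0,0,0],[0,0,0,0,0,0],[0,0,0,0,0,0],[0,0,0,0,0,0]], "fingers": -1}}

```text
clock: 49.95
tool_pos: [0.4406, -0.0056, 0.0259]
orientation: [180.0, 0.3, -166.2]
force: [-1.3, 1.2, 4.8]
opening: 0.0255
```

{"api": "drive_tool", "payload": {"moves": [[0,0,-0.08,0,-0.003,0],[0,0,-0.2,0,-0.003,0],[0,0,-0.4,0,-0.003,0],[0,0,-0.6,0,-0.003,0],[0,0,-0.8,0,-0.003,0],[0,0,-0.98,0,-0.003,0],[0,0,-0.98,0,-0.003,0]]}}

```text
clock: 50.65
tool_pos: [0.4418, -0.0052, 0.1762]
orientation: [180.0, 0.9, -166.1]
force: [-0.3, 0.1, -1.7]
opening: 0.0251
```

```bash
python3 - <<'E'
from kin import *
log()
vplan([(.45,-.01,.235),(.58,-.027,.235),(.6105,-.0298,.235),(.6105,-.0298,.19),(.6105,-.0298,.165)])
E
```

```text
t 50.65 pos [ 0.4418 -0.0052  0.1762] rpy [ 180.     0.9 -166.1] F [-0.3  0.1 -1.7] open 0.0251 j [ 25.  -0. -32.   0. -57. -11.]
[ 0.45  -0.01   0.235] [-0.051, -0.044, -0.391, 0.001, 0.014, 0.001] ik 0.000 [24, -2, -25, 0, -66, -10]
[ 0.58  -0.027  0.235] [-0.815, -0.317, -0.0, 0.0, 0.0, 0.0] ik 0.000 [17, 11, -11, 0, -68, -3]
[ 0.6105 -0.0298  0.235 ] [-0.193, -0.067, -0.0, 0.0, 0.0, 0.0] ik 0.000 [15, 14, -7, 0, -69, -2]
[ 0.6105 -0.0298  0.19  ] [0.0, -0.0, 0.3, 0.0, 0.0, 0.0] ik 0.000 [15, 16, -11, 0, -63, -2]
[ 0.6105 -0.0298  0.165 ] [0.0, -0.0, 0.167, 0.0, 0.0, 0.0] ik 0.000 [15, 17, -12, 0, -60, -2]
```

{"api": "drive_tool", "payload": {"moves": [[-0.02,-0.02,-0.15,0,0.007,0],[-0.05,-0.044,-0.3,0,0.014,0],[-0.05,-0.044,-0.4,0,0.014,0],[-0.2,-0.1,-0.4,0,0.014,0],[-0.4,-0.18,-0.4,0,0.014,0],[-0.6,-0.26,-0.4,0,0.014,0],[-0.8,-0.34,-0.4,0,0.014,0],[-0.8,-0.34,-0.4,0,0.014,0]]}}

```text
clock: 51.45
tool_pos: [0.5723, -0.0267, 0.2356]
orientation: [180.0, -0.1, -166.2]
force: [-1.1, -0.7, -1.1]
opening: 0.0253
```

```bash
python3 - <<'E'
from kin import *
log()
vplan([(.6105,-.0298,.235)])
S=snap("scene"); crop(S,205,100,300,220,6,"h3");T=snap("top"); crop(T,220,110,320,220,6,"h4")
E
```

```text
t 51.45 pos [ 0.5723 -0.0267  0.2356] rpy [ 1.800e+02 -1.000e-01 -1.662e+02] F [-1.1 -0.7 -1.1] open 0.0253 j [ 17.  11. -12.  -0. -68.  -3.]
[ 0.6105 -0.0298  0.235 ] [-0.243, -0.081, 0.003, 0.0, -0.002, 0.0] ik 0.000 [15, 14, -7, 0, -69, -2]
```

```bash
python3 - <<'E'
from kin import *
S=np.load("scene0.npy",allow_pickle=True).item()
print(circ_bb(S,.5723,-.0267,.225,.048), circ_bb(S,.5723,-.0267,.2217,.048))
print(fitc([(S,[225.8,None,268.5,179.5])],.223,.048))
print(circ_bb(S,.6105,-.0298,.154,.0455))
E
```

```text
[224.90275838 151.87416537 267.15573188 178.30827736] [224.96649761 152.99394289 267.10132317 179.45417509]
(array([ 0.57343694, -0.02383476]), array([ 0.2, -0.2,  0. ]))
[221.64045301 185.10689996 260.66812725 212.26729614]
```

{"api": "drive_tool", "payload": {"moves": [[-0.06,-0.02,0,0,0,0],[-0.12,-0.04,0,0,0,0],[-0.18,-0.06,0,0,0,0],[-0.243,-0.081,0.003,0,0,0],[-0.243,-0.081,0.003,0,0,0],[-0.245,-0.081,0.15,0,0,0],[-0.245,-0.081,0.26,0,0,0],[-0.245,-0.081,0.26,0,0,0]]}}

```text
clock: 52.35
tool_pos: [0.6062, -0.0296, 0.1945]
orientation: [179.9, -0.4, -166.2]
force: [-0.1, 0.1, -1.4]
opening: 0.0256
```

```bash
python3 - <<'E'
from kin import *
log()
vplan([(.6108,-.0299,.185),(.6108,-.0299,.168)])
S=snap("scene"); crop(S,205,130,300,230,8,"h5")
E
```

```text
t 52.35 pos [ 0.6062 -0.0296  0.1945] rpy [ 179.9   -0.4 -166.2] F [-0.1  0.1 -1.4] open 0.0256 j [ 16.  16. -11.  -0. -64.  -2.]
[ 0.6108 -0.0299  0.185 ] [-0.03, -0.009, 0.063, 0.002, -0.007, -0.0] ik 0.000 [15, 16, -11, 0, -63, -2]
[ 0.6108 -0.0299  0.168 ] [0.0, -0.0, 0.113, 0.0, 0.0, 0.0] ik 0.000 [15, 17, -12, 0, -61, -2]
```

{"api": "drive_tool", "payload": {"moves": [[-0.03,-0.009,0.03,0,-0.007,0],[-0.03,-0.009,0.063,0,-0.007,0],[-0.03,-0.009,0.063,0,-0.007,0],[-0.03,-0.009,0.1,0,-0.007,0],[-0.03,-0.009,0.13,0,-0.007,0],[-0.03,-0.009,0.16,0,-0.007,0],[-0.03,-0.009,0.16,0,-0.007,0]]}}

```text
clock: 53.1
tool_pos: [0.6112, -0.0299, 0.1712]
orientation: [179.9, 0.0, -166.2]
force: [0.6, 0.2, -1.3]
opening: 0.0253
```

```bash
python3 - <<'E'
from kin import *
log()
vplan([(.6108,-.0299,.165)])
S=snap("scene"); crop(S,205,130,300,230,8,"h6")
E
```

```text
t 53.10 pos [ 0.6112 -0.0299  0.1712] rpy [ 179.9    0.  -166.2] F [ 0.6  0.2 -1.3] open 0.0253 j [ 15.  17. -12.  -0. -61.  -2.]
[ 0.6108 -0.0299  0.165 ] [0.003, 0.001, 0.042, 0.001, 0.001, -0.0] ik 0.000 [15, 17, -12, 0, -60, -2]
```

{"api": "drive_tool", "payload": {"moves": [[0,0,0.01,0,0,0],[0,0,0.02,0,0,0],[0,0,0.02,0,0,0]]}}

```text
clock: 53.45
tool_pos: [0.6117, -0.0299, 0.1695]
orientation: [180.0, 0.1, -166.2]
force: [-2.1, 0.3, 3.6]
opening: 0.0254
```

{"api": "drive_tool", "payload": {"moves": [[0,0,0.007,0,0,0],[0,0,0.013,0,0,0],[0,0,0.013,0,0,0]]}}

```text
clock: 53.75
tool_pos: [0.6117, -0.03, 0.1686]
orientation: [180.0, 0.2, -166.2]
force: [-3.2, 1.1, 7.3]
opening: 0.0249
```

{"api": "drive_tool", "payload": {"moves": [[0,0,0.01,0,0,0],[0,0,0.02,0,0,0],[0,0,0.027,0,0,0],[0,0,0.027,0,0,0]]}}

```text
clock: 54.15
tool_pos: [0.6117, -0.03, 0.1657]
orientation: [180.0, 0.2, -166.1]
force: [-4.5, 1.0, 8.5]
opening: 0.0253
```

{"api": "drive_tool", "payload": {"moves": [[0,0,0.01,0,0,0],[0,0,0.02,0,0,0],[0,0,0.027,0,0,0],[0,0,0.027,0,0,0]]}}

```text
clock: 54.55
tool_pos: [0.6118, -0.03, 0.1647]
orientation: [-180.0, 0.3, -166.1]
force: [-9.1, 3.2, 20.1]
opening: 0.0255
```

{"api": "drive_tool", "payload": {"moves": [[0.003,0,0,0,0,0],[0.003,0,0,0,0,0],[0.003,0,0,0,0,0],[0.003,0,0,0,0,0]], "fingers": 0}}

```text
clock: 54.95
tool_pos: [0.6113, -0.0302, 0.1642]
orientation: [-180.0, 0.3, -166.1]
force: [-0.3, -0.7, -0.2]
opening: 0.0434
```

{"api": "drive_tool", "payload": {"moves": [[0,0,-0.1,0,0,0],[0,0,-0.3,0,0,0],[0,0,-0.55,0,0,0],[0,0,-0.55,0,0,0]], "fingers": 0.3}}

```text
clock: 55.35
tool_pos: [0.6136, -0.0303, 0.252]
orientation: [-179.9, 0.7, -166.1]
force: [-0.0, 0.4, -0.0]
opening: 0.0568
```

```bash
python3 - <<'E'
from kin import *
log()
vplan([(.55,.03,.25),(.4295,.150,.25),(.4295,.150,.15),(.4295,.15,.026)])
S=snap("scene"); crop(S,205,130,300,230,8,"h7"); T=snap("top"); crop(T,100,130,340,310,3,"h8")
E
```

```text
t 55.35 pos [ 0.6136 -0.0303  0.252 ] rpy [-179.9    0.7 -166.1] F [-0.   0.4 -0. ] open 0.0568 j [ 15.  14.  -6.   0. -70.  -2.]
[0.55 0.03 0.25] [0.315, 0.492, 0.008, -0.002, 0.012, 0.002] ik 0.000 [23, 8, -13, 0, -69, -10]
[0.4295 0.15   0.25  ] [0.589, 0.969, 0.0, 0.0, 0.0, 0.0] ik 0.000 [44, -2, -23, 0, -68, -30]
[0.4295 0.15   0.15  ] [0.0, -0.0, 0.667, 0.0, 0.0, 0.0] ik 0.000 [44, 4, -32, 0, -54, -30]
[0.4295 0.15   0.026 ] [0.0, -0.0, 0.827, 0.0, 0.0, 0.0] ik 0.000 [44, 14, -41, 0, -35, -30]
```

{"api": "drive_tool", "payload": {"moves": [[0.16,0.25,0,0,0.006,0],[0.315,0.49,0,0,0.012,0],[0.47,0.74,0,0,0.012,0],[0.62,0.98,0.01,0,0.012,0],[0.62,0.98,0.01,0,0.012,0]]}}

```text
clock: 55.95
tool_pos: [0.4825, 0.0923, 0.2442]
orientation: [180.0, -0.4, -165.9]
force: [0.0, 0.0, 1.1]
opening: 0.0574
```

```bash
python3 - <<'E'
from kin import *
log()
vplan([(.4292,.1503,.25),(.4292,.1503,.13)])
E
```

```text
t 55.95 pos [0.4825 0.0923 0.2442] rpy [ 180.    -0.4 -165.9] F [0.  0.  1.1] open 0.0574 j [ 34.   3. -20.  -0. -68. -20.]
[0.4292 0.1503 0.25  ] [0.251, 0.462, -0.036, 0.0, -0.007, 0.004] ik 0.000 [44, -2, -23, 0, -68, -30]
[0.4292 0.1503 0.13  ] [0.0, -0.0, 0.8, 0.0, 0.0, 0.0] ik 0.000 [44, 5, -34, 0, -51, -30]
```

{"api": "drive_tool", "payload": {"moves": [[0.125,0.23,-0.02,0,-0.003,0.002],[0.25,0.46,-0.03,0,-0.007,0.004],[0.25,0.462,0,0,-0.007,0.004],[0.25,0.462,0.3,0,-0.007,0.004],[0.25,0.462,0.6,0,-0.007,0.004],[0.25,0.462,0.75,0,-0.007,0.004],[0.25,0.462,0.75,0,-0.007,0.004]]}}

```text
clock: 56.65
tool_pos: [0.4263, 0.148, 0.1282]
orientation: [-179.8, -0.4, -166.2]
force: [-0.5, 0.0, 1.1]
opening: 0.0568
```

```bash
python3 - <<'E'
from kin import *
log()
o=sensors.get_obs()["tool_pos"]
S=snap("scene"); crop(S,270,120,370,220,7,"h9")
print(proj(S,[o[0]+.05*.97,o[1]+.05*.237,o[2]]))
print(proj(S,[.4292,.1503,.048]),proj(S,[.4292,.1503,.033]), circ_bb(S,.4292,.1503,.016,.048))
vplan([(.4292,.1503,.05),(.4292,.1503,.025)])
E
```

```text
t 56.65 pos [0.4263 0.148  0.1282] rpy [-179.8   -0.4 -166.2] F [-0.5  0.   1.1] open 0.0568 j [ 44.   5. -34.  -0. -51. -30.]
[324.97328157 180.92757798]
[318.37268361 191.35891076] [317.65901257 195.18919188] [300.25701143 188.26447718 333.61489399 211.4148593 ]
[0.4292 0.1503 0.05  ] [-0.014, 0.008, 0.537, -0.002, -0.004, 0.0] ik 0.000 [44, 12, -39, 0, -39, -30]
[0.4292 0.1503 0.025 ] [0.0, -0.0, 0.167, 0.0, 0.0, 0.0] ik 0.000 [44, 14, -41, 0, -35, -30]
```

{"api": "drive_tool", "payload": {"moves": [[-0.01,0.006,0.2,0,-0.004,0],[-0.014,0.007,0.4,0,-0.004,0],[-0.02,0.007,0.56,0,-0.004,0],[-0.02,0.007,0.67,0,-0.004,0],[-0.02,0.007,0.69,0,-0.004,0],[-0.02,0.007,0.69,0,-0.004,0]]}}

```text
clock: 57.3
tool_pos: [0.4309, 0.1507, 0.0277]
orientation: [-179.9, 0.0, -166.2]
force: [0.8, 0.3, 0.3]
opening: 0.0568
```

{"api": "drive_tool", "payload": {"moves": [[0,0,0,0,0,0],[0,0,0,0,0,0],[0,0,0,0,0,0],[0,0,0,0,0,0],[0,0,0,0,0,0],[0,0,0,0,0,0],[0,0,0,0,0,0],[0,0,0,0,0,0]], "fingers": -1}}

```text
clock: 58.1
tool_pos: [0.4309, 0.1508, 0.028]
orientation: [-179.9, 0.0, -166.2]
force: [-3.1, -0.0, 7.5]
opening: 0.0248
```

{"api": "drive_tool", "payload": {"moves": [[0,0,-0.08,0,0,0],[0,0,-0.2,0,0,0],[0,0,-0.4,0,0,0],[0,0,-0.6,0,0,0],[0,0,-0.8,0,0,0],[0,0,-0.98,0,0,0],[0,0,-0.98,0,0,0]]}}

```text
clock: 58.8
tool_pos: [0.4325, 0.1523, 0.1786]
orientation: [180.0, 0.4, -166.1]
force: [0.5, 0.6, -0.5]
opening: 0.0255
```

```bash
python3 - <<'E'
from kin import *
log()
vplan([(.455,.12,.25),(.53,.0,.25),(.60,-.12,.25),(.6048,-.1586,.25)])
E
```

```text
t 58.80 pos [0.4325 0.1523 0.1786] rpy [ 180.     0.4 -166.1] F [ 0.5  0.6 -0.5] open 0.0255 j [ 44.   2. -30.   0. -58. -31.]
[0.455 0.12  0.25 ] [-0.097, -0.245, -0.476, 0.0, 0.006, 0.001] ik 0.000 [39, 0, -22, 0, -68, -25]
[0.53 0.   0.25] [-0.295, -0.896, -0.0, 0.0, 0.0, 0.0] ik 0.000 [21, 6, -15, 0, -69, -7]
[ 0.6  -0.12  0.25] [-0.262, -0.888, -0.0, 0.0, 0.0, 0.0] ik 0.000 [7, 14, -6, 0, -71, 7]
[ 0.6048 -0.1586  0.25  ] [0.03, -0.258, -0.0, 0.0, 0.0, 0.0] ik 0.000 [3, 15, -4, 0, -71, 11]
```

```bash
python3 - <<'E'
from kin import *
log()
vplan([(.455,.12,.25),(.53,0,.25),(.60,-.12,.25),(.6048,-.1586,.25)])
E
```

```text
t 58.80 pos [0.4325 0.1523 0.1786] rpy [ 180.     0.4 -166.1] F [ 0.5  0.6 -0.5] open 0.0255 j [ 44.   2. -30.   0. -58. -31.]
[0.455 0.12  0.25 ] [-0.097, -0.245, -0.476, 0.0, 0.006, 0.001] ik 0.000 [39, 0, -22, 0, -68, -25]
[0.53 0.   0.25] [-0.295, -0.896, -0.0, 0.0, 0.0, 0.0] ik 0.000 [21, 6, -15, 0, -69, -7]
[ 0.6  -0.12  0.25] [-0.262, -0.888, -0.0, 0.0, 0.0, 0.0] ik 0.000 [7, 14, -6, 0, -71, 7]
[ 0.6048 -0.1586  0.25  ] [0.03, -0.258, -0.0, 0.0, 0.0, 0.0] ik 0.000 [3, 15, -4, 0, -71, 11]
```

{"api": "drive_tool", "payload": {"moves": [[-0.05,-0.12,-0.24,0,0.003,0.001],[-0.097,-0.245,-0.476,0,0.006,0.001],[-0.097,-0.245,-0.476,0,0.006,0.001]]}}

```text
clock: 59.1
tool_pos: [0.4578, 0.1198, 0.2541]
orientation: [179.9, 0.4, -166.2]
force: [0.2, 1.2, -1.3]
opening: 0.0252
```

{"api": "drive_tool", "payload": {"moves": [[-0.1,-0.3,0,0,0,0],[-0.2,-0.6,0,0,0,0],[-0.295,-0.896,0,0,0,0],[-0.295,-0.896,0,0,0,0]]}}

```text
clock: 59.5
tool_pos: [0.534, -0.0039, 0.2523]
orientation: [180.0, 0.2, -166.5]
force: [-0.7, 1.0, -1.9]
opening: 0.0258
```

{"api": "drive_tool", "payload": {"moves": [[-0.09,-0.3,0,0,0,0],[-0.18,-0.6,0,0,0,0],[-0.262,-0.888,0,0,0,0],[-0.262,-0.888,0,0,0,0]]}}

```text
clock: 59.9
tool_pos: [0.6043, -0.1277, 0.2496]
orientation: [180.0, 0.0, -166.7]
force: [-0.1, 1.3, -1.0]
opening: 0.0254
```

```bash
python3 - <<'E'
from kin import *
log()
vplan([(.6048,-.1586,.215)])
E
```

```text
t 59.90 pos [ 0.6043 -0.1277  0.2496] rpy [ 180.     0.  -166.7] F [-0.1  1.3 -1. ] open 0.0254 j [  6.  14.  -5.  -0. -71.   7.]
[ 0.6048 -0.1586  0.215 ] [0.044, -0.201, 0.231, 0.001, 0.001, -0.008] ik 0.000 [3, 16, -7, 0, -67, 11]
```

{"api": "drive_tool", "payload": {"moves": [[0.022,-0.1,0.1,0,0,-0.004],[0.044,-0.201,0.231,0.001,0.001,-0.008],[0.044,-0.201,0.231,0.001,0.001,-0.008],[0.044,-0.201,0.231,0.001,0.001,-0.008]]}}

```text
clock: 60.3
tool_pos: [0.6042, -0.1581, 0.214]
orientation: [-180.0, -0.1, -166.2]
force: [0.4, -0.0, -0.4]
opening: 0.0255
```

```bash
cat h.py | head -60; python3 - <<'E'
from kin import *
from h import *
log()
vplan([(.6048,-.1586,.215)])
s=snap('scene')
import numpy as np
u,v=proj(s,np.array([.6048,-.1586,.18]))
print(u,v)
crop(s,int(u)-50,int(v)-40,int(u)+50,int(v)+50,6,'lbB')
t=snap('top'); u,v=proj(t,np.array([.6048,-.1586,.18])); crop(t,int(u)-50,int(v)-40,int(u)+50,int(v)+40,6,'lbBt')
print(u,v)
E
```

```text
import numpy as np, cv2
from scipy.spatial.transform import Rotation as Rot
from plant import sensors, vision, ticket, ctrl
def snap(n): return vision.snapshot(n)
def proj(s,X):
    c=s["R"]@np.asarray(X,float)+s["t"]; return np.array([s["fx"]*c[0]/c[2]+s["cx"], s["fy"]*c[1]/c[2]+s["cy"]])
def ray(s,u,v,z):
    d=s["R"].T@np.array([(u-s["cx"])/s["fx"],(v-s["cy"])/s["fy"],1.0]); o=-s["R"].T@s["t"]
    return o+d*(z-o[2])/d[2]
def crop(s,u0,v0,u1,v1,k,name):
    im=s["pixels"][v0:v1,u0:u1,::-1]; im=cv2.resize(im,None,fx=k,fy=k,interpolation=cv2.INTER_CUBIC)
    for u in range((u0+9)//10*10,u1,10):
        cv2.line(im,((u-u0)*k,0),((u-u0)*k,5 if u%50 else 14),(0,255,255),1)
        if u%20==0: cv2.putText(im,str(u),((u-u0)*k,24),0,.4,(0,255,255),1)
    for v in range((v0+9)//10*10,v1,10):
        cv2.line(im,(0,(v-v0)*k),(5,(v-v0)*k),(0,255,255),1)
        if v%20==0: cv2.putText(im,str(v),(8,(v-v0)*k+4),0,.4,(0,255,255),1)
    cv2.imwrite(f"pics/{name}.png",im); return im
def refine(s,fun):
    pass
from scipy.optimize import least_squares
def circ_bb(s,x,y,z,r):
    a=np.linspace(0,2*
[... 1043 characters left out ...]
sors.get_obs(); print("t %.2f pos %s rpy %s F %s open %.4f j %s"%(o["clock"],np.round(o["tool_pos"],4),np.round(o["orientation"],1),np.round(o["force"],1),o["opening"],np.round(o["joint_pos"],0)))
import json,os
def log():
    o=sensors.get_obs(); st()
    open("log.jsonl","a").write(json.dumps([o["joint_pos"].tolist(),o["tool_pos"].tolist(),o["orientation"].tolist()])+"\n")
t 60.30 pos [ 0.6042 -0.1581  0.214 ] rpy [-1.800e+02 -1.000e-01 -1.662e+02] F [ 0.4 -0.  -0.4] open 0.0255 j [  3.  16.  -7.   0. -67.  11.]
[ 0.6048 -0.1586  0.215 ] [-0.003, -0.004, -0.007, -0.0, -0.002, -0.001] ik 0.000 [3, 16, -7, 0, -67, 11]
188.2716064486496 180.12557087076905
315.53475031770176 156.05737565200695
```

View pics/lbB.png

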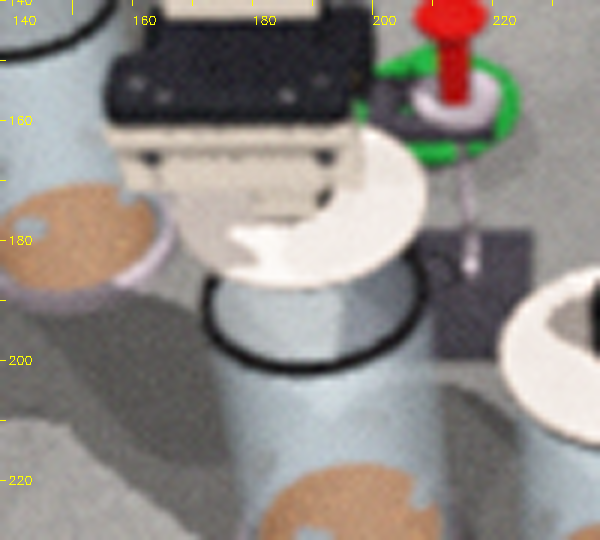

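View pics/lbBt.png

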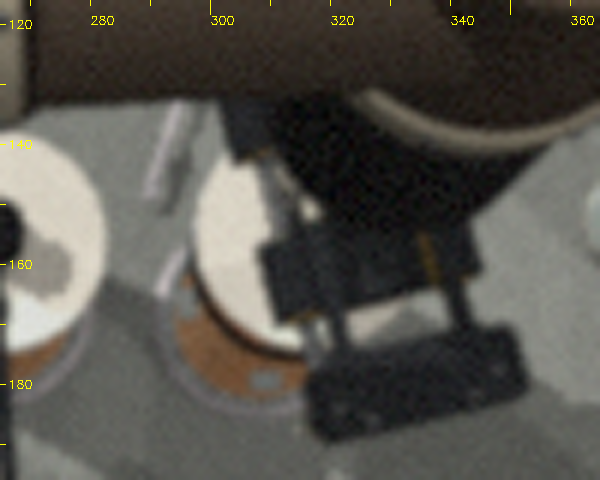

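```bash
python3 - <<'E'
from h import *
s=np.load('scene0.npy',allow_pickle=True).item();t=np.load('top0.npy',allow_pickle=True).item()
for z in (.198,.204): print('lid exp',z,circ_bb(s,.6042,-.1581,z,.048).round(1), 'top',circ_bb(t,.6042,-.1581,z,.048).round(1))
for z in (.15,.156): print('jar exp',circ_bb(s,.6048,-.1586,z,.045).round(1),'top',circ_bb(t,.6048,-.1586,z,.045).round(1))
print(fitc([(s,[169.5,None,209,202.5])],.153,.045,x0=(.6,-.15)))
print(fitc([(s,[None,None,209.3,188])],.199,.048,x0=(.6,-.15)))
E
```

```text
lid exp 0.198 [166.6 161.3 208.5 188.1] top [296.9 135.7 335.8 174. ]
lid exp 0.204 [166.1 159.3 208.3 186.1] top [297.1 135.1 336.3 173.6]
jar exp [170.7 177.3 208.5 202.7] top [296.5 141.4 331.4 175.7]
jar exp [170.3 175.5 208.3 200.9] top [296.7 140.9 331.8 175.3]
(array([ 0.60739685, -0.15819323]), array([ 0.7, -0.8,  0.1]))
(array([ 0.60446092, -0.15604383]), array([ 0., -0.]))
```

{"api": "drive_tool", "payload": {"moves": [[-0.006,-0.006,0.05,0,-0.002,0],[-0.007,-0.007,0.12,0,-0.002,0],[-0.007,-0.007,0.2,0,-0.002,0],[-0.007,-0.007,0.2,0,-0.002,0],[-0.007,-0.007,0.2,0,-0.002,0]]}}

```text
clock: 60.9
tool_pos: [0.6062, -0.1586, 0.1849]
orientation: [-180.0, 0.1, -166.2]
force: [0.1, 0.6, -0.5]
opening: 0.0253
```

{"api": "drive_tool", "payload": {"moves": [[0.004,0,0.02,0,0,0],[0.004,0,0.04,0,0,0],[0.004,0,0.06,0,0,0],[0.004,0,0.075,0,0,0],[0.004,0,0.075,0,0,0]]}}

```text
clock: 61.4
tool_pos: [0.6054, -0.1587, 0.1733]
orientation: [-180.0, 0.0, -166.2]
force: [-0.5, -0.1, -1.0]
opening: 0.0248
```

{"api": "drive_tool", "payload": {"moves": [[0,0,0.01,0,0,0],[0,0,0.02,0,0,0],[0,0,0.027,0,0,0],[0,0,0.027,0,0,0]]}}

```text
clock: 61.8
tool_pos: [0.6057, -0.1588, 0.1706]
orientation: [-179.9, 0.1, -166.2]
force: [-1.5, 1.5, 6.3]
opening: 0.025
```

{"api": "drive_tool", "payload": {"moves": [[0,0,0.01,0,0,0],[0,0,0.02,0,0,0],[0,0,0.027,0,0,0],[0,0,0.027,0,0,0]]}}

```text
clock: 62.2
tool_pos: [0.6057, -0.1588, 0.1679]
orientation: [-179.9, 0.1, -166.1]
force: [-3.6, 1.6, 7.5]
opening: 0.0251
```

{"api": "drive_tool", "payload": {"moves": [[0,0,0.01,0,0,0],[0,0,0.02,0,0,0],[0,0,0.027,0,0,0],[0,0,0.027,0,0,0]]}}

```text
clock: 62.6
tool_pos: [0.6058, -0.1589, 0.1669]
orientation: [-179.8, 0.2, -166.1]
force: [-8.1, 4.2, 17.0]
opening: 0.0254
```

{"api": "drive_tool", "payload": {"moves": [[0.01,0,0.01,0,0,0],[0.01,0,0.02,0,0,0],[0.01,0,0.025,0,0,0],[0.01,0,0.025,0,0,0]]}}

```text
clock: 63.0
tool_pos: [0.6055, -0.1592, 0.1669]
orientation: [-179.7, 0.4, -166.0]
force: [-6.5, 4.8, 21.7]
opening: 0.0254
```

{"api": "drive_tool", "payload": {"moves": [[0,0,0,0,0,0],[0,0,0,0,0,0],[0,0,-0.02,0,0,0],[0,0,-0.2,0,0,0],[0,0,-0.55,0,0,0],[0,0,-0.55,0,0,0]], "fingers": 0.3}}

```text
clock: 63.6
tool_pos: [0.6077, -0.1599, 0.2559]
orientation: [-179.5, 0.9, -166.0]
force: [1.0, -0.1, 0.7]
opening: 0.0567
```

```bash
python3 - <<'E'
from kin import *
from h import *
log()
s=snap('scene'); crop(s,140,140,240,230,6,'lbB2')
t=snap('top'); crop(t,110,215,210,310,6,'la_t')
vplan([(.53,0,.25),(.455,.14,.25),(.386,.24,.20),(.386,.282,.12)])
E
```

```text
t 63.60 pos [ 0.6077 -0.1599  0.2559] rpy [-179.5    0.9 -166. ] F [ 1.  -0.1  0.7] open 0.0567 j [  3.  15.  -4.   0. -70.  11.]
[0.53 0.   0.25] [0.232, 1.151, -0.003, -0.005, 0.01, 0.003] ik 0.000 [21, 6, -15, 0, -69, -7]
[0.455 0.14  0.25 ] [0.263, 1.026, 0.0, 0.0, 0.0, 0.0] ik 0.000 [41, 1, -21, 0, -68, -27]
[0.386 0.24  0.2  ] [0.288, 0.757, 0.333, 0.0, 0.0, 0.0] ik 0.000 [57, 1, -28, 0, -61, -43]
[0.386 0.282 0.12 ] [-0.067, 0.272, 0.533, 0.0, 0.0, 0.0] ik 0.000 [60, 8, -32, 0, -50, -46]
```

View pics/lbB2.png

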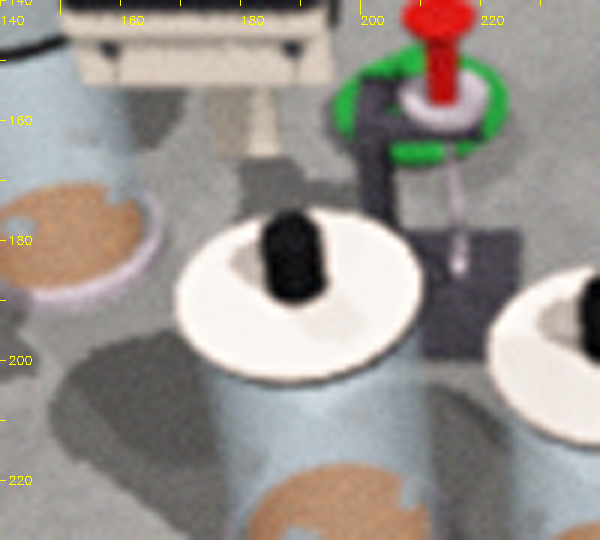

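View pics/la_t.png

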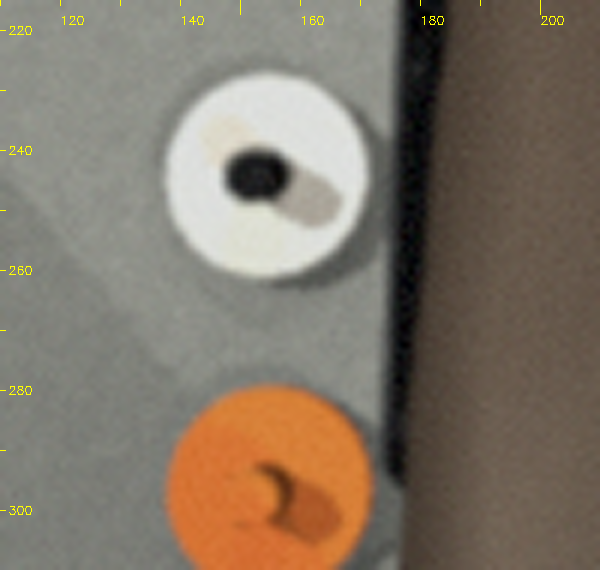

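Lid on jar B is flat on the rim (flange px 169–208 × 175–203, scene); la is still at top px (154,244), not knocked aside.

{"api": "drive_tool", "payload": {"moves": [[0.08,0.32,0,-0.003,0.005,0.002],[0.15,0.64,0,-0.005,0.01,0.003],[0.2,0.96,0,-0.005,0.01,0.003],[0.21,1.0,0,-0.005,0.01,0.003]], "fingers": 0.3}}

```text
clock: 64.1
tool_pos: [0.5365, -0.018, 0.2485]
orientation: [179.9, -0.1, -166.0]
force: [0.2, 0.5, -0.0]
opening: 0.057
```

{"api": "drive_tool", "payload": {"moves": [[0.08,0.32,0,0,0,0],[0.16,0.64,0,0,0,0],[0.25,0.96,0,0,0,0],[0.26,1.0,0,0,0,0]]}}

```text
clock: 64.5
tool_pos: [0.4601, 0.1208, 0.2477]
orientation: [179.9, -0.2, -165.8]
force: [0.9, 0.6, 0.2]
opening: 0.0566
```

```bash
python3 - <<'E'
from kin import *
log()
vplan([(.386,.26,.18),(.386,.282,.09)])
E
```

```text
t 64.50 pos [0.4601 0.1208 0.2477] rpy [ 179.9   -0.2 -165.8] F [0.9 0.6 0.2] open 0.0566 j [ 38.   1. -21.  -0. -68. -24.]
[0.386 0.26  0.18 ] [0.251, 1.02, 0.454, 0.001, -0.003, 0.006] ik 0.000 [58, 3, -29, 0, -59, -44]
[0.386 0.282 0.09 ] [-0.035, 0.142, 0.6, 0.0, 0.0, 0.0] ik 0.000 [60, 10, -34, 0, -46, -46]
```

{"api": "drive_tool", "payload": {"moves": [[0.08,0.32,0.1,0,0,0.002],[0.16,0.64,0.25,0,-0.002,0.004],[0.25,0.96,0.4,0.001,-0.003,0.006],[0.251,1.0,0.45,0.001,-0.003,0.006],[0.251,1.0,0.45,0.001,-0.003,0.006]]}}

```text
clock: 65.0
tool_pos: [0.385, 0.2574, 0.1777]
orientation: [-179.8, -0.2, -166.1]
force: [0.1, -0.0, 0.1]
opening: 0.0568
```

```bash
python3 - <<'E'
from kin import *
from h import *
log()
vplan([(.386,.282,.09),(.386,.282,.026)])
s=snap('scene'); crop(s,310,130,410,230,6,'la_s')
t=snap('top'); crop(t,110,195,210,290,6,'la_t2')
E
```

```text
t 65.00 pos [0.385  0.2574 0.1777] rpy [-179.8   -0.2 -166.1] F [ 0.1 -0.   0.1] open 0.0568 j [ 58.   3. -29.  -0. -59. -44.]
[0.386 0.282 0.09 ] [-0.049, 0.159, 0.584, -0.003, -0.004, 0.002] ik 0.000 [60, 10, -34, 0, -46, -46]
[0.386 0.282 0.026] [0.0, -0.0, 0.427, 0.0, 0.0, 0.0] ik 0.000 [60, 16, -38, 0, -36, -46]
```

View pics/la_s.png

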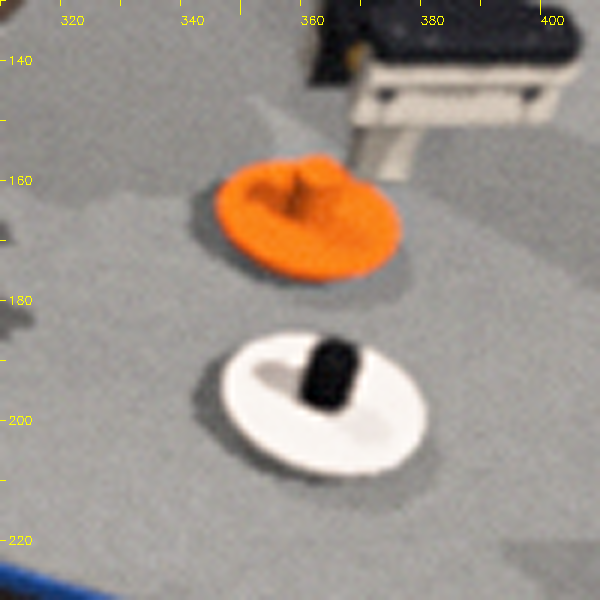

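View pics/la_t2.png

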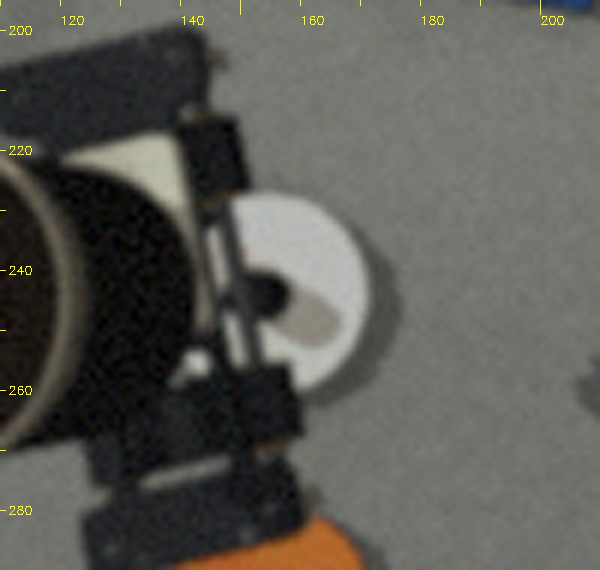

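{"api": "drive_tool", "payload": {"moves": [[-0.024,0.08,0.2,-0.001,-0.002,0.001],[-0.049,0.159,0.45,-0.003,-0.004,0.002],[-0.049,0.159,0.584,-0.003,-0.004,0.002],[-0.049,0.159,0.584,-0.003,-0.004,0.002],[-0.049,0.159,0.584,-0.003,-0.004,0.002]]}}

```text
clock: 65.6
tool_pos: [0.3887, 0.2807, 0.0926]
orientation: [179.9, 0.1, -166.3]
force: [0.4, -0.4, 1.7]
opening: 0.0569
```

```bash
python3 - <<'E'
from kin import *
from h import *
log()
vplan([(.386,.282,.060),(.386,.282,.026)])
s=snap('scene'); crop(s,310,130,410,230,6,'la_s3')
E
```

```text
t 65.60 pos [0.3887 0.2807 0.0926] rpy [ 1.799e+02  1.000e-01 -1.663e+02] F [ 0.4 -0.4  1.7] open 0.0569 j [ 59.  10. -34.   0. -46. -46.]
[0.386 0.282 0.06 ] [0.016, 0.012, 0.217, 0.001, 0.002, -0.002] ik 0.000 [60, 13, -36, 0, -41, -46]
[0.386 0.282 0.026] [0.0, -0.0, 0.227, 0.0, 0.0, 0.0] ik 0.000 [60, 16, -38, 0, -36, -46]
```

View pics/la_s3.png

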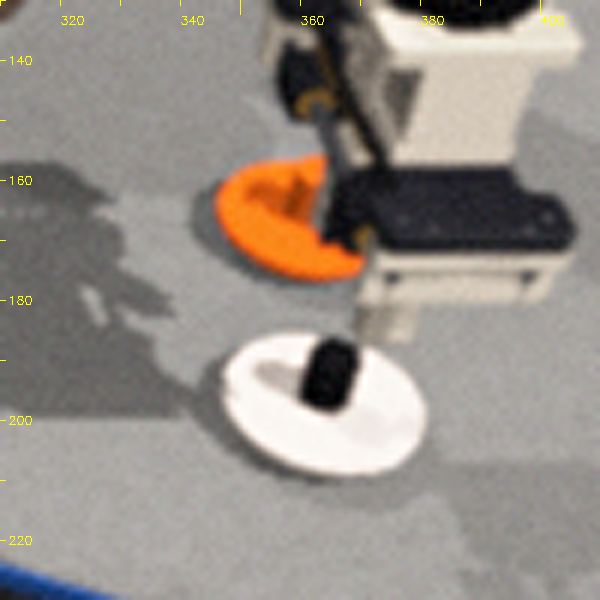

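{"api": "drive_tool", "payload": {"moves": [[0.016,0.012,0.1,0.001,0.002,-0.002],[0.016,0.012,0.217,0.001,0.002,-0.002],[0.016,0.012,0.32,0.001,0.002,-0.002],[0.016,0.012,0.4,0.001,0.002,-0.002],[0.016,0.012,0.44,0.001,0.002,-0.002],[0.016,0.012,0.44,0.001,0.002,-0.002],[0.016,0.012,0.44,0.001,0.002,-0.002]]}}

```text
clock: 66.35
tool_pos: [0.3869, 0.2832, 0.0282]
orientation: [179.9, 0.2, -166.2]
force: [0.2, -0.0, 0.7]
opening: 0.0569
```

{"api": "drive_tool", "payload": {"moves": [[0,0,0,0,0,0],[0,0,0,0,0,0],[0,0,0,0,0,0],[0,0,0,0,0,0],[0,0,0,0,0,0],[0,0,0,0,0,0],[0,0,0,0,0,0],[0,0,0,0,0,0]], "fingers": -1}}

```text
clock: 67.15
tool_pos: [0.3868, 0.2832, 0.0283]
orientation: [179.9, 0.2, -166.2]
force: [-1.9, -0.7, 4.9]
opening: 0.0253
```

{"api": "drive_tool", "payload": {"moves": [[0,0,-0.1,0,0,0],[0,0,-0.3,0,0,0],[0,0,-0.6,0,0,0],[0,0,-0.9,0,0,0],[0,0,-1,0,0,0],[0,0,-1,0,0,0]]}}

```text
clock: 67.75
tool_pos: [0.3874, 0.2841, 0.1809]
orientation: [179.7, 0.4, -166.2]
force: [-0.6, 0.0, -1.5]
opening: 0.0253
```

```bash
python3 - <<'E'
from kin import *
log()
vplan([(.44,.15,.25),(.51,.02,.25),(.52,-.12,.25),(.50,-.24,.25),(.443,-.3617,.25)])
E
```

```text
t 67.75 pos [0.3874 0.2841 0.1809] rpy [ 179.7    0.4 -166.2] F [-0.6  0.  -1.5] open 0.0253 j [ 60.   4. -27.   0. -58. -46.]
[0.44 0.15 0.25] [-0.13, -0.949, -0.465, 0.006, 0.007, 0.001] ik 0.000 [43, -1, -22, 0, -68, -29]
[0.51 0.02 0.25] [-0.246, -0.953, -0.0, 0.0, 0.0, 0.0] ik 0.000 [24, 4, -18, 0, -68, -10]
[ 0.52 -0.12  0.25] [0.158, -0.922, -0.0, 0.0, 0.0, 0.0] ik 0.000 [8, 6, -15, 0, -69, 6]
[ 0.5  -0.24  0.25] [0.32, -0.745, -0.0, 0.0, 0.0, 0.0] ik 0.000 [-6, 8, -13, 0, -69, 19]
[ 0.443  -0.3617  0.25  ] [0.563, -0.697, -0.0, 0.0, 0.0, 0.0] ik 0.000 [-20, 10, -10, 0, -69, 34]
```

{"api": "drive_tool", "payload": {"moves": [[-0.04,-0.2,-0.2,0.002,0.002,0],[-0.08,-0.5,-0.4,0.004,0.005,0],[-0.12,-0.8,-0.465,0.006,0.007,0.001],[-0.13,-0.949,-0.465,0.006,0.007,0.001],[-0.13,-0.949,-0.465,0.006,0.007,0.001]]}}

```text
clock: 68.25
tool_pos: [0.44, 0.1475, 0.2488]
orientation: [-179.9, -0.1, -166.4]
force: [0.2, 0.4, -1.2]
opening: 0.0251
```

{"api": "drive_tool", "payload": {"moves": [[-0.08,-0.3,0,0,0,0],[-0.16,-0.6,0,0,0,0],[-0.24,-0.9,0,0,0,0],[-0.246,-0.953,0,0,0,0]]}}

```text
clock: 68.65
tool_pos: [0.5102, 0.0144, 0.2468]
orientation: [-179.9, -0.3, -166.6]
force: [-1.3, 1.0, -1.6]
opening: 0.0249
```

```bash
python3 - <<'E'
from kin import *
log()
vplan([(.52,-.12,.25),(.50,-.24,.25),(.443,-.3617,.25)])
E
```

```text
t 68.65 pos [0.5102 0.0144 0.2468] rpy [-179.9   -0.3 -166.6] F [-1.3  1.  -1.6] open 0.0249 j [ 24.   4. -18.   0. -68. -10.]
[ 0.52 -0.12  0.25] [0.145, -0.887, -0.019, -0.002, -0.005, -0.007] ik 0.000 [8, 6, -15, 0, -69, 6]
[ 0.5  -0.24  0.25] [0.32, -0.745, -0.0, 0.0, 0.0, 0.0] ik 0.000 [-6, 8, -13, 0, -69, 19]
[ 0.443  -0.3617  0.25  ] [0.563, -0.697, -0.0, 0.0, 0.0, 0.0] ik 0.000 [-20, 10, -10, 0, -69, 34]
```

{"api": "drive_tool", "payload": {"moves": [[0.05,-0.3,-0.01,-0.001,-0.002,-0.003],[0.1,-0.6,-0.019,-0.002,-0.005,-0.007],[0.145,-0.887,-0.019,-0.002,-0.005,-0.007],[0.145,-0.887,-0.019,-0.002,-0.005,-0.007]]}}

```text
clock: 69.05
tool_pos: [0.5194, -0.1232, 0.2482]
orientation: [180.0, -0.2, -166.4]
force: [-0.5, 0.4, -0.7]
opening: 0.0253
```

{"api": "drive_tool", "payload": {"moves": [[0.12,-0.28,0,0,0,0],[0.24,-0.56,0,0,0,0],[0.32,-0.745,0,0,0,0],[0.32,-0.745,0,0,0,0]]}}

```text
clock: 69.45
tool_pos: [0.4981, -0.2447, 0.2465]
orientation: [179.9, -0.3, -166.6]
force: [-0.1, 0.1, -0.6]
opening: 0.0252
```

```bash
python3 - <<'E'
from kin import *
log()
vplan([(.443,-.3617,.225)])
E
```

```text
t 69.45 pos [ 0.4981 -0.2447  0.2465] rpy [ 179.9   -0.3 -166.6] F [-0.1  0.1 -0.6] open 0.0252 j [ -6.   9. -13.   0. -69.  19.]
[ 0.443  -0.3617  0.225 ] [0.538, -0.673, 0.146, 0.001, -0.005, -0.006] ik 0.000 [-20, 11, -13, 0, -66, 34]
```

{"api": "drive_tool", "payload": {"moves": [[0.18,-0.22,0,0,-0.002,-0.002],[0.36,-0.45,0,0.001,-0.004,-0.004],[0.538,-0.673,0.05,0.001,-0.005,-0.006],[0.538,-0.673,0.1,0.001,-0.005,-0.006],[0.538,-0.673,0.146,0.001,-0.005,-0.006],[0.538,-0.673,0.146,0.001,-0.005,-0.006]]}}

```text
clock: 70.05
tool_pos: [0.4429, -0.3601, 0.2231]
orientation: [179.9, -0.1, -166.2]
force: [0.8, 1.0, -1.3]
opening: 0.0255
```

```bash
python3 - <<'E'
from kin import *
from h import *
log()
vplan([(.443,-.3617,.215)])
s=snap('scene')
u,v=proj(s,np.array([.443,-.3617,.18])); crop(s,int(u)-50,int(v)-40,int(u)+50,int(v)+50,6,'laC')
t=snap('top'); u,v=proj(t,np.array([.443,-.3617,.18])); crop(t,int(u)-50,int(v)-40,int(u)+50,int(v)+40,6,'laCt')
p=sensors.get_obs()["tool_pos"]
zl=p[2]-.0283+.012
for z in (zl,zl+.006): print('lid exp',z,circ_bb(s,p[0],p[1],z,.048).round(1), 'top',circ_bb(t,p[0],p[1],z,.048).round(1))
for z in (.15,.156): print('jar exp',circ_bb(s,.443,-.3617,z,.045).round(1),'top',circ_bb(t,.443,-.3617,z,.045).round(1))
E
```

```text
t 70.05 pos [ 0.4429 -0.3601  0.2231] rpy [ 1.799e+02 -1.000e-01 -1.662e+02] F [ 0.8  1.  -1.3] open 0.0255 j [-20.  11. -13.  -0. -66.  33.]
[ 0.443  -0.3617  0.215 ] [0.002, -0.011, 0.054, 0.002, -0.002, 0.001] ik 0.000 [-20, 11, -13, 0, -65, 34]
lid exp 0.2083787171684951 [118.1 114.  154.7 133.1] top [382.4 199.9 422.6 240. ]
lid exp 0.2143787171684951 [117.6 112.1 154.4 131.2] top [383.2 199.6 423.6 240. ]
jar exp [124.2 132.  157.  150.4] top [377.1 203.6 412.6 239.1]
jar exp [123.6 130.2 156.7 148.6] top [377.8 203.4 413.5 239.1]
```

View pics/laC.png

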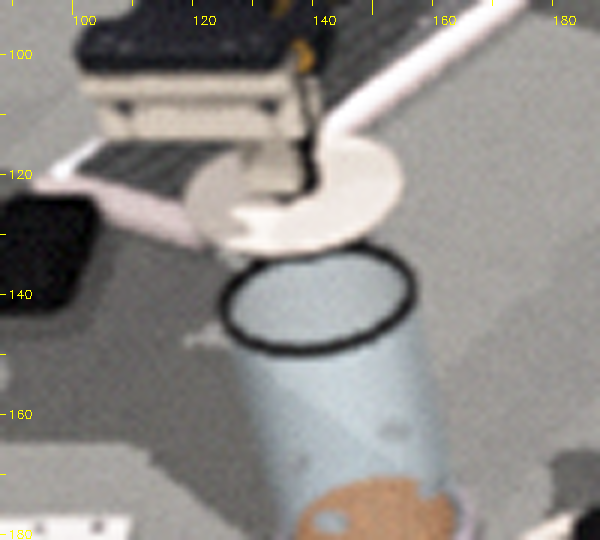

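View pics/laCt.png

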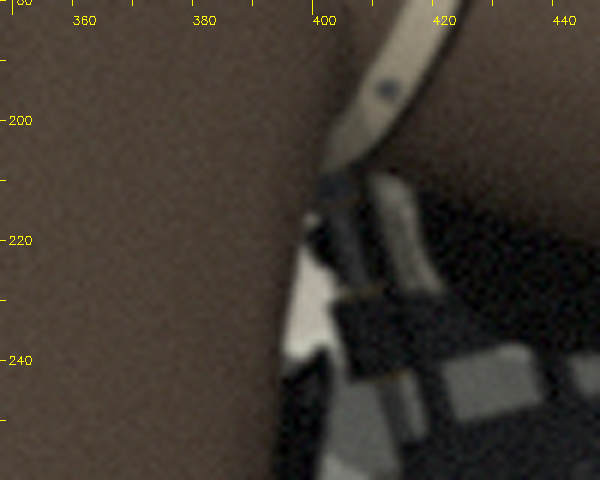

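{"api": "drive_tool", "payload": {"moves": [[0.001,-0.006,0.054,0.002,-0.002,0.001],[0.002,-0.011,0.12,0.002,-0.002,0.001],[0.002,-0.011,0.2,0.002,-0.002,0.001],[0.002,-0.011,0.25,0.002,-0.002,0.001],[0.002,-0.011,0.25,0.002,-0.002,0.001],[0.002,-0.011,0.25,0.002,-0.002,0.001]]}}

```text
clock: 70.75
tool_pos: [0.4437, -0.3622, 0.187]
orientation: [-179.9, 0.0, -166.2]
force: [0.4, 0.2, -0.9]
opening: 0.025
```

{"api": "drive_tool", "payload": {"moves": [[0.003,0.003,0.02,0,0,0],[0.003,0.003,0.04,0,0,0],[0.003,0.003,0.06,0,0,0],[0.003,0.003,0.08,0,0,0],[0.003,0.003,0.08,0,0,0]]}}

```text
clock: 71.25
tool_pos: [0.4429, -0.3618, 0.1745]
orientation: [-180.0, 0.0, -166.2]
force: [-0.2, 0.5, -0.8]
opening: 0.0255
```

{"api": "drive_tool", "payload": {"moves": [[0,0,0.01,0,0,0],[0,0,0.02,0,0,0],[0,0,0.027,0,0,0],[0,0,0.027,0,0,0]]}}

```text
clock: 71.65
tool_pos: [0.443, -0.3619, 0.1714]
orientation: [-179.9, 0.0, -166.1]
force: [-1.8, 1.2, 5.2]
opening: 0.0255
```

{"api": "drive_tool", "payload": {"moves": [[0,0,0.01,0,0,0],[0,0,0.02,0,0,0],[0,0,0.027,0,0,0],[0,0,0.027,0,0,0]]}}

```text
clock: 72.05
tool_pos: [0.443, -0.3619, 0.1685]
orientation: [-179.9, 0.1, -166.1]
force: [-2.6, 3.0, 8.7]
opening: 0.025
```

{"api": "drive_tool", "payload": {"moves": [[0,0,0.01,0,0,0],[0,0,0.02,0,0,0],[0,0,0.027,0,0,0],[0,0,0.027,0,0,0]]}}

```text
clock: 72.45
tool_pos: [0.4431, -0.3621, 0.1671]
orientation: [-179.8, 0.1, -166.1]
force: [-5.5, 7.0, 19.5]
opening: 0.0248
```

{"api": "drive_tool", "payload": {"moves": [[0,0,0.01,0,0,0],[0,0,0.02,0,0,0],[0,0,0.025,0,0,0],[0,0,0.025,0,0,0]]}}

```text
clock: 72.85
tool_pos: [0.4431, -0.3622, 0.167]
orientation: [-179.7, 0.2, -166.0]
force: [-7.8, 9.9, 25.2]
opening: 0.0253
```

Fully home. Release and raise clear.

{"api": "drive_tool", "payload": {"moves": [[0,0,-0.01,0,0,0],[0,0,-0.02,0,0,0],[0,0,-0.02,0,0,0],[0,0,-0.1,0,0,0],[0,0,-0.4,0,0,0],[0,0,-0.8,0,0,0],[0,0,-1,0,0,0],[0,0,-1,0,0,0]], "fingers": 0.3}}

```text
clock: 73.65
tool_pos: [0.4445, -0.3632, 0.3244]
orientation: [-179.2, 0.6, -166.0]
force: [-0.3, 0.0, 0.9]
opening: 0.0568
```

```bash
python3 - <<'E'
from kin import *
from h import *
log()
s=snap('scene');t=snap('top')
for n,q in (('fs',s),('ft',t)): cv2.imwrite(f'pics/{n}.png',cv2.resize(q['pixels'][:,:,::-1],(800,600),interpolation=cv2.INTER_CUBIC))
crop(s,95,115,275,225,4,'flids')
E
```

```text
t 73.65 pos [ 0.4445 -0.3632  0.3244] rpy [-179.2    0.6 -166. ] F [-0.3  0.   0.9] open 0.0568 j [-20.   8.  -4.   0. -77.  33.]
```

View pics/fs.png

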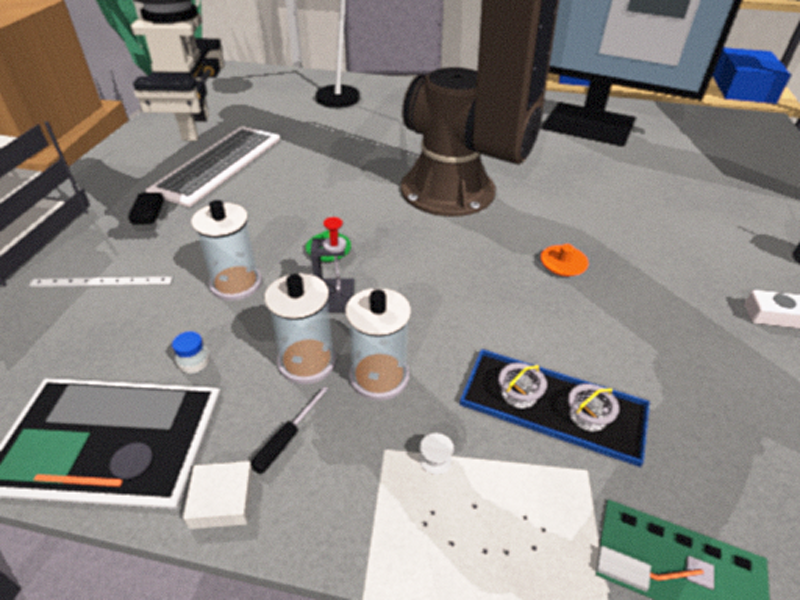

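View pics/ft.png

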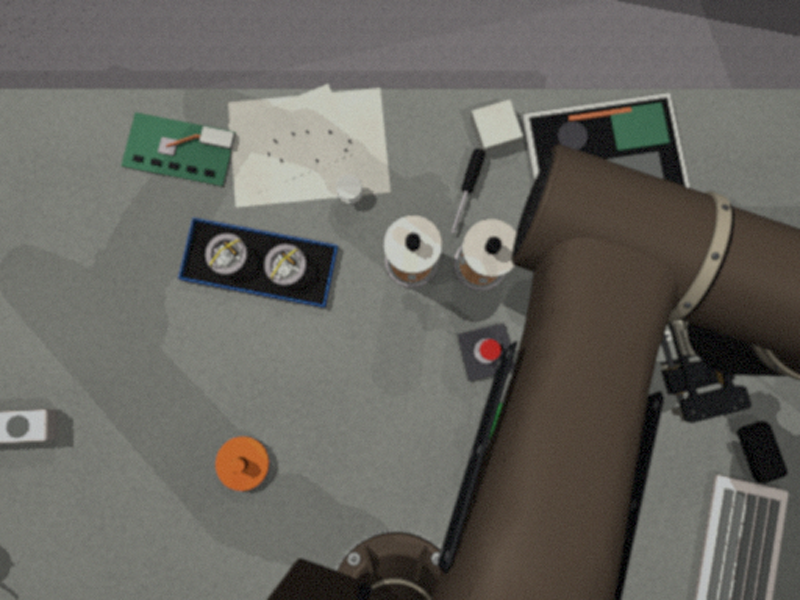

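View pics/flids.png

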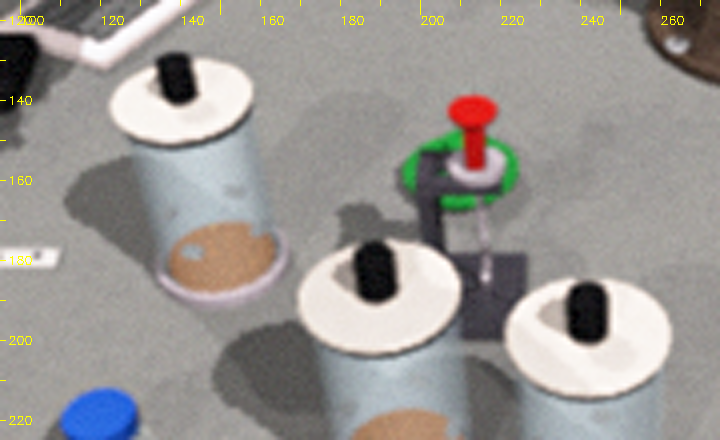

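```bash
python3 - <<'E'
from plant import ticket
print(ticket.close_job())
E
```

```text
the job is handed in; nothing more can be done
None
```

I did the whole job and handed it in at about 74 s of the 210 s allowed; no verdict was given.

- **Baskets:** only two were present. I lifted both out by their bails with the hook rod and stood them in the blue tray. In the last pictures both are upright, with their bails standing up.
- **Rod:** I hung it back in the fork stand. The last pictures show it upright with its collar on the prongs. The pommel blocked a vertical grip on the handle, so I held it with the tool tilted about 65°.
- **Lids:** the three white lids with black knobs are on the three jars. I pushed each about 5 mm past first contact with the seal, with 20–25 N, until it stopped sinking. They look level and centred from the scene camera, and jar C's lid was hidden from the top camera by the arm. I did not probe the final lid heights separately; that they are home rests on the push depth and force readings. While pushing the last two lids there was also a sideways force of about 8–13 N, but they still look level.
- **Left alone:** the look-alike orange and green lids, the screwdriver, the spool and the screw jar all stand where they were, as far as the pictures show. I saw no lid knocked aside and no slackening of the grip.

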